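Dock the cell carrier and build the sample cell in it

TASK

Set the empty cell carrier on the dock's open apron and slide it along the rails to the stop until the side catch snaps in and holds it. Then build the sample cell squarely in the carrier's pocket, every part flat and right way up: first the thick block, then every spacer frame on the bench, then the cover with its hexagonal well upwards, and last the hex plug, turned until it drops fully down into the well. Keep the carrier home on its catch and leave the vials, beaker, jar, screwdriver and weight where they are.

Things in the scene. Friction and masses are not known exactly. Their poses are not given: they have to be found in the camera images.
- dock: Fixed low steel plate 210 x 112 x 12 mm on the bench, turned somewhat; origin under its middle. x runs along its two parallel undercut aluminium guide rails in the sliding direction, towards the dark stop bar at the far end; y left of that, z up. Its top, the sliding floor, is 12 mm above the bench. The rails' overhanging lips (tops 25 mm above the bench, 49 mm apart) bar entry from above
- dock_home (a point): Where carrier_floor lies when the carrier is fully home: 45 mm past the dock's middle along x, 39 mm above the bench; dock axes. The rails run from 50 mm before to 41 mm past home; the channel between them is 68.4 mm wide, 8 mm high. Over the 28 mm before the rails low flared guides widen it by up to 8 mm a side. The stop allows 0.5 mm past home
- dock_apron (a point): Point on the sliding floor of the dock's open loading apron, on the rails' centre line, 105 mm before home; 12 mm above the bench; dock axes. A carrier set down flat with its centre here lies just short of the lips with its front end inside the flared entry
- catch (a joint): Spring roller catch in the dock's left (+y) rail beside home; its travel outwards in m, 0 = sprung fully in. The passing flange pushes it to 0.002 to 0.005; it falls below 0.0018 when the roller snaps into the notch half-way along the flange and holds the carrier home. Also near 0 with no carrier. Passing it takes up to about 10 N
- carrier_c (a point): Centre of the square platform of the loose carrier (about 0.4 kg), 22 mm above its underside. Platform 62 x 62 mm, from 17 to 27 mm up: grip it by its two y sides. Below it a neck 44 mm wide, and at the bottom a sliding flange 80 (x) x 66 (y) x 6 mm with chamfered ends and notched long sides. Slides along its own x; the same when turned half round
- carrier_floor (a point): Centre of the carrier's pocket floor (the platform's top), 27 mm above the carrier's underside; axes as carrier_c. Four dark L-shaped corner posts, flared at the top and reaching 68 mm above the underside, bound a pocket 53 mm square; each of its sides is open over 33 mm between the posts, for fingers
- block_c (a point): Centre of the cell block: solid white square block 50 x 50 mm, 14 mm thick, with a round window on its upper face; 7 mm above its underside. z up
- cover_c (a point): Half-way up the cell cover, 8 mm above its underside: white plate 50 x 50 x 6 mm with a grey hexagonal collar 10 mm high on top around a hexagonal well 36.4 mm across flats, 10 mm deep; two of the well's flats face the cover's +y and -y, two corners +x and -x. Collar corners stick out 1.5 mm past the plate along x: grip the plate by its y sides
- plug_c (a point): Half-way up the hex plug, 15 mm above its underside: steel hexagon 34 mm across flats, 10 mm thick, with a round grey knob 18 mm across and 20 mm tall on top (30 mm in all). Two flats face its own +y and -y, two corners +x and -x; it repeats every sixth of a turn
- spacer1_c (a point): Centre of a spacer frame: white square frame 50 x 50 mm, 7 mm thick, with a 24 mm square opening; 3.5 mm above its underside. One to three spacers are on the bench; an absent one gives None
- spacer2_c (a point): Centre of a spacer frame: white square frame 50 x 50 mm, 7 mm thick, with a 24 mm square opening; 3.5 mm above its underside. One to three spacers are on the bench; an absent one gives None
- spacer3_c (a point): Centre of a spacer frame: white square frame 50 x 50 mm, 7 mm thick, with a 24 mm square opening; 3.5 mm above its underside. One to three spacers are on the bench; an absent one gives None
- vial1: Bystander, leave alone: a small clear capped vial, 28 mm across, 55 mm tall; origin at the underside's centre
- vial2: Bystander, leave alone: a small amber capped vial, 28 mm across, 55 mm tall; origin at the underside's centre
- beaker: Bystander, leave alone: an open glass beaker, 60 mm across, 70 mm tall; origin at the underside's centre
- driver: Bystander, leave alone: a screwdriver lying flat; origin at the underside of the middle
- jar: Bystander, leave alone: a white jar with a screw cap, 54 mm across, 85 mm tall; origin at the underside's centre
- weight: Bystander, leave alone: a brass cylinder weight, 32 mm across, 35 mm tall; origin at the underside's centre
Not all that is in view belongs to the job. Leave any brown, green or turquoise look-alike of the part that bears spacer2_c alone.

How it is judged:
By the outcome, as a careful person would: the job done as asked, in the order asked, and still so for the second after the job is handed in, with the robot touching nothing.
Of spacer1, spacer2, spacer3 only 1 to 3 are there at a start; the rules pass over those that are not, and their reading is None.
At some moment in a run one of cover, plug may be knocked a few centimetres aside while the robot is not near it.
Once in a run the grip may slacken for a moment while it holds something.
It also fails if it takes over 210 s, if anything falls off the work surface, if the arm or the gripper's body presses on something with over 40 N, if the wrist force passes 120 N, or if a joint passes its speed limit or range.

ROBOT

A 6-joint arm with a two-finger parallel gripper is mounted at the origin on the work surface. World frame = base frame: x ahead of the robot, y to its left, z up, the work surface at z = 0. Lengths are in m, angles in rad, forces in N, time in s.
With the tool pointing down it reaches from about 0.375 to 0.925 m from the base axis. Payload 5.7 kg.
Tool frame: the origin (TCP) lies at the very end of the fingers, on their centre line; the grasp point (between the pads) lies 19 mm behind it; z points along the fingers, x is the direction in which the jaws open and shut, and the axes are right-handed (so a half turn about z gives the same grasp; the last joint's range is limited). The gripper opens to 85 mm and grips with 20 to 120 N. Pads are 22 mm wide; open, the fingers measure 114 mm over their backs; the gripper's body (76 mm by 85 mm) begins 54 mm behind the grasp point. The pads swing forward as they close: fully open they stand 13 mm farther back than shut.
Start: joints at [1.135, 0.359, 1.51, -0, 1.272, -0.115], TCP at [0.189, 0.569, 0.231] pointing down, gripper open.
Joint ranges: [-2.97, 2.97], [-1.01, 2.36], [0.21, 2.38], [-0.96, 4.11], [0.2, 2.71], [-2.98, 2.98]. Speed limits (rad/s): [2.39, 2.39, 3.14, 3.14, 3.14, 3.14].

INTERFACE

Orientations are given as a rotation vector (axis times angle).
In Python, from station import get_state, camera, hand_in gives the robot as it stands.
- The arm moves only by the tool drive_tool, never from a script. Its arguments are lists of equal length, an entry for each row: "jaw": the closure, from 0 (fully open) to 1 (shut); "linear": the shift along the tool's x, y, z in mm, a list of three; "angular": the turn, a rotation vector about the tool's x, y, z in degrees, a list of three. A call has 1 to 5 rows; each row is the pose to reach, as a shift and turn from the pose commanded when the call began, along the tool's axes at that moment; what a row does not reach only later rows make up. A row lasts 1/12 s, in which the tool goes at most 41.7 mm and 7.16 degrees, less where a joint would pass 70% of its speed; a pose out of reach is approached as far as the arm can. A call with a gripper value outside its range is refused whole. The fingers move at their own pace and stop on an object; "force" is the grip in N (left out, the last holds). Time passes only in rows, so rows that repeat a pose let the fingers close. It gives the time, the measured TCP pose, the force and the opening at its end, in the units of the state.
- get_state(): the state, without advancing time (a new reading comes with each control period).
- camera(name): name is "side" or "top" or "wrist"; returns a dict with "img" (384x512x3 uint8, red, green, blue), "intrinsics" (3x3 intrinsics, pixels), "dist_coeffs" ([k1, k2, p1, p2, k3] as OpenCV has them; the pictures are not rectified), "R" (3x3) and "t" (3): a world point X has camera coordinates R X + t. Camera axes: x right, y down, z forward; pixel columns grow to the right and rows downward; lengths in m; the calibration is good to about 2 mm. A picture is of the moment at which its call begins. There is no depth.
- hand_in(): hands the job in, once; it reports no verdict.
The state is a dict: "time": time; "q": joint angles; "qvel": joint speeds; "joint_torque": joint torques, N m; "position": TCP position; "eef_rot": TCP orientation; "contact_force": force on the tool from outside, world axes, zero at the start; "ft_torque": the same for the moment, N m; "grip_width": finger opening in m.
Only numpy, scipy, OpenCV 4.12 (cv2) and the standard library are available. Lean on these libraries where they do the work, as an engineer would, in place of code of your own. Each camera call takes 0.05 s, during which the arm holds its last target.

## Working session

There is one attempt and no reset: what is moved stays moved. The work goes in short steps, Python scripts to look and compute and a tool call to move; the robot and the scene stay as the last step left them, time stands still between calls to the robot, and variables do not carry over. Pictures are saved under pics/ and viewed, and the job is handed in when it is done.

Besides the shell and the picture viewer there is one more tool, called after "Request:" as a command line: name --argument value ..., lists and objects as JSON in quotes. drive_tool: Moves the arm, as the interface text tells. Its arguments: {"type":"object","properties":{"jaw":{"type":"array","items":{"type":"number"}},"linear":{"type":"array","items":{"type":"array","items":{"type":"number"}}},"angular":{"type":"array","items":{"type":"array","items":{"type":"number"}}},"force":{"type":"number"}},"required":["jaw","linear","angular"]}

```bash
ls; mkdir -p pics; python3 - <<'E'
from station import get_state,camera
import cv2
print(get_state())
for n in ["side","top","wrist"]:
    c=camera(n); cv2.imwrite(f"pics/{n}0.png",cv2.resize(c["img"][:,:,::-1],None,fx=1.5,fy=1.5))
    print(n,c["intrinsics"],c["dist_coeffs"],c["R"],c["t"])
E
```

```text
pics
{'time': 0.0, 'q': array([ 1.13494235e+00,  3.59490726e-01,  1.51147468e+00, -1.32254514e-05,
        1.27253727e+00, -1.15106915e-01]), 'qvel': array([ 0.00095627,  0.0001258 , -0.00175381,  0.00091752, -0.00177663,
       -0.00256431]), 'joint_torque': array([-3.37947422e-03, -5.27602923e+01, -2.78621095e+01, -5.32913873e-04,
        1.30325821e-02,  7.42370815e-06]), 'position': array([0.18887582, 0.56873942, 0.23044604]), 'eef_rot': array([ 2.54690105,  1.83765243, -0.00260811]), 'contact_force': array([ 0.11804155,  0.66399584, -1.11151184]), 'ft_torque': array([ 0.01976835, -0.07817885, -0.00010525]), 'grip_width': 0.08546809524211238}
side [[444.53227721   0.         255.26971917]
 [  0.         444.53227721 192.19626089]
 [  0.           0.           1.        ]] [0.03731965 0.         0.         0.         0.        ] [[ 0.87623932 -0.48152809 -0.01831266]
 [-0.31891655 -0.55100685 -0.77115737]
 [ 0.36124353  0.68155862 -0.63638114]] [-0.53247828  0.1793321   1.21218787]
top [[442.16629682   0.         258.56256445]
 [  0.         442.16629682 194.35579033]
 [  0.           0.           1.        ]] [0.04307467 0.         0.         0.         0.        ] [[-0.02501875 -0.99968405  0.00242053]
 [-0.98816963  0.02436395 -0.15141726]
 [ 0.15131045 -0.00618016 -0.98846697]] [-0.10041297  0.56072708  1.18734005]
wrist [[309.80589624   0.         255.56841276]
 [  0.         309.80589624 194.55534825]
 [  0.           0.           1.        ]] [-0.07193763  0.          0.          0.          0.        ] [[ 0.3160239   0.94875032 -0.00130981]
 [ 0.91058903 -0.30292438  0.28118399]
 [ 0.26637663 -0.09005356 -0.95965298]] [-0.59946255 -0.03747972  0.37967771]
```

View pics/top0.png

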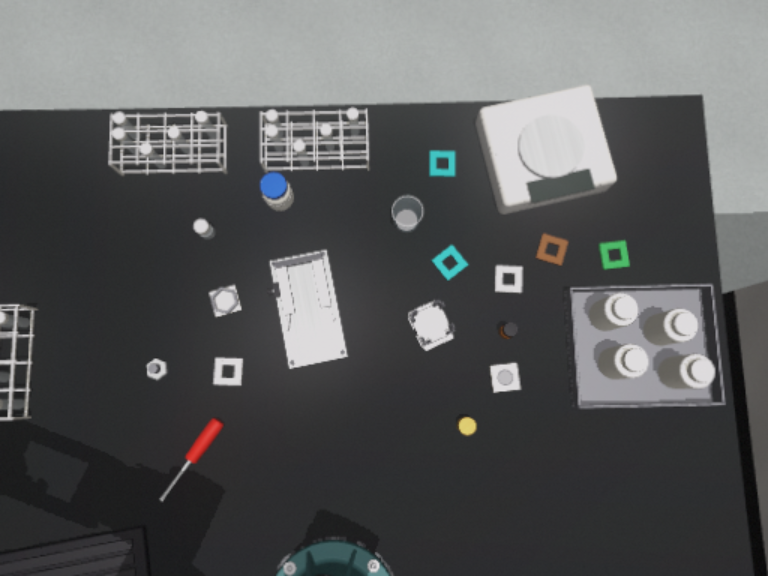

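View pics/side0.png

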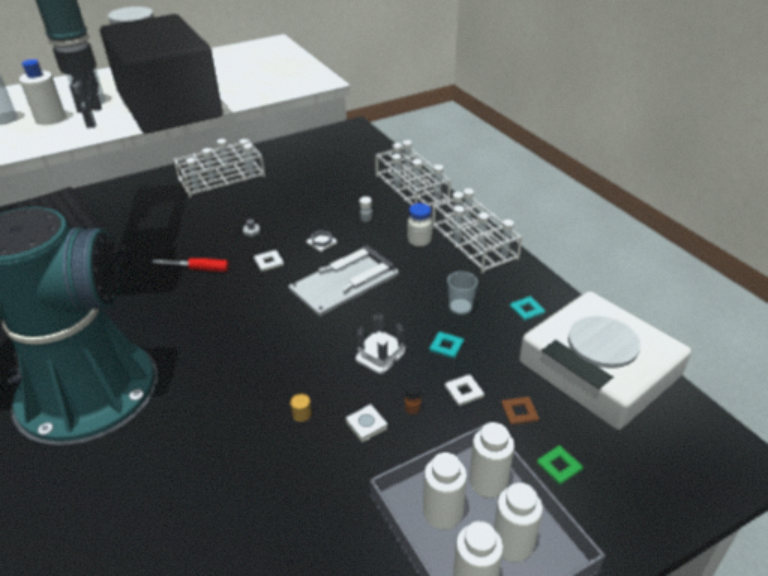

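View pics/wrist0.png

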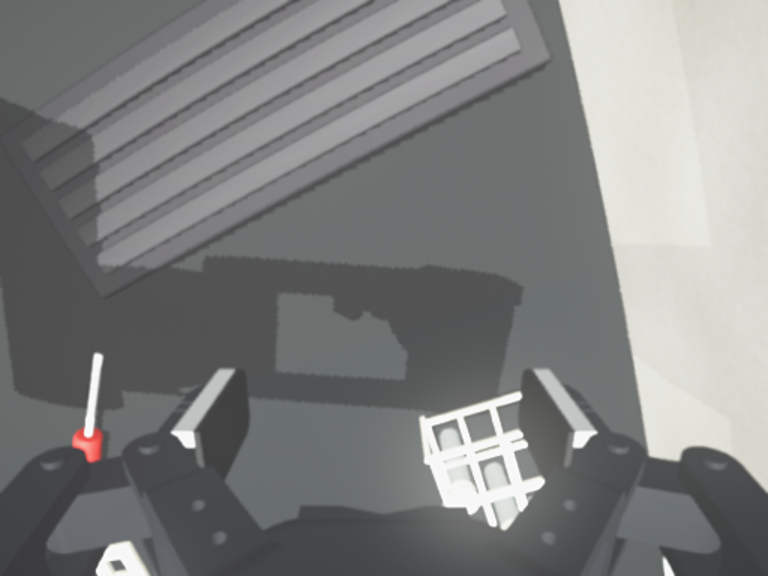

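```bash
cat > h.py <<'E'
from station import get_state,camera
import numpy as np,cv2
from scipy.spatial.transform import Rotation as Rn
def cast(c,pix,z):
    p=np.asarray(pix,float).reshape(-1,1,2)
    u=cv2.undistortPoints(p,c["intrinsics"],c["dist_coeffs"]).reshape(-1,2)
    R=np.array(c["R"]);t=np.array(c["t"])
    d=np.c_[u,np.ones(len(u))]@R; C=-R.T@t
    return C+d*((z-C[2])/d[:,2])[:,None]
def proj(c,X):
    rv=cv2.Rodrigues(np.array(c["R"]))[0]
    return cv2.projectPoints(np.asarray(X,float).reshape(-1,1,3),rv,np.array(c["t"],float),c["intrinsics"],c["dist_coeffs"])[0].reshape(-1,2)
def save(c,name,x0=0,y0=0,x1=512,y1=384,f=1.5,interp=cv2.INTER_CUBIC):
    cv2.imwrite("pics/"+name,cv2.resize(c["img"][y0:y1,x0:x1,::-1],None,fx=f,fy=f,interpolation=interp))
def go(target,yaw=None):
    """print tool-frame shift mm and turn deg to reach TCP target with tool x at world yaw(rad, mod pi), z down"""
    s=get_state(); R=Rn.from_rotvec(s["eef_rot"]); p=s["position"]
    tx=R.as_matrix()[:,0]; cur=np.arctan2(tx[1],tx[0])
    if yaw is None: yaw=cur
    d=(yaw-cur+np.pi/2)%np.pi-np.pi/2
    y=cur+d
    T=np.array([[np.cos(y),np.sin(y),0],[np.sin(y),-np.cos(y),0],[0,0,-1.]]).T
    T=np.c_[[np.cos(y),np.sin(y),0],[np.sin(y),-np.cos(y),0],[0,0,-1]]
    rel=(R.inv()*Rn.from_matrix(T)).as_rotvec(degrees=True)
    print("pos",p.round(4),"yaw",round(np.degrees(cur),2),"F",s["contact_force"].round(1),"w",round(s["grip_width"],4),"t",round(s["time"],2),"q6",round(s["q"][5],2))
    print("lin",R.inv().apply(np.asarray(target)-p).dot(1000).round(1),"ang",rel.round(2))
E
python3 - <<'E'
from h import *
c=camera("top"); save(c,"topA.png",80,130,272,290,4); save(c,"topB.png",250,130,442,300,4)
img=c["img"].astype(int)
hsv=cv2.cvtColor(c["img"],cv2.COLOR_RGB2HSV)
m=((hsv[...,2]>130)&(hsv[...,1]<60)).astype(np.uint8)
n,l,s,ce=cv2.connectedComponentsWithStats(m)
for i in range(1,n):
    if 40<s[i,4]<4000:
        ct=cv2.findContours((l==i).astype(np.uint8),0,2)[0][0]
        (r)=cv2.minAreaRect(ct)
        print(s[i],ce[i].round(1),np.round(r[0],1),np.round(r[1],1),round(r[2],1),cast(c,[ce[i]],0.007)[0].round(4))
E
```

```text
[ 173   72   73   42 1563] [207.8  92. ] [209.   92.7] [40.6 72.5] 88.9 [0.8736 0.028  0.007 ]
[  72   74   79   42 1584] [111.9  94.4] [111.   94.5] [41. 78.] 90.0 [0.8718 0.3097 0.007 ]
[175 122  20  16  85] [185.7 132. ] [185.8 131.1] [10.7 19.2] 63.4 [0.753  0.0935 0.007 ]
[262 140  18  14 164] [270.4 146.2] [270.5 146. ] [13.9 13.5] 59.0 [ 0.7044 -0.1525  0.007 ]
[129 146  10  10  82] [133.4 150.3] [133.5 150.5] [9. 9.] 90.0 [0.7014 0.2445 0.007 ]
[ 180  167   52   79 2698] [205.6 207.5] [204.9 205.7] [73.  39.6] 78.9 [0.5294 0.0372 0.007 ]
[330 177  19  18 257] [338.6 185.5] [339.  185.5] [17. 18.] 90.0 [ 0.5835 -0.3447  0.007 ]
[139 190  22  21 297] [149.9 200.2] [149.7 200.2] [17.7 18.2] 76.0 [0.5544 0.1954 0.007 ]
[272 201  30  33 585] [286.8 216.9] [286.6 216.6] [28.6 23.6] 65.6 [ 0.4967 -0.1932  0.007 ]
[  0 203  23  77 514] [ 10.1 237.2] [ 11. 241.] [76. 22.] 90.0 [0.46   0.5793 0.007 ]
[ 98 239  13  14 124] [103.8 245.6] [104.  245.5] [13. 12.] 90.0 [0.4293 0.3217 0.007 ]
[142 238  20  19 274] [151.4 247.3] [151.4 247.4] [18.7 18.3] 4.8 [0.4209 0.1894 0.007 ]
[327 242  20  20 334] [336.4 251.3] [336.4 251.2] [18.1 18.4] 82.9 [ 0.3968 -0.3288  0.007 ]
[107 307  20  27  46] [117. 319.] [116.4 320.3] [ 2.  31.6] 34.8 [0.2296 0.2793 0.007 ]
[245 373   8   9  58] [248.7 377.1] [248.5 377. ] [8. 7.] 90.0 [ 0.0699 -0.0757  0.007 ]
[189 375   8   9  56] [192.5 378.5] [192.5 379. ] [8. 7.] 90.0 [0.0706 0.0743 0.007 ]
```

View pics/topA.png

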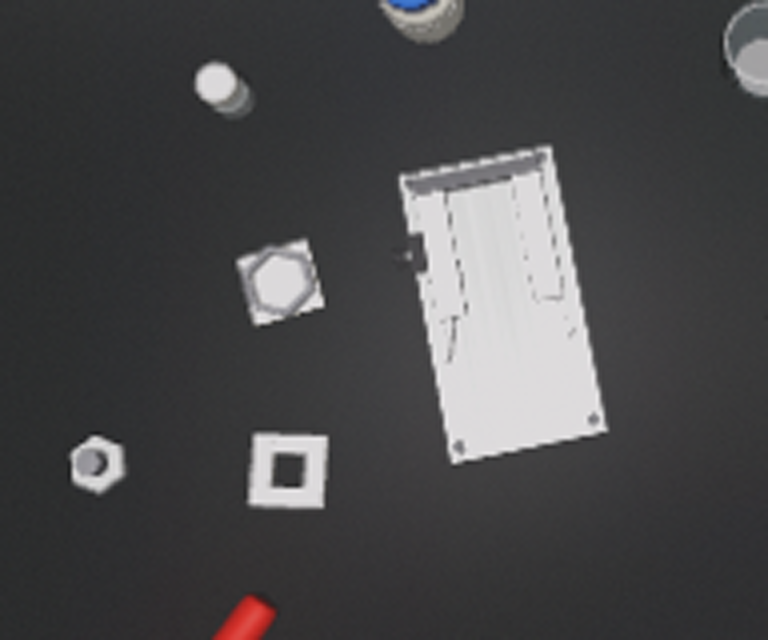

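View pics/topB.png

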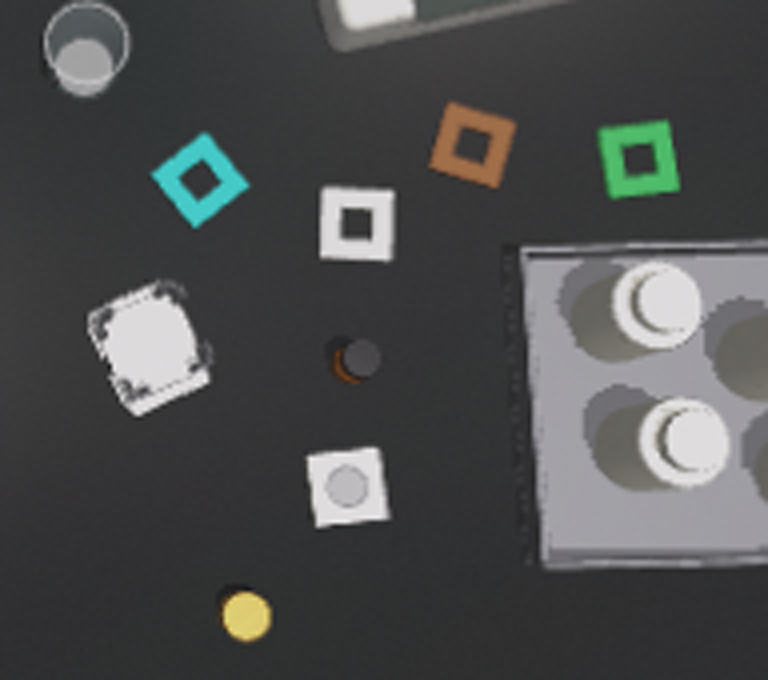

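```bash
python3 - <<'E'
from h import *
s=get_state();R=Rn.from_rotvec(s["eef_rot"]).as_matrix();c=camera("wrist")
C=-np.array(c["R"]).T@c["t"]; print("cam in tool",R.T@(C-s["position"]), "axis in tool",R.T@np.array(c["R"])[2], "camx",R.T@np.array(c["R"])[0])
t=camera("top")
A=lambda x,y:(80+x/4-.5+.125,130+y/4-.375)
P=cast(t,[A(452,463),A(605,430),A(403,177),A(549,147)],.012);print(P)
for a,b in((0,2),(1,3),(1,0),(3,2)):
  d=P[b]-P[a];print(np.linalg.norm(d[:2]),np.degrees(np.arctan2(d[1],d[0])))
go([0.45,-0.17,0.25],np.radians(28+90))
E
```

```text
cam in tool [ 0.0003806  -0.07032192 -0.14358843] axis in tool [1.63945517e-04 2.81351337e-01 9.59604814e-01] camx [ 9.99999632e-01  7.61865377e-04 -3.94221969e-04]
[[ 0.42295943  0.07354356  0.012     ]
 [ 0.443194   -0.03370886  0.012     ]
 [ 0.62770248  0.10815872  0.012     ]
 [ 0.64718618  0.00341375  0.012     ]]
0.20764855945210434 9.596048235955939
0.20734246261190914 10.31385326542099
0.10914448934451702 100.68401765439285
0.10654165529488567 100.53720979423812
pos [0.1891 0.5692 0.231 ] yaw 71.62 F [ 0.6  0.4 -0.5] w 0.0853 t 0.3 q6 -0.12
lin [-619.2  480.6  -18.6] ang [-2.000e-02  4.000e-02 -4.638e+01]
```

```bash
cat >> h.py <<'E'
def plan(target,yaw,v=40.,w=7.,show=True):
    """calls of 5 rows to TCP target/tool-x yaw(deg, exact branch chosen as nearest unless given with |d|>..)"""
    s=get_state(); R=Rn.from_rotvec(s["eef_rot"]); p=np.array(s["position"])
    tx=R.as_matrix()[:,0]; cur=np.degrees(np.arctan2(tx[1],tx[0]))
    d=yaw-cur
    if d>180:d-=360
    if d<-180:d+=360
    print("pos",p.round(4),"yaw",round(cur,2),"F",s["contact_force"].round(1),"w",round(s["grip_width"],4),"t",round(s["time"],2),"q6",round(s["q"][5],2))
    D=np.asarray(target)-p; L=np.linalg.norm(D)*1000
    n=int(np.ceil(max(L/(5*v),abs(d)/(5*w),0.2)-1e-6))
    T=lambda y:Rn.from_matrix(np.c_[[np.cos(y),np.sin(y),0],[np.sin(y),-np.cos(y),0],[0,0,-1]])
    Rc=R
    for k in range(n):
        Rk=T(np.radians(cur+d*(k+1)/n))
        print(" call",k+1,"lin",Rc.inv().apply(D/n*1000).round(1),"ang",(Rc.inv()*Rk).as_rotvec(degrees=True).round(2), "rows>=",np.ceil(max(L/n/41.7,abs(d)/n/7.16)))
        Rc=Rk
E
python3 - <<'E'
from h import *
plan([0.535,-0.172,0.25],-62)
E
```

```text
pos [0.1891 0.5692 0.231 ] yaw 71.62 F [ 0.6  0.4 -0.5] w 0.0853 t 0.3 q6 -0.12
 call 1 lin [-118.9  112.4   -3.7] ang [ 0.    0.04 26.72] rows>= 4.0
 call 2 lin [-55.6 153.8  -3.8] ang [ 0.    0.   26.72] rows>= 4.0
 call 3 lin [ 19.5 162.4  -3.8] ang [ 0.    0.   26.72] rows>= 4.0
 call 4 lin [ 90.5 136.3  -3.8] ang [ 0.    0.   26.72] rows>= 4.0
 call 5 lin [142.1  81.1  -3.8] ang [ 0.    0.   26.72] rows>= 4.0
```

Request:
drive_tool --jaw '[0,0,0,0,0]' --linear '[[-24,22,-1],[-48,45,-1],[-71,67,-2],[-95,90,-3],[-119,112,-4]]' --angular '[[0,0,5.3],[0,0,10.7],[0,0,16],[0,0,21.4],[0,0,26.7]]'

```text
time: 0.72
position: [0.2583, 0.4198, 0.2353]
eef_rot: [2.906, 1.194, 0.0]
contact_force: [0.9, 0.4, 0.2]
grip_width: 0.0852
```

Request:
drive_tool --jaw '[0,0,0,0,0]' --linear '[[-11,31,-1],[-22,62,-1],[-33,92,-2],[-44,123,-3],[-56,154,-4]]' --angular '[[0,0,5.3],[0,0,10.7],[0,0,16],[0,0,21.4],[0,0,26.7]]'

```text
time: 1.13
position: [0.3275, 0.2712, 0.2395]
eef_rot: [-3.103, -0.491, -0.001]
contact_force: [0.9, 0.5, -0.2]
grip_width: 0.0852
```

Request:
drive_tool --jaw '[0,0,0,0,0]' --linear '[[4,32,-1],[8,65,-1],[12,97,-2],[16,130,-3],[20,162,-4]]' --angular '[[0,0,5.3],[0,0,10.7],[0,0,16],[0,0,21.4],[0,0,26.7]]'

```text
time: 1.55
position: [0.3971, 0.1233, 0.2436]
eef_rot: [-3.132, 0.24, -0.001]
contact_force: [0.3, 0.1, -0.4]
grip_width: 0.0852
```

Request:
drive_tool --jaw '[0,0,0,0,0]' --linear '[[18,27,-1],[36,55,-1],[54,82,-2],[72,109,-3],[91,136,-4]]' --angular '[[0,0,5.3],[0,0,10.7],[0,0,16],[0,0,21.4],[0,0,26.7]]'

```text
time: 1.97
position: [0.4668, -0.0247, 0.2475]
eef_rot: [-2.992, 0.957, -0.0]
contact_force: [0.8, 0.9, 0.1]
grip_width: 0.0853
```

Request:
drive_tool --jaw '[0,0,0,0,0]' --linear '[[28,16,-1],[57,32,-1],[85,49,-2],[114,65,-3],[142,81,-4]]' --angular '[[0,0,5.3],[0,0,10.7],[0,0,16],[0,0,21.4],[0,0,26.7]]'

```text
time: 2.38
position: [0.5365, -0.1728, 0.2513]
eef_rot: [2.69, -1.622, 0.0]
contact_force: [0.0, 0.3, -0.3]
grip_width: 0.0855
```

```bash
python3 - <<'E'
from h import *
c=camera("wrist"); save(c,"w1.png")
plan([0.535,-0.172,0.25],-62)
E
```

```text
pos [ 0.54   -0.1786  0.2518] yaw -62.58 F [ 5.2 -4.4  1.1] w 0.0854 t 2.43 q6 0.65
 call 1 lin [-8.2  1.4  1.7] ang [-0.06 -0.38 -0.58] rows>= 1.0
```

View pics/w1.png

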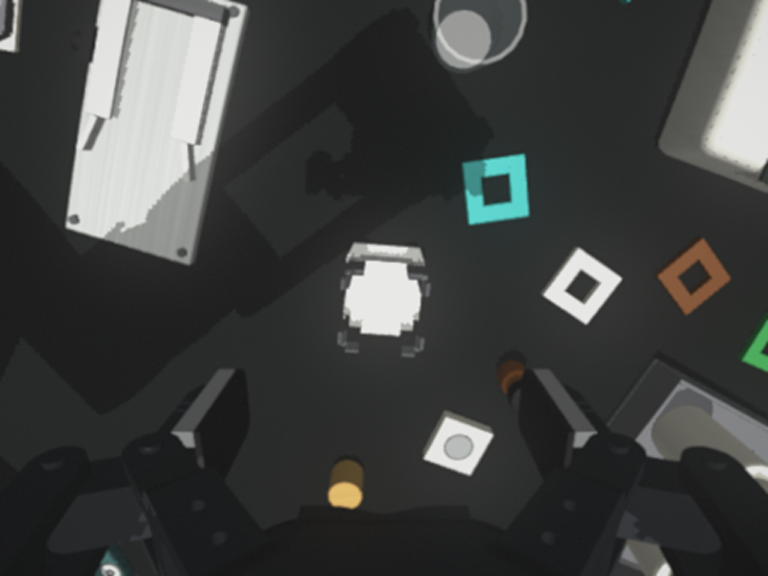

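```bash
python3 - <<'E'
from h import *
c=camera("wrist"); save(c,"w2.png",205,140,305,250,6)
plan([0.535,-0.172,0.25],-62)
E
```

```text
pos [ 0.5385 -0.1758  0.2515] yaw -62.22 F [0.  1.1 0.2] w 0.0853 t 2.48 q6 0.65
 call 1 lin [-5.   1.4  1.5] ang [-0.06 -0.22 -0.22] rows>= 1.0
```

View pics/w2.png

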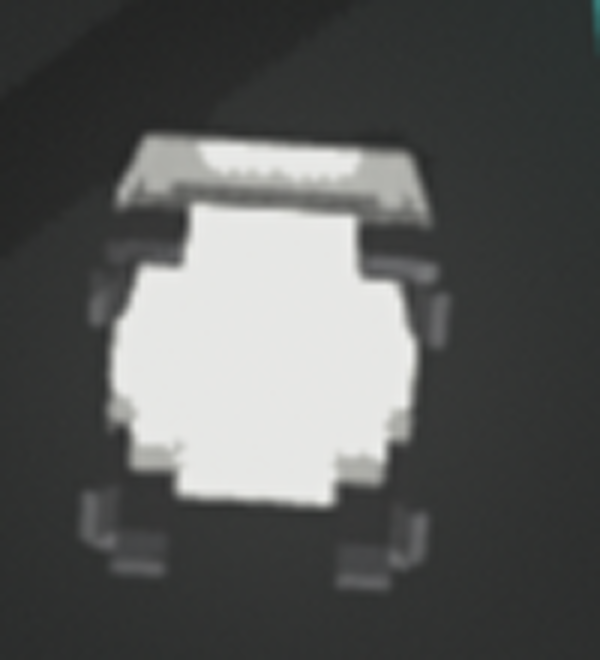

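```bash
cat >> h.py <<'E'
def cr(x0,y0,f):
    return lambda pts:[(x0+(a+.5)/f-.5,y0+(b+.5)/f-.5) for a,b in pts]
E
python3 - <<'E'
from h import *
c=camera("wrist")
A=cr(205,140,6)
P=cast(c,A([(190,206),(357,215),(178,497),(335,505),(112,355),(416,365)]),.027)[:,:2]
print(P.round(4))
a=lambda v:np.degrees(np.arctan2(v[1],v[0]))
print("edge angs",a(P[1]-P[0]),a(P[3]-P[2]),"len", np.linalg.norm((P[0]+P[1]-P[2]-P[3])/2),"width",np.linalg.norm(P[5]-P[4]))
print("centre",P[:4].mean(0),(P[4]+P[5])/2, "axis",a(P[0]+P[1]-P[2]-P[3]))
# posts tops (z .068) from symmetrical outer corners
Q=cast(c,A([(108,247),(437,270),(95,540),(412,560)]),.068)[:,:2];print(Q.round(4),Q.mean(0))
# flange front edge
F=cast(c,A([(147,137),(408,152)]),.006)[:,:2];print(F,a(F[1]-F[0]),F.mean(0))
E
```

```text
[[ 0.5202 -0.1602]
 [ 0.5343 -0.1911]
 [ 0.4627 -0.1864]
 [ 0.4766 -0.2167]
 [ 0.4845 -0.1601]
 [ 0.5119 -0.217 ]]
edge angs -65.46586195859983 -65.43522774323529 len 0.06318242542356574 width 0.06309783493653742
centre [ 0.49846575 -0.18858705] [ 0.49822453 -0.18854052] axis 24.18176924181239
[[ 0.5158 -0.1485]
 [ 0.5397 -0.2033]
 [ 0.4632 -0.1714]
 [ 0.4875 -0.2267]] [ 0.5015508  -0.18744726]
[[ 0.52465117 -0.14645788]
 [ 0.54752695 -0.1969828 ]] -65.64077593947425 [ 0.53608906 -0.17172034]
```

```bash
python3 - <<'E'
from h import *
plan([0.4985,-0.1885,0.1],-65.5)
E
```

```text
pos [ 0.5369 -0.1732  0.2511] yaw -62.03 F [-0.5  0.7  0.2] w 0.0852 t 2.53 q6 0.65
 call 1 lin [ -4.7  41.1 151.1] ang [-0.01 -0.04  3.47] rows>= 4.0
```

Request:
drive_tool --jaw '[0,0,0,0,0]' --linear '[[-1,8,30],[-2,16,60],[-3,25,90],[-4,33,121],[-4.7,41.1,151]]' --angular '[[0,0,0.7],[0,0,1.4],[0,0,2.1],[0,0,2.8],[0,0,3.5]]'

```text
time: 2.95
position: [0.4964, -0.1849, 0.0993]
eef_rot: [-2.645, 1.695, 0.001]
contact_force: [1.0, -0.8, -0.1]
grip_width: 0.0854
```

Request:
drive_tool --jaw '[0,0]' --linear '[[0,0,0],[0,0,0]]' --angular '[[0,0,0],[0,0,0]]'

```text
time: 3.12
position: [0.4958, -0.1847, 0.0996]
eef_rot: [2.645, -1.695, -0.007]
contact_force: [0.4, -0.3, 0.4]
grip_width: 0.0855
```

```bash
python3 - <<'E'
from h import *
c=camera("wrist"); save(c,"w3.png")
plan([0.4985,-0.1885,0.007],-65.5)
E
```

```text
pos [ 0.4978 -0.1856  0.1011] yaw -65.31 F [0.2 0.4 0.7] w 0.0853 t 3.17 q6 0.65
 call 1 lin [ 2.9  0.6 94.1] ang [-0.    0.02  0.19] rows>= 3.0
```

View pics/w3.png

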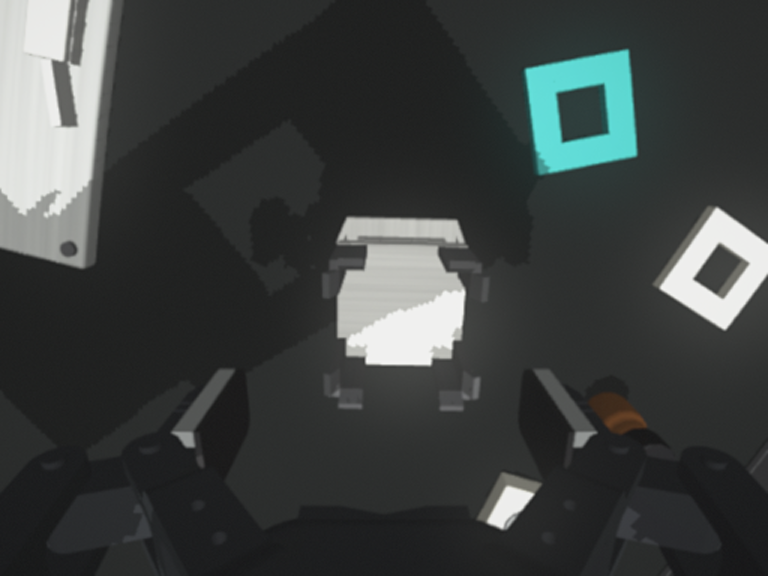

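```bash
python3 - <<'E'
from h import *
c=camera("wrist"); save(c,"w4.png",200,130,340,280,5)
print(cast(c,[(607/1.5,388/1.5)],.055))
plan([0.4985,-0.1885,0.007],-65.5)
E
```

```text
[[ 0.51462112 -0.29232629  0.055     ]]
pos [ 0.499  -0.1863  0.102 ] yaw -65.31 F [ 0.3  0.1 -0.1] w 0.0851 t 3.22 q6 0.65
 call 1 lin [ 1.6  1.5 95. ] ang [-0.09 -0.11  0.19] rows>= 3.0
```

View pics/w4.png

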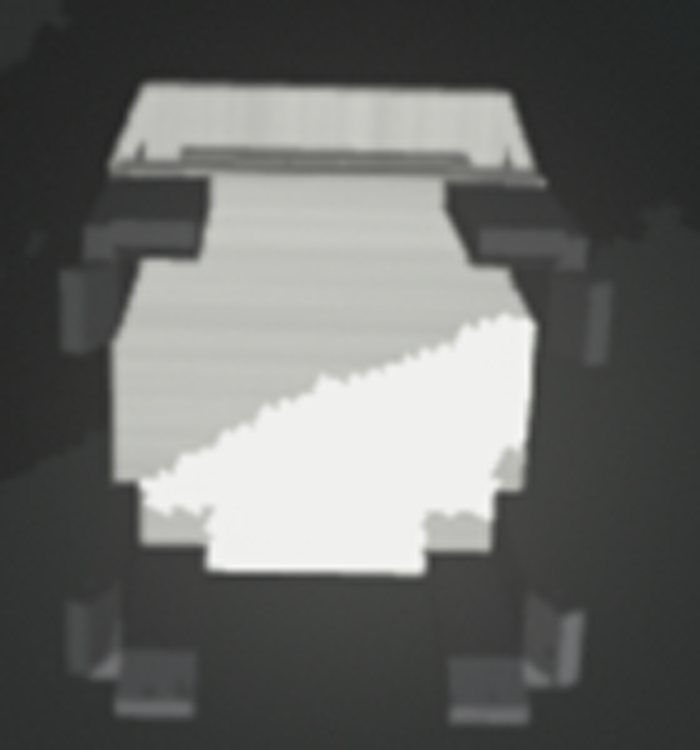

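```bash
python3 - <<'E'
from h import *
c=camera("wrist")
A=cr(200,130,5)
P=cast(c,A([(211,175),(443,181),(207,570),(424,575),(113,400),(531,405)]),.027)[:,:2]
a=lambda v:np.degrees(np.arctan2(v[1],v[0]))
print("edge angs",a(P[1]-P[0]),a(P[3]-P[2]),"len", np.linalg.norm((P[0]+P[1]-P[2]-P[3])/2),"width",np.linalg.norm(P[5]-P[4]))
print("centre",P[:4].mean(0),(P[4]+P[5])/2, "axis",a(P[0]+P[1]-P[2]-P[3]))
plan([0.4985,-0.1885,0.007],-65.5)
E
```

```text
edge angs -66.84738597282545 -66.86820912878568 len 0.06184136786932769 width 0.062516128977842
centre [ 0.50161284 -0.19248968] [ 0.49887146 -0.19395591] axis 23.49299678588705
pos [ 0.4995 -0.1866  0.1024] yaw -65.31 F [ 0.2 -0.5  0.1] w 0.0859 t 3.27 q6 0.65
 call 1 lin [ 1.   2.  95.4] ang [-0.14 -0.17  0.19] rows>= 3.0
```

```bash
python3 - <<'E'
from h import *
plan([0.4997,-0.1918,0.008],-66.4)
E
```

```text
pos [ 0.4995 -0.1866  0.1024] yaw -65.31 F [ 0.2 -0.5  0.1] w 0.0859 t 3.27 q6 0.65
 call 1 lin [ 4.5  2.2 94.4] ang [-0.14 -0.17  1.09] rows>= 3.0
```

Request:
drive_tool --jaw '[0,0,0,0,0]' --linear '[[4.5,2.2,20],[4.5,2.2,42],[4.5,2.2,64],[4.5,2.2,82],[4.5,2.2,93]]' --angular '[[0,0,1],[0,0,1],[0,0,1],[0,0,1],[0,0,1]]'

```text
time: 3.68
position: [0.4987, -0.1915, 0.0075]
eef_rot: [-2.63, 1.719, -0.003]
contact_force: [0.2, -0.1, 0.6]
grip_width: 0.0853
```

Request:
drive_tool --jaw '[0,0,0]' --linear '[[0,0,0],[0,0,0],[0,0,0]]' --angular '[[0,0,0],[0,0,0],[0,0,0]]'

```text
time: 3.93
position: [0.4987, -0.1918, 0.0087]
eef_rot: [-2.629, 1.719, -0.004]
contact_force: [-0.5, -0.4, 0.3]
grip_width: 0.0851
```

```bash
python3 - <<'E'
from h import *
c=camera("wrist"); save(c,"w5.png"); c=camera("side"); save(c,"s5.png",180,180,340,300,4.8)
plan([0.4997,-0.1918,0.008],-66.4)
E
```

```text
pos [ 0.4986 -0.1918  0.0087] yaw -66.37 F [ 0.3 -1.2 -0.5] w 0.0848 t 4.03 q6 0.66
 call 1 lin [ 0.4 -1.   0.7] ang [-0.09 -0.12  0.03] rows>= 1.0
```

View pics/w5.png

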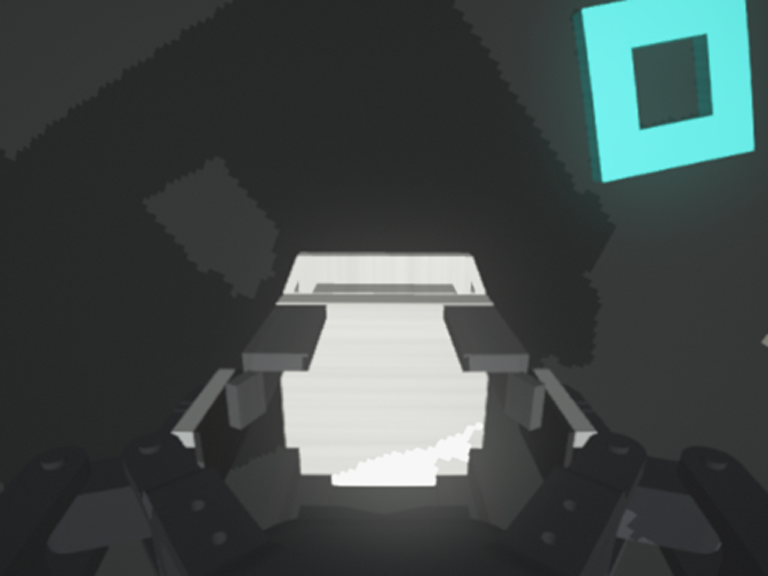

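View pics/s5.png

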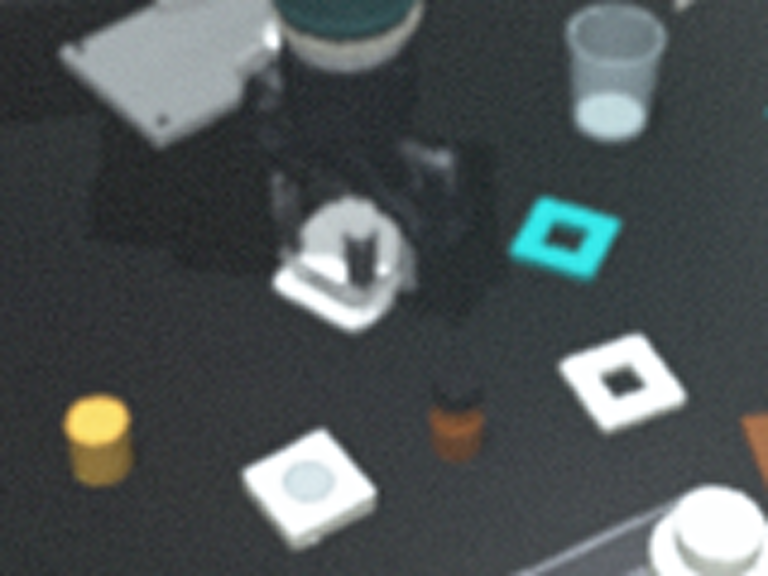

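Request:
drive_tool --jaw '[1,1,1,1,1]' --linear '[[0,0,0],[0,0,0],[0,0,0],[0,0,0],[0,0,0]]' --angular '[[0,0,0],[0,0,0],[0,0,0],[0,0,0],[0,0,0]]' --force 60

```text
time: 4.45
position: [0.498, -0.1917, 0.0085]
eef_rot: [-2.629, 1.72, -0.003]
contact_force: [-1.4, 1.3, 10.1]
grip_width: 0.0603
```

```bash
python3 - <<'E'
from h import *
c=camera("wrist"); save(c,"w6.png")
plan([0.4997,-0.1918,0.008],-66.4)
E
```

```text
pos [ 0.498  -0.1917  0.0085] yaw -66.39 F [-2.2  0.7  8.6] w 0.0608 t 4.5 q6 0.66
 call 1 lin [ 0.8 -1.5  0.5] ang [-0.05 -0.08  0.01] rows>= 1.0
```

View pics/w6.png

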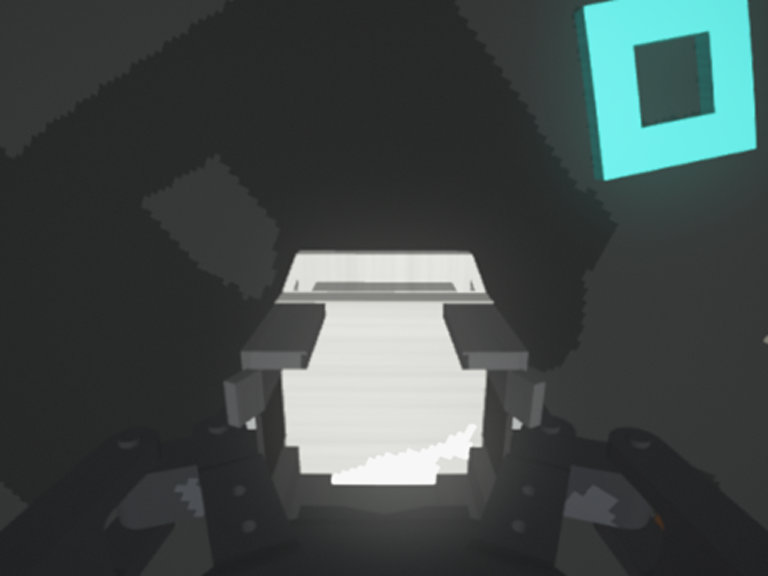

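Request:
drive_tool --jaw '[1,1,1,1,1]' --linear '[[0,0,-8],[0,0,-20],[0,0,-35],[0,0,-50],[0,0,-62]]' --angular '[[0,0,0],[0,0,0],[0,0,0],[0,0,0],[0,0,0]]'

```text
time: 4.92
position: [0.497, -0.1911, 0.0702]
eef_rot: [2.629, -1.72, -0.001]
contact_force: [0.3, 0.5, -4.3]
grip_width: 0.0604
```

```bash
python3 - <<'E'
from h import *
plan([0.455,0.023,0.09],-79.9,v=30)
E
```

```text
pos [ 0.497  -0.1911  0.0702] yaw -66.38 F [ 0.3  0.5 -4.3] w 0.0604 t 4.92 q6 0.66
 call 1 lin [-106.5  -23.7   -9.9] ang [0.03 0.03 6.76] rows>= 3.0
 call 2 lin [-108.5  -11.    -9.9] ang [0.   0.   6.76] rows>= 3.0
```

Request:
drive_tool --jaw '[1,1,1,1,1]' --linear '[[-21,-5,-2],[-42,-9,-4],[-64,-14,-6],[-85,-19,-8],[-106.5,-24,-10]]' --angular '[[0,0,1.4],[0,0,2.7],[0,0,4.1],[0,0,5.4],[0,0,6.8]]'

```text
time: 5.33
position: [0.4757, -0.083, 0.0794]
eef_rot: [2.521, -1.874, -0.002]
contact_force: [0.9, 0.8, -4.3]
grip_width: 0.0602
```

Request:
drive_tool --jaw '[1,1,1,1,1]' --linear '[[-25,-3,-2],[-50,-6,-5],[-75,-8,-8],[-100,-10,-10],[-108.5,-11,-10]]' --angular '[[0,0,1.4],[0,0,2.7],[0,0,4.1],[0,0,5.4],[0,0,6.8]]'

```text
time: 5.75
position: [0.4535, 0.0256, 0.0895]
eef_rot: [2.406, -2.019, -0.004]
contact_force: [-0.7, -0.4, -4.7]
grip_width: 0.0605
```

Request:
drive_tool --jaw '[1,1]' --linear '[[0,0,0],[0,0,0]]' --angular '[[0,0,0],[0,0,0]]'

```text
time: 5.92
position: [0.4554, 0.0232, 0.0894]
eef_rot: [2.409, -2.016, -0.0]
contact_force: [-0.2, -0.2, -3.3]
grip_width: 0.0609
```

```bash
python3 - <<'E'
from h import *
c=camera("wrist"); save(c,"w7.png")
plan([0.455,0.023,0.09],-79.9)
import pickle;pickle.dump(c,open("w7.pkl","wb"))
E
```

```text
pos [0.4559 0.0227 0.0894] yaw -79.9 F [-0.8  0.4 -4. ] w 0.0608 t 5.97 q6 1.29
 call 1 lin [-0.5  0.8 -0.6] ang [ 0.   -0.02 -0.  ] rows>= 1.0
```

View pics/w7.png

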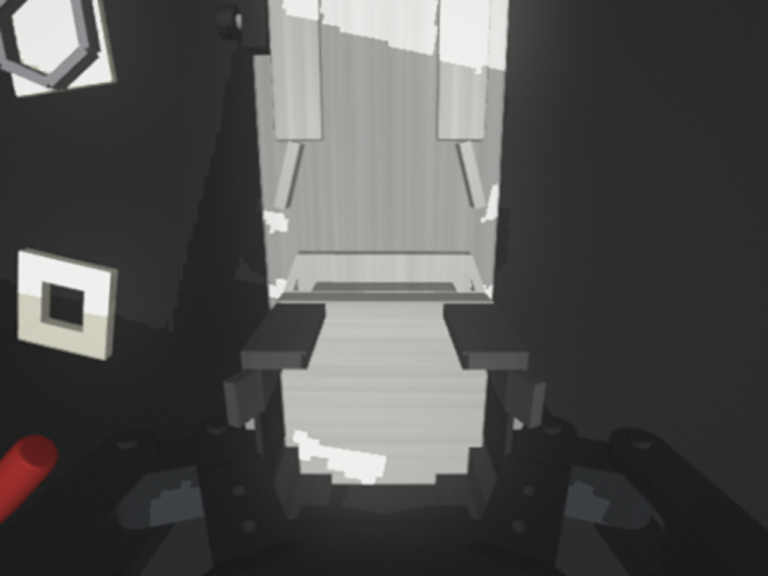

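```bash
python3 - <<'E'
from h import *
import pickle;c=pickle.load(open("w7.pkl","rb"))
save(c,"w7z.png",165,0,345,145,4.4)
E
```

```text
(no output)
```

View pics/w7z.png

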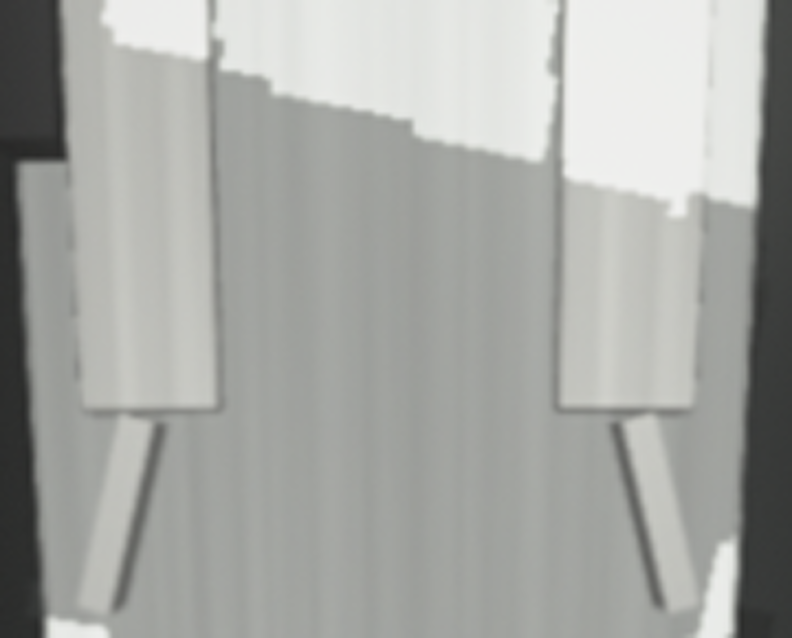

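```bash
python3 - <<'E'
from h import *
import pickle;c=pickle.load(open("w7.pkl","rb"))
A=cr(165,0,4.4)
P=cast(c,A([(218,408),(557,408),(209,5),(561,5)]),.025)[:,:2]
print(P.round(4),np.linalg.norm(P[0]-P[1]),np.linalg.norm(P[2]-P[3]))
a=lambda v:np.degrees(np.arctan2(v[1],v[0]))
yaw=a((P[2]+P[3])-(P[0]+P[1])); print("axis",yaw,a(P[1]-P[0])+90, a(P[2]-P[0]),a(P[3]-P[1]))
m=(P[0]+P[1])/2
for y in (10.0,yaw):
  u=np.array([np.cos(np.radians(y)),np.sin(np.radians(y))])
  print("dock c",m+.005*u,"apron",m-.055*u,"home",m+.05*u)
# carrier in gripper: front lower edge, platform bottom edge
s=get_state(); print(s["position"])
E
```

```text
[[0.5299 0.0634]
 [0.5386 0.0147]
 [0.5832 0.0727]
 [0.5917 0.0249]] 0.04954081481027195 0.04853991075328178
axis 10.365478874106866 10.084048644206845 9.835288890974075 10.89595596582477
dock c [0.53917806 0.03991308] apron [0.48008959 0.02949419] home [0.5834944  0.04772725]
dock c [0.53917242 0.03994447] apron [0.48015161 0.02914888] home [0.58343802 0.04804116]
[0.45591447 0.0226715  0.08939531]
```

```bash
python3 - <<'E'
from h import *
import pickle;c=pickle.load(open("w7.pkl","rb"))
save(c,"w7y.png",150,160,350,340,4)
E
```

View pics/w7y.png

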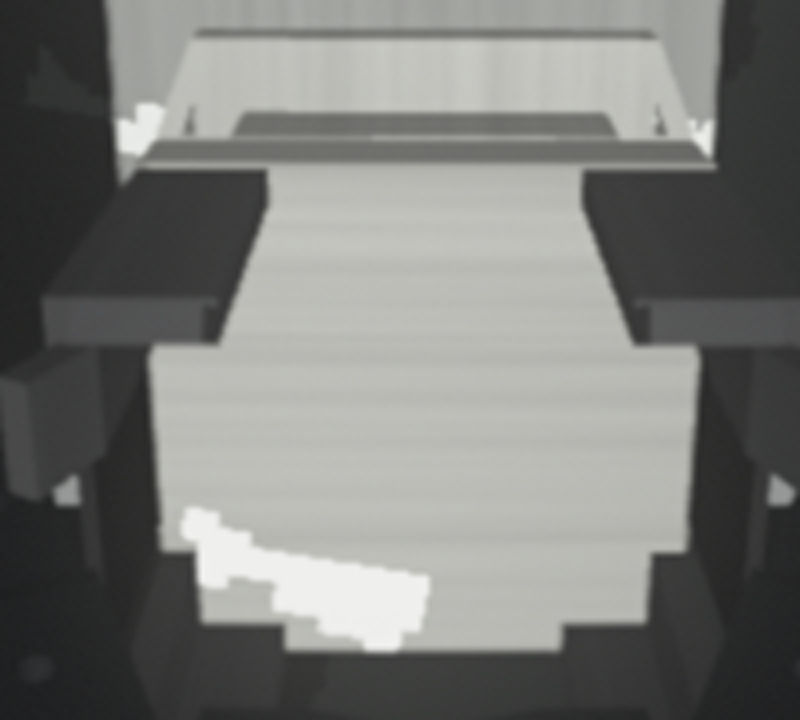

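```bash
python3 - <<'E'
from h import *
import pickle;c=pickle.load(open("w7.pkl","rb"))
A=cr(150,160,4)
for z in (.1065,.108,.110):
  P=cast(c,A([(270,165),(583,165),(285,650),(562,650),(155,440),(695,440)]),z)[:,:2]
  m=(P[0]+P[1]+P[2]+P[3])/4
  s=get_state();R=Rn.from_rotvec(s["eef_rot"]).as_matrix()
  print(z,np.linalg.norm((P[0]+P[1]-P[2]-P[3])/2),np.linalg.norm(P[4]-P[5]),m,"tool off mm",(R.T@(np.r_[m,0]-np.r_[s["position"][:2],0]))[:2]*1000)
F=cast(c,A([(200,33),(655,33)]),.087-.006+.0)[:,:2];print(F.mean(0))
E
```

```text
0.1065 0.06258845094555322 0.06237702622345781 [0.45723112 0.02325464] tool off mm [-0.34323275 -1.39849827]
0.108 0.061845813694112996 0.06163689761174482 [0.45806511 0.02340425] tool off mm [-0.34429171 -2.24580289]
0.11 0.06085563069219285 0.060650059462794156 [0.4591771  0.02360373] tool off mm [-0.34570365 -3.37554237]
[0.49716409 0.03004346]
```

```bash
python3 - <<'E'
from h import *
plan([0.478,0.0288,0.035],-79.85)
E
```

```text
pos [0.4559 0.0227 0.0894] yaw -79.9 F [-0.8  0.4 -4. ] w 0.0608 t 5.97 q6 1.29
 call 1 lin [ -2.2 -22.8  54.4] ang [ 0.   -0.02 -0.05] rows>= 2.0
```

Request:
drive_tool --jaw '[1,1,1,1,1]' --linear '[[-1,-11,14],[-2.2,-22.8,28],[-2.2,-22.8,42],[-2.2,-22.8,54],[-2.2,-22.8,54]]' --angular '[[0,0,0],[0,0,0],[0,0,0],[0,0,0],[0,0,0]]'

```text
time: 6.38
position: [0.4769, 0.0281, 0.0334]
eef_rot: [2.404, -2.018, -0.004]
contact_force: [-0.3, -0.2, -4.5]
grip_width: 0.0601
```

Request:
drive_tool --jaw '[1,1,1]' --linear '[[0,0,5],[0,0,10],[0,0,12]]' --angular '[[0,0,0],[0,0,0],[0,0,0]]'

```text
time: 6.63
position: [0.4782, 0.0286, 0.0232]
eef_rot: [-2.406, 2.02, -0.001]
contact_force: [0.5, -1.2, -4.1]
grip_width: 0.0602
```

```bash
python3 - <<'E'
from h import *
c=camera("wrist"); save(c,"w8.png")
plan([0.478,0.0288,0.0205],-79.85)
E
```

```text
pos [0.478  0.0288 0.0231] yaw -80.0 F [-0.4 -0.1 -4.3] w 0.0604 t 6.68 q6 1.31
 call 1 lin [-0.  -0.   2.6] ang [ 0.   -0.01 -0.15] rows>= 1.0
```

View pics/w8.png

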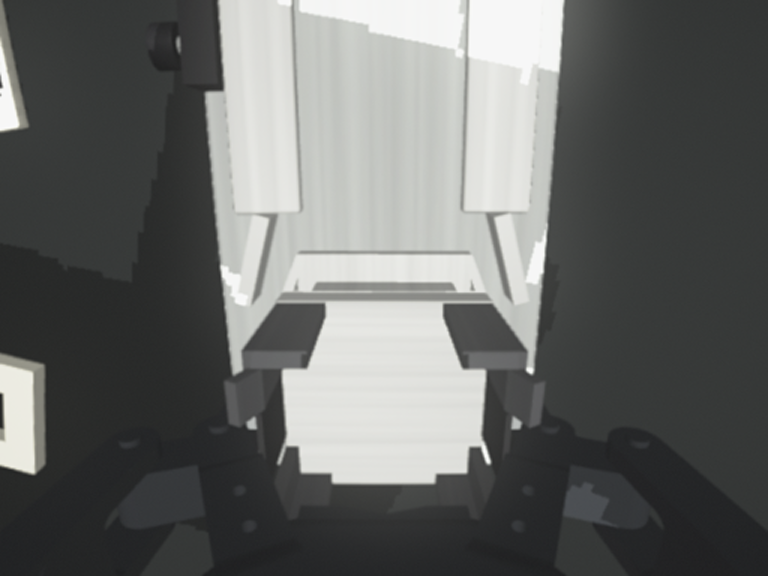

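Request:
drive_tool --jaw '[1,1,1,1]' --linear '[[0,0,1.5],[0,0,3],[0,0,3.4],[0,0,3.4]]' --angular '[[0,0,0],[0,0,0],[0,0,0],[0,0,0]]'

```text
time: 7.02
position: [0.4783, 0.029, 0.0207]
eef_rot: [-2.407, 2.018, -0.002]
contact_force: [-2.0, -0.2, 3.7]
grip_width: 0.0606
```

Request:
drive_tool --jaw '[0.12,0.12,0.12,0.12,0.12]' --linear '[[0,0,0],[0,0,0],[0,0,0],[0,0,-3],[0,0,-7]]' --angular '[[0,0,0],[0,0,0],[0,0,0],[0,0,0],[0,0,0]]'

```text
time: 7.43
position: [0.4778, 0.0291, 0.027]
eef_rot: [2.407, -2.019, -0.001]
contact_force: [0.2, -0.4, 0.1]
grip_width: 0.0749
```

Request:
drive_tool --jaw '[0.12,1,1,1,1]' --linear '[[0,0,0],[0,0,0],[0,0,0],[0,0,0],[0,0,0]]' --angular '[[0,0,0],[0,0,0],[0,0,0],[0,0,0],[0,0,0]]' --force 30

```text
time: 7.85
position: [0.4783, 0.029, 0.0274]
eef_rot: [-2.407, 2.019, -0.001]
contact_force: [-0.6, -0.1, 6.0]
grip_width: 0.061
```

```bash
python3 - <<'E'
from h import *
c=camera("wrist"); save(c,"w9.png");c=camera("side"); save(c,"s9.png",150,120,310,240,4.8)
plan([0.478+.06*.9845,0.0288+.06*.1755,0.027],-79.85)
E
```

```text
pos [0.4783 0.0291 0.0274] yaw -79.98 F [-1.3  0.1  7. ] w 0.0608 t 7.95 q6 1.31
 call 1 lin [  0.1 -59.6   0.5] ang [-0.04 -0.02 -0.13] rows>= 2.0
```

View pics/w9.png

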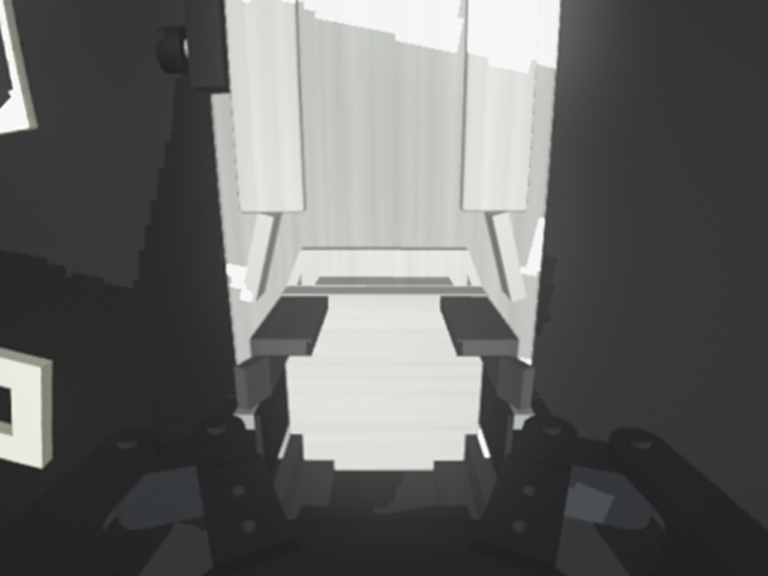

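View pics/s9.png

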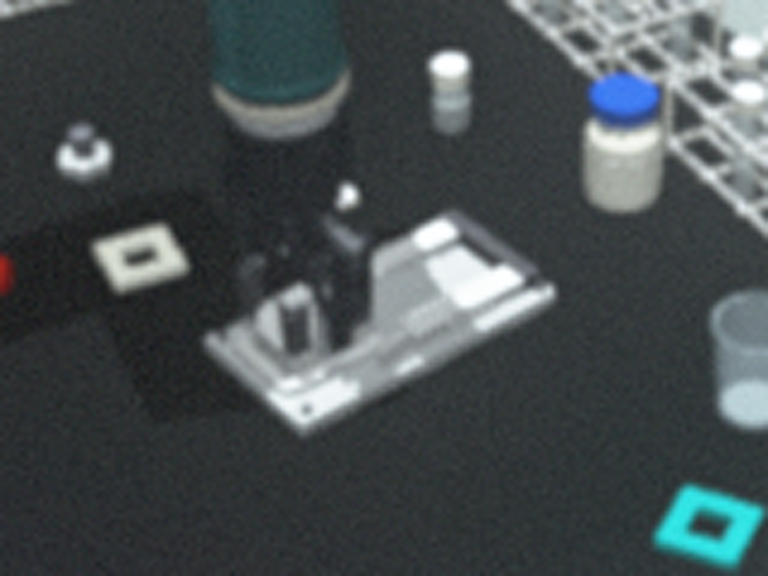

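Request:
drive_tool --jaw '[1,1,1,1,1]' --linear '[[-0.5,-5,0],[-0.6,-11,0],[-0.6,-17,0],[-0.6,-23,0],[-0.6,-29,0]]' --angular '[[0,0,0],[0,0,0],[0,0,0],[0,0,0],[0,0,0]]'

```text
time: 8.37
position: [0.4966, 0.0345, 0.0271]
eef_rot: [2.399, -2.01, -0.02]
contact_force: [-21.2, -4.4, 32.7]
grip_width: 0.0609
```

```bash
python3 - <<'E'
from h import *
c=camera("wrist"); save(c,"w10.png")
plan([0.478+.06*.9845,0.0288+.06*.1755,0.027],-79.85)
E
```

```text
pos [0.4995 0.0347 0.0272] yaw -79.94 F [-10.7  -0.6  17.2] w 0.0609 t 8.42 q6 1.33
 call 1 lin [  2.  -37.8  -0.3] ang [ 0.74  0.11 -0.09] rows>= 1.0
```

View pics/w10.png

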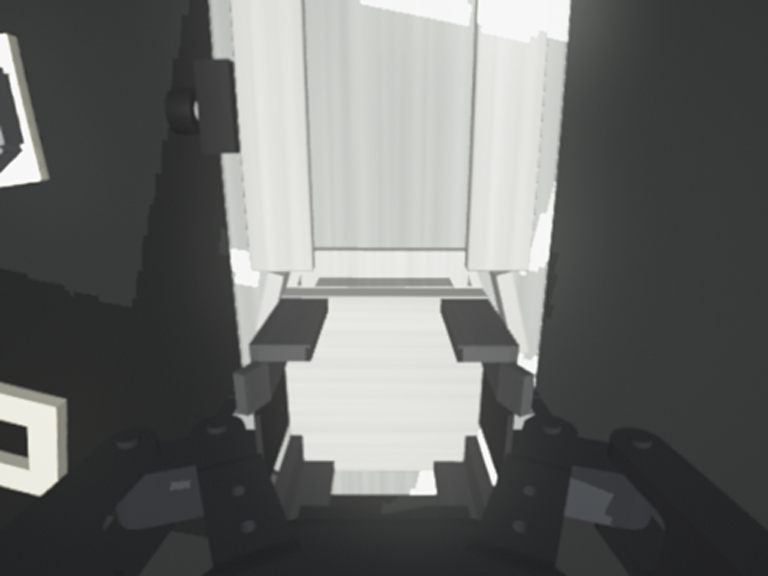

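Request:
drive_tool --jaw '[1,1]' --linear '[[0,5,0],[0,8,0]]' --angular '[[0,0,0],[0,0,0]]'

```text
time: 8.58
position: [0.499, 0.0336, 0.0273]
eef_rot: [-2.406, 2.018, -0.002]
contact_force: [2.1, 1.1, 1.6]
grip_width: 0.0611
```

```bash
python3 - <<'E'
from h import *
c=camera("wrist"); save(c,"w11.png",150,0,350,290,2.75)
plan([0.478+.06*.9845,0.0288+.06*.1755,0.027],-79.85)
E
```

```text
pos [0.4988 0.0334 0.0273] yaw -80.0 F [-0.3  1.8  5.8] w 0.0607 t 8.63 q6 1.32
 call 1 lin [  0.8 -38.7   0.4] ang [-0.09 -0.01 -0.15] rows>= 1.0
```

View pics/w11.png

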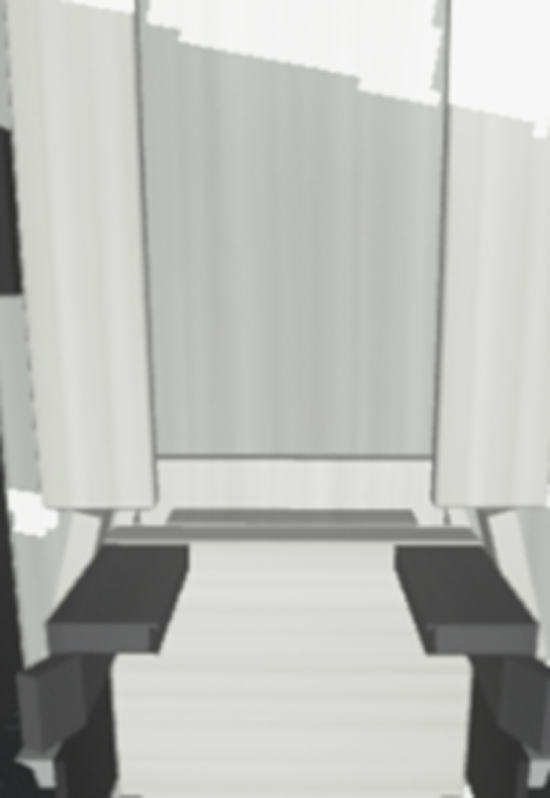

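Request:
drive_tool --jaw '[1,1,1,1,1]' --linear '[[0.2,0,-0.8],[0.3,-3,-1.0],[0.3,-6,-1.0],[0.3,-9,-1.0],[0.3,-12,-1.0]]' --angular '[[0,0,0],[0,0,0],[0,0,0],[0,0,0],[0,0,0]]'

```text
time: 9.05
position: [0.5107, 0.0351, 0.0275]
eef_rot: [2.407, -2.019, -0.0]
contact_force: [0.6, -0.5, -5.5]
grip_width: 0.0611
```

```bash
python3 - <<'E'
from h import *
c=camera("wrist"); save(c,"w12.png")
plan([0.478+.06*.9845,0.0288+.06*.1755,0.027],-79.85)
E
```

```text
pos [0.5118 0.0351 0.0277] yaw -79.98 F [ 1.5  0.3 -4.9] w 0.0606 t 9.1 q6 1.33
 call 1 lin [  0.3 -25.6   0.7] ang [-0.05 -0.02 -0.13] rows>= 1.0
```

View pics/w12.png

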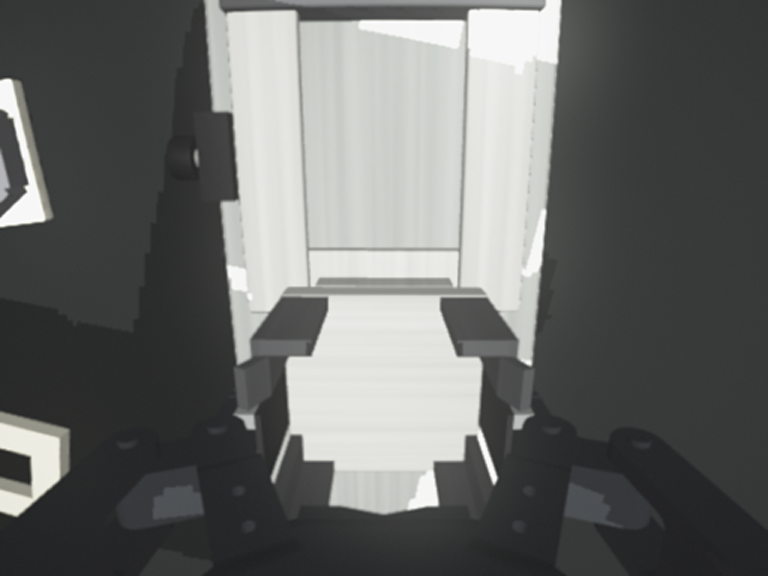

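Request:
drive_tool --jaw '[1,1,1,1,1]' --linear '[[0,-5,0.1],[0,-10,0.1],[0,-15,0.1],[0,-20,0.1],[0,-25,0.1]]' --angular '[[0,0,0],[0,0,0],[0,0,0],[0,0,0],[0,0,0]]'

```text
time: 9.52
position: [0.5358, 0.0396, 0.0278]
eef_rot: [-2.407, 2.019, -0.001]
contact_force: [0.9, 0.8, -4.7]
grip_width: 0.0609
```

```bash
python3 - <<'E'
from h import *
c=camera("wrist"); save(c,"w13.png")
plan([0.583,0.0478,0.027],-79.85)
E
```

```text
pos [0.5373 0.0396 0.028 ] yaw -79.98 F [ 1.5  0.3 -4.7] w 0.061 t 9.57 q6 1.34
 call 1 lin [ -0.1 -46.4   1.1] ang [-0.12 -0.03 -0.13] rows>= 2.0
```

View pics/w13.png

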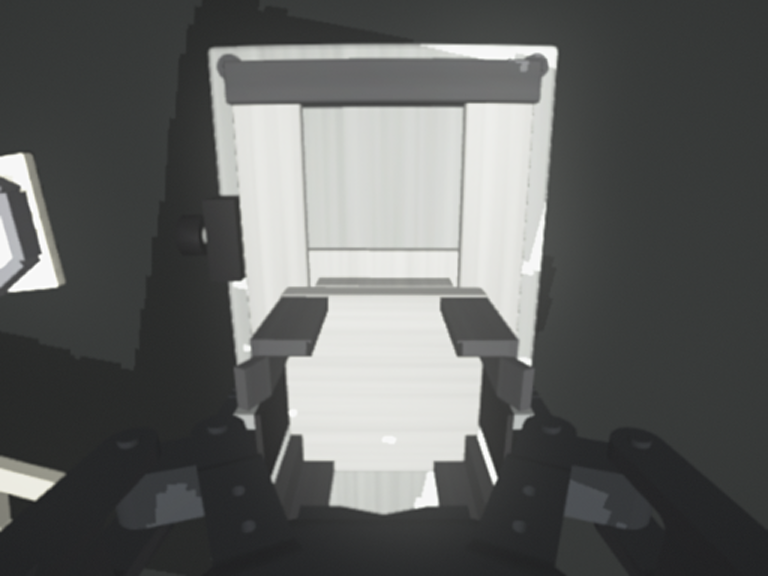

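Request:
drive_tool --jaw '[0.1,0.1,0.1,0.1,0.1]' --linear '[[0,0,0.8],[0,0,0.8],[0,0,0.8],[0,0,-15],[0,0,-45]]' --angular '[[0,0,0],[0,0,0],[0,0,0],[0,0,0],[0,0,0]]'

```text
time: 9.98
position: [0.5321, 0.0395, 0.0708]
eef_rot: [2.404, -2.017, -0.008]
contact_force: [-0.3, 0.2, -0.2]
grip_width: 0.0769
```

Request:
drive_tool --jaw '[0.1,1,1,1,1]' --linear '[[0,0,-35],[0,25,-38],[0,53,-38],[0,53,-38],[0,53,-38]]' --angular '[[0,0,0],[0,0,0],[0,0,0],[0,0,0],[0,0,0]]'

```text
time: 10.4
position: [0.4807, 0.0302, 0.1111]
eef_rot: [2.406, -2.019, -0.001]
contact_force: [0.5, -0.3, -0.4]
grip_width: 0.029
```

```bash
python3 - <<'E'
from h import *
c=camera("wrist"); save(c,"w14.png")
plan([0.488,0.0308,0.030],-79.85)
E
```

```text
pos [0.4825 0.0302 0.1112] yaw -80.0 F [0.3 0.3 0.9] w 0.0211 t 10.45 q6 1.32
 call 1 lin [ 0.3 -5.5 81.2] ang [-0.04 -0.01 -0.15] rows>= 2.0
```

View pics/w14.png

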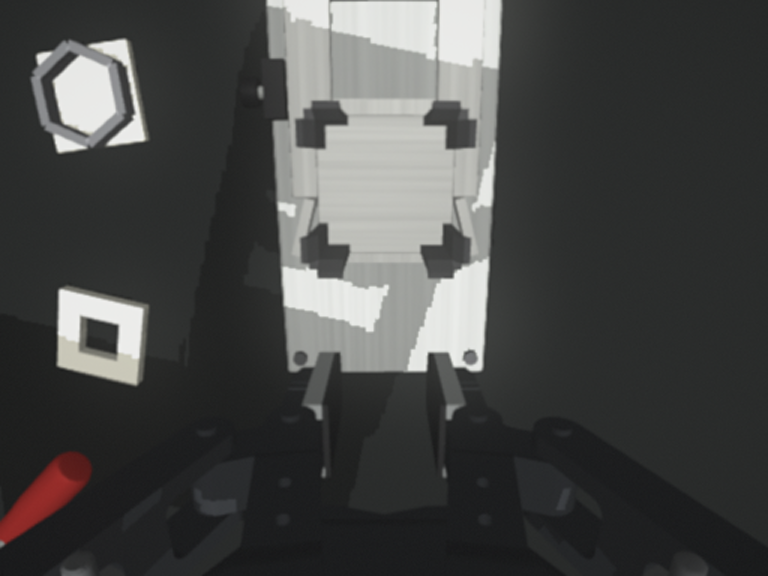

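Request:
drive_tool --jaw '[1,1,1,1]' --linear '[[0.3,0,25],[0.3,0,50],[0.3,0,75],[0.3,0,81]]' --angular '[[0,0,0],[0,0,0],[0,0,0],[0,0,0]]'

```text
time: 10.78
position: [0.482, 0.03, 0.027]
eef_rot: [2.405, -2.018, -0.005]
contact_force: [-0.3, -0.5, 0.3]
grip_width: -0.0
```

Request:
drive_tool --jaw '[1,1,1,1,1]' --linear '[[0,-6,0],[0,-12,0],[0,-18,0],[0,-24,0],[0,-30,0]]' --angular '[[0,0,0],[0,0,0],[0,0,0],[0,0,0],[0,0,0]]'

```text
time: 11.2
position: [0.504, 0.035, 0.0294]
eef_rot: [2.399, -2.011, -0.019]
contact_force: [-29.2, -9.2, 9.3]
grip_width: 0.0
```

```bash
python3 - <<'E'
from h import *
c=camera("wrist"); save(c,"w15.png")
plan([0.488,0.0308,0.030],-79.85)
E
```

```text
pos [0.5039 0.0353 0.0291] yaw -79.98 F [-17.7  -1.9  -0.9] w 0.0002 t 11.25 q6 1.33
 call 1 lin [ 1.7 16.5 -0.7] ang [ 0.98  0.16 -0.13] rows>= 1.0
```

View pics/w15.png

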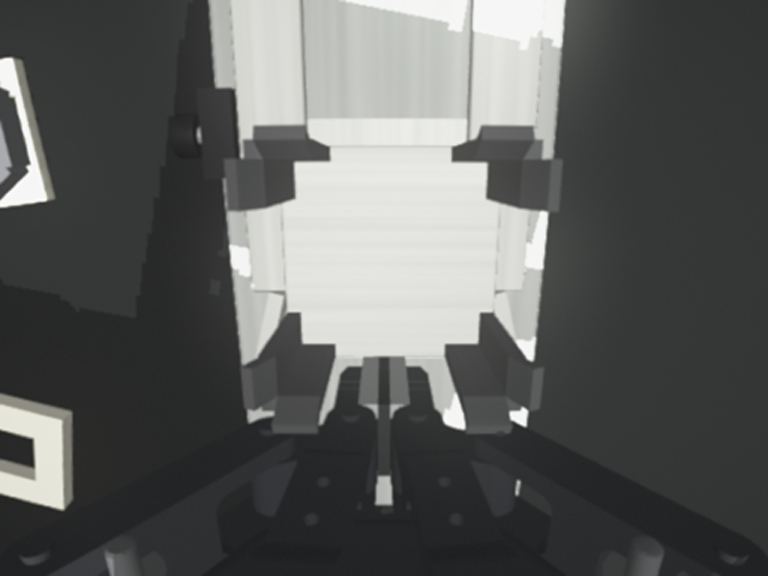

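```bash
python3 - <<'E'
from h import *
c=camera("wrist"); save(c,"w16.png",140,80,372,300,3.4)
plan([0.488,0.0308,0.030],-79.85)
P=cast(c,[(391/1.5,147/1.5),(391/1.5,356/1.5)],.039);print(P,P.mean(0),np.linalg.norm(P[0]-P[1]))
L=cast(c,[(265/1.5,290/1.5),(512/1.5,290/1.5)],.025);print(L)
E
```

```text
pos [0.5039 0.0355 0.0289] yaw -79.99 F [-16.5  -2.8  -2.7] w -0.0001 t 11.3 q6 1.33
 call 1 lin [ 1.8 16.5 -0.9] ang [ 0.91  0.18 -0.14] rows>= 1.0
[[0.57877327 0.0461399  0.039     ]
 [0.5172181  0.03500379 0.039     ]] [0.54799569 0.04057185 0.039     ] 0.06255438690498519
[[ 0.52694904  0.07903649  0.025     ]
 [ 0.54122577 -0.00155814  0.025     ]]
```

View pics/w16.png

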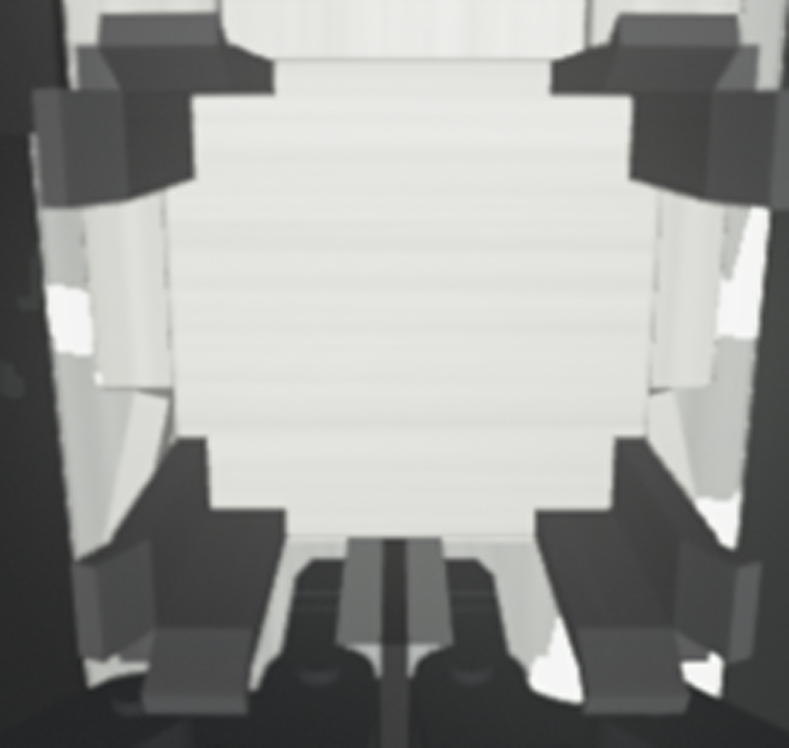

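Request:
drive_tool --jaw '[1,1,1,1,1]' --linear '[[0.5,-1,0],[1,-2,0],[1,-3,0],[1,-4,0],[1,-4,0]]' --angular '[[0,0,0],[0,0,0],[0,0,0],[0,0,0],[0,0,0]]'

```text
time: 11.72
position: [0.5045, 0.0354, 0.0278]
eef_rot: [2.396, -2.01, -0.027]
contact_force: [-20.2, -4.4, -8.0]
grip_width: -0.0001
```

Request:
drive_tool --jaw '[1,1,1,1,1]' --linear '[[1,8,0],[1,20,0],[1,24,0],[1,24,5],[1,24,5]]' --angular '[[0,0,0],[0,0,0],[0,0,0],[0,0,0],[0,0,0]]'

```text
time: 12.13
position: [0.4948, 0.0297, 0.0252]
eef_rot: [-2.406, 2.018, -0.003]
contact_force: [0.5, -0.2, 0.2]
grip_width: 0.0002
```

```bash
python3 - <<'E'
from h import *
c=camera("wrist"); save(c,"w17.png",140,60,372,300,3.3)
plan([0.488,0.0308,0.0145],-79.85)
E
```

```text
pos [0.4949 0.0297 0.0252] yaw -79.98 F [-0.1 -0.1  0.9] w 0.0 t 12.18 q6 1.32
 call 1 lin [-2.3  6.6 10.7] ang [-0.14 -0.03 -0.13] rows>= 1.0
```

View pics/w17.png

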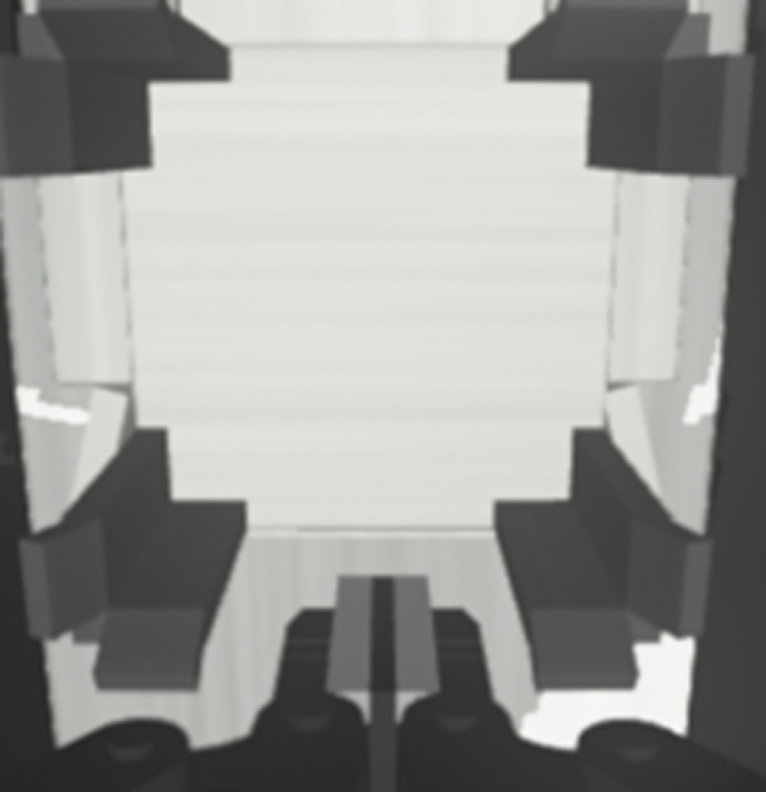

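Request:
drive_tool --jaw '[1,1,1,1,1]' --linear '[[-1,10,0],[-1,12,3],[-1,12,8],[-1,12,10],[-1,12,10]]' --angular '[[0,0,0],[0,0,0],[0,0,0],[0,0,0],[0,0,0]]'

```text
time: 12.6
position: [0.4808, 0.0286, 0.0142]
eef_rot: [2.406, -2.019, -0.001]
contact_force: [0.5, 0.3, -0.4]
grip_width: -0.0001
```

Request:
drive_tool --jaw '[1,1,1,1,1]' --linear '[[0,-4,0],[0,-8,0],[0,-12,0],[0,-15,0],[0,-17,0]]' --angular '[[0,0,0],[0,0,0],[0,0,0],[0,0,0],[0,0,0]]'

```text
time: 13.02
position: [0.4971, 0.0315, 0.0147]
eef_rot: [2.406, -2.017, -0.002]
contact_force: [-5.1, -3.0, 4.7]
grip_width: -0.0002
```

```bash
python3 - <<'E'
from h import *
c=camera("wrist"); save(c,"w18.png")
plan([0.488,0.0308,0.0145],-79.85)
E
```

```text
pos [0.497  0.0315 0.0147] yaw -79.95 F [-3.5 -2.2  1.5] w 0.0003 t 13.07 q6 1.32
 call 1 lin [-0.9  8.9  0.2] ang [ 0.15  0.01 -0.1 ] rows>= 1.0
```

View pics/w18.png

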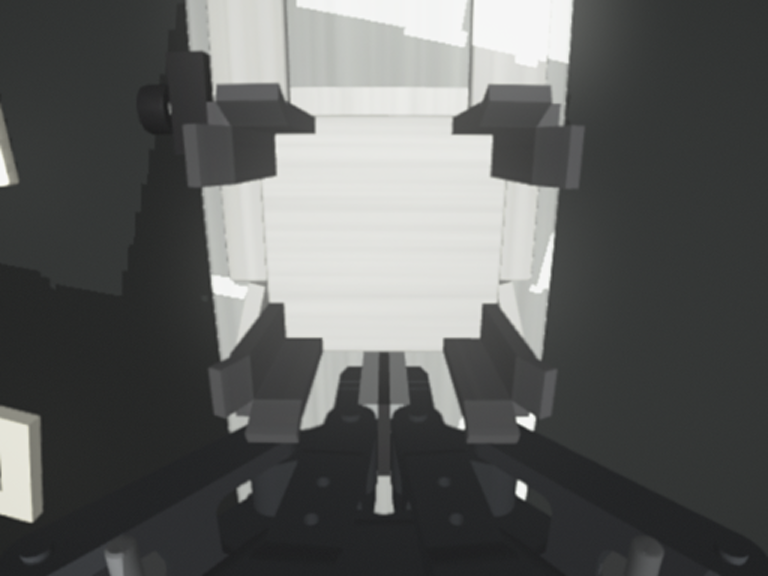

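Request:
drive_tool --jaw '[1,1,1,1,1]' --linear '[[0,-2,0],[0,-4,0],[0,-6,0],[0,-8,0],[0,-10,0]]' --angular '[[0,0,0],[0,0,0],[0,0,0],[0,0,0],[0,0,0]]'

```text
time: 13.48
position: [0.5008, 0.0335, 0.0141]
eef_rot: [2.402, -2.013, -0.015]
contact_force: [-13.0, -2.1, 11.6]
grip_width: 0.0
```

Request:
drive_tool --jaw '[1,1,1,1,1]' --linear '[[0,-1,-1],[0,-2,-1],[0,-3,-1],[0,-4,-1],[0,-5,-1]]' --angular '[[0,0,0],[0,0,0],[0,0,0],[0,0,0],[0,0,0]]'

```text
time: 13.9
position: [0.5091, 0.0346, 0.0149]
eef_rot: [2.404, -2.017, -0.008]
contact_force: [-5.8, 0.2, -2.4]
grip_width: -0.0002
```

```bash
python3 - <<'E'
from h import *
c=camera("wrist"); save(c,"w19.png")
plan([0.488,0.0308,0.0145],-79.85)
E
```

```text
pos [0.5095 0.0346 0.0149] yaw -79.98 F [-5.6  0.7 -2.7] w -0.0001 t 13.95 q6 1.33
 call 1 lin [ 0.  21.8  0.5] ang [ 0.33  0.09 -0.13] rows>= 1.0
```

View pics/w19.png

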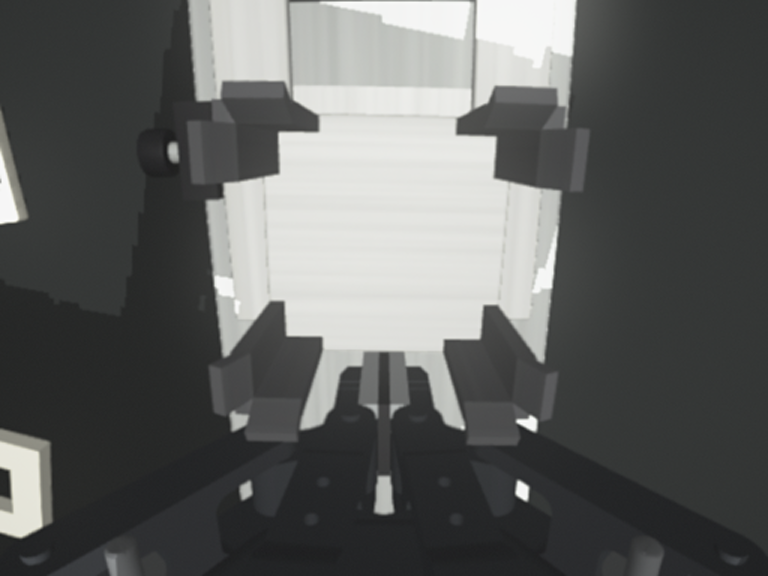

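Request:
drive_tool --jaw '[1,1,1,1,1]' --linear '[[0,-3,0],[0,-6,0],[0,-9,0],[0,-12,0],[0,-15,0]]' --angular '[[0,0,0],[0,0,0],[0,0,0],[0,0,0],[0,0,0]]'

```text
time: 14.37
position: [0.5258, 0.0368, 0.0152]
eef_rot: [2.405, -2.017, -0.004]
contact_force: [-3.9, -1.5, -2.4]
grip_width: 0.0002
```

Request:
drive_tool --jaw '[1,1,1,1,1]' --linear '[[0,-2,0],[0,-4,0],[0,-5,0],[0,-6,0],[0,-7,0]]' --angular '[[0,0,0],[0,0,0],[0,0,0],[0,0,0],[0,0,0]]'

```text
time: 14.78
position: [0.5335, 0.0377, 0.0159]
eef_rot: [2.406, -2.018, -0.001]
contact_force: [-7.0, -3.8, 4.1]
grip_width: 0.0003
```

```bash
python3 - <<'E'
from h import *
c=camera("wrist"); save(c,"w20.png")
plan([0.533,0.0385,0.0145],-79.85)
E
```

```text
pos [0.5335 0.0377 0.0159] yaw -79.96 F [-5.9 -2.6  3.5] w 0.0001 t 14.83 q6 1.34
 call 1 lin [-0.8  0.3  1.4] ang [ 0.1  -0.02 -0.11] rows>= 1.0
```

View pics/w20.png

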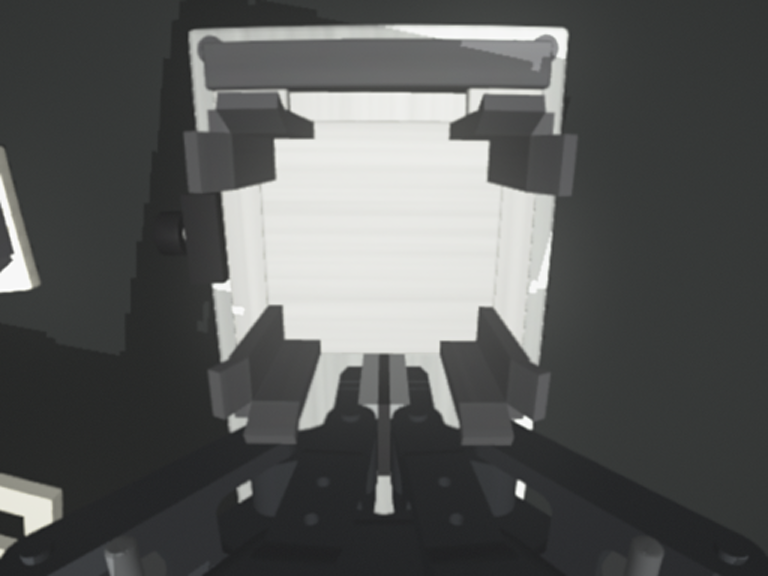

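Request:
drive_tool --jaw '[1,1,1,1]' --linear '[[0,-1,0],[0,-2,0],[0,-3,0],[0,-4,0]]' --angular '[[0,0,0],[0,0,0],[0,0,0],[0,0,0]]'

```text
time: 15.17
position: [0.5338, 0.0379, 0.0157]
eef_rot: [2.403, -2.014, -0.008]
contact_force: [-14.4, -6.7, 12.0]
grip_width: 0.0001
```

```bash
python3 - <<'E'
from h import *
c=camera("wrist"); save(c,"w21.png",90,100,290,250,4)
plan([0.533,0.0385,0.0145],-79.85)
E
```

```text
pos [0.5338 0.0379 0.0157] yaw -79.92 F [-13.   -5.6  11.3] w 0.0001 t 15.22 q6 1.34
 call 1 lin [-0.7  0.6  1.2] ang [ 0.47  0.   -0.07] rows>= 1.0
```

View pics/w21.png

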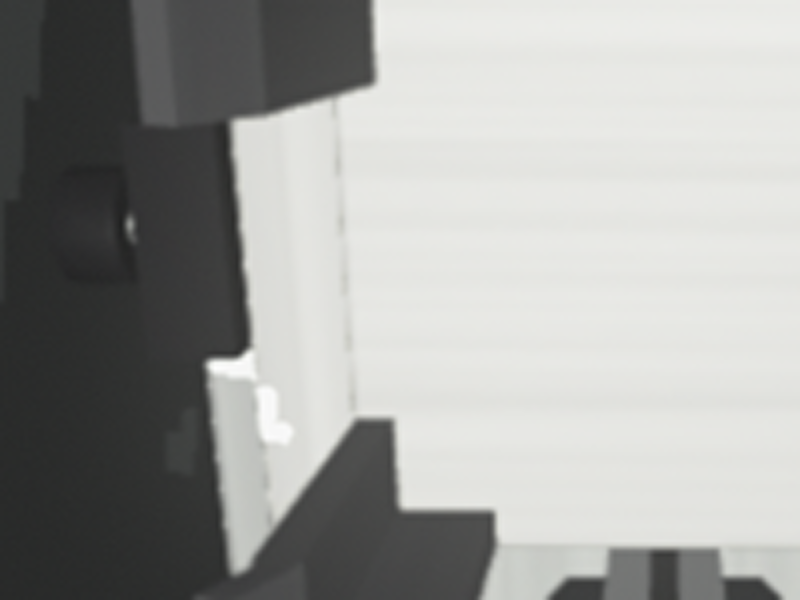

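Request:
drive_tool --jaw '[1,1,1,1,1]' --linear '[[0,8,0],[0,14,-5],[0,14,-40],[0,14,-75],[0,14,-110]]' --angular '[[0,0,0],[0,0,0],[0,0,0],[0,0,0],[0,0,0]]'

```text
time: 15.63
position: [0.5252, 0.0363, 0.1275]
eef_rot: [-2.406, 2.018, -0.002]
contact_force: [1.7, 0.1, -0.2]
grip_width: -0.0001
```

Request:
drive_tool --jaw '[0,0,0,0,0]' --linear '[[0,-20,-20],[0,-45,-40],[0,-65,-50],[0,-65,-50],[0,-65,-50]]' --angular '[[0,0,0],[0,0,0],[0,0,0],[0,0,0],[0,0,0]]'

```text
time: 16.05
position: [0.5909, 0.0478, 0.1774]
eef_rot: [-2.405, 2.016, -0.006]
contact_force: [-1.5, 0.7, -0.5]
grip_width: 0.0603
```

Request:
drive_tool --jaw '[0,0,0]' --linear '[[0,0,0],[0,0,0],[0,0,0]]' --angular '[[0,0,0],[0,0,0],[0,0,0]]'

```text
time: 16.3
position: [0.5869, 0.0475, 0.1749]
eef_rot: [2.406, -2.018, -0.003]
contact_force: [0.2, 0.6, 0.0]
grip_width: 0.0854
```

```bash
python3 - <<'E'
from h import *
c=camera("wrist"); save(c,"w22.png",130,40,380,250,3.1)
import pickle;pickle.dump(c,open("w22.pkl","wb"))
plan([0.583,0.048,0.16],-79.85)
E
```

```text
pos [0.5872 0.0475 0.1751] yaw -79.99 F [-0.3  0.2 -0.4] w 0.0858 t 16.35 q6 1.36
 call 1 lin [-1.2  4.  15.1] ang [ 0.1   0.02 -0.14] rows>= 1.0
```

View pics/w22.png

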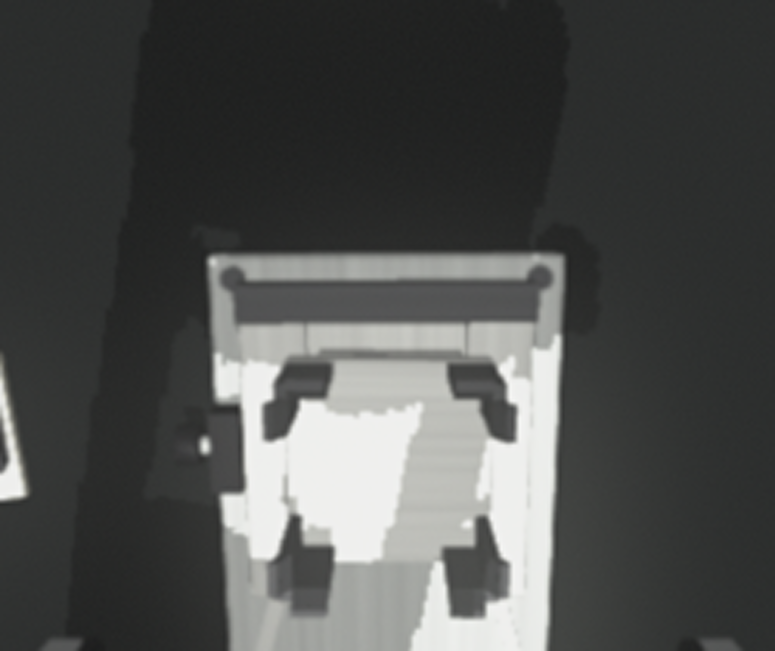

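```bash
python3 - <<'E'
from h import *
import pickle;c=pickle.load(open("w22.pkl","rb"))
A=cr(130,40,3.1)
P=cast(c,A([(330,359),(448,359),(335,560),(443,561),(288,455),(488,455)]),.039)[:,:2]
print(np.linalg.norm((P[0]+P[1]-P[2]-P[3])/2),np.linalg.norm(P[4]-P[5]),P[:4].mean(0),(P[4]+P[5])/2)
# pocket from posts tops inner? dock lower edges
D=cast(c,A([(208,255),(565,255)]),.012)[:,:2]
print(D,np.linalg.norm(D[0]-D[1]),np.degrees(np.arctan2(*(D[0]-D[1])[::-1]))-90, D.mean(0)-.06*np.array([.9845,.1755]))
E
```

```text
0.06310443477538585 0.06026262190580268 [0.58292494 0.04719977] [0.5852834  0.04792386]
[[0.63224435 0.11345021]
 [0.65158103 0.00339553]] 0.11174050255319364 9.96519201106699 [0.58284269 0.04789287]
```

```bash
python3 - <<'E'
from h import *
plan([0.40,-0.325,0.17],-83)
E
```

```text
pos [0.5872 0.0475 0.1751] yaw -79.99 F [-0.3  0.2 -0.4] w 0.0858 t 16.35 q6 1.36
 call 1 lin [111.4  83.    1.8] ang [0.1  0.02 1.  ] rows>= 4.0
 call 2 lin [112.9  81.1   1.7] ang [0. 0. 1.] rows>= 4.0
 call 3 lin [114.3  79.1   1.7] ang [0. 0. 1.] rows>= 4.0
```

Request:
drive_tool --jaw '[0,0,0,0,0]' --linear '[[20,15,0],[48,36,0],[76,57,1],[104,78,1],[132,99,2]]' --angular '[[0,0,0.3],[0,0,0.6],[0,0,0.9],[0,0,1.2],[0,0,1.5]]'

```text
time: 16.77
position: [0.5125, -0.1006, 0.1735]
eef_rot: [2.38, -2.05, -0.001]
contact_force: [-0.3, -0.1, 0.6]
grip_width: 0.0854
```

Request:
drive_tool --jaw '[0,0,0,0,0]' --linear '[[30,20,0],[60,40,0],[90,60,1],[120,80,1],[150,100,2]]' --angular '[[0,0,0.3],[0,0,0.6],[0,0,0.9],[0,0,1.2],[0,0,1.5]]'

```text
time: 17.18
position: [0.4358, -0.2639, 0.1717]
eef_rot: [2.353, -2.082, -0.0]
contact_force: [1.1, -0.1, 0.6]
grip_width: 0.0855
```

```bash
python3 - <<'E'
from h import *
plan([0.40,-0.325,0.17],-83)
E
```

```text
pos [ 0.4358 -0.2639  0.1717] yaw -83.0 F [ 1.1 -0.1  0.6] w 0.0855 t 17.18 q6 0.77
 call 1 lin [56.3 42.9  1.7] ang [0.02 0.01 0.  ] rows>= 2.0
```

Request:
drive_tool --jaw '[0,0,0,0,0]' --linear '[[28,21,0],[50,37,1],[56,41,2],[56,41,2],[56,41,2]]' --angular '[[0,0,0],[0,0,0],[0,0,0],[0,0,0],[0,0,0]]'

```text
time: 17.6
position: [0.403, -0.3227, 0.1695]
eef_rot: [-2.351, 2.083, 0.002]
contact_force: [0.3, -0.1, -0.3]
grip_width: 0.0852
```

```bash
cat >> h.py <<'E'
def white(c,z,lo=150,mina=300,size=50,roi=None):
    """white square parts: minAreaRect, cast centre/corners at top height z"""
    hsv=cv2.cvtColor(c["img"],cv2.COLOR_RGB2HSV)
    m=((hsv[...,2]>lo)&(hsv[...,1]<50)).astype(np.uint8)
    if roi: 
        k=np.zeros_like(m);k[roi[1]:roi[3],roi[0]:roi[2]]=1;m=m*k
    for ct in cv2.findContours(m,cv2.RETR_EXTERNAL,cv2.CHAIN_APPROX_NONE)[0]:
        if cv2.contourArea(ct)<mina: continue
        w=cast(c,ct.reshape(-1,2).astype(float),z)[:,:2]*1000
        r=cv2.minAreaRect(w.astype(np.float32))
        print("px",ct.reshape(-1,2).mean(0).round(0),"world mm",np.round(r[0],1),"size",np.round(r[1],1),"ang",round(r[2],2))
E
python3 - <<'E'
from h import *
c=camera("wrist"); save(c,"w23.png")
import pickle;pickle.dump(c,open("w23.pkl","wb"))
plan([0.40,-0.325,0.17],-83)
white(c,.014)
E
```

```text
pos [ 0.4034 -0.3222  0.1695] yaw -82.99 F [ 0.8 -0.2  0.3] w 0.0853 t 17.65 q6 0.64
 call 1 lin [ 2.4  3.7 -0.5] ang [0.02 0.07 0.01] rows>= 1.0
px [450. 269.] world mm [ 327.7 -554.6] size [154.4   4.6] ang 90.0
px [259. 183.] world mm [ 399.9 -326.2] size [53.1 51.8] ang 5.02
px [458. 132.] world mm [ 458.2 -532.8] size [236.2 156.8] ang 5.65
px [302.   6.] world mm [ 561.3 -343.1] size [14.9 51.7] ang 7.64
```

View pics/w23.png

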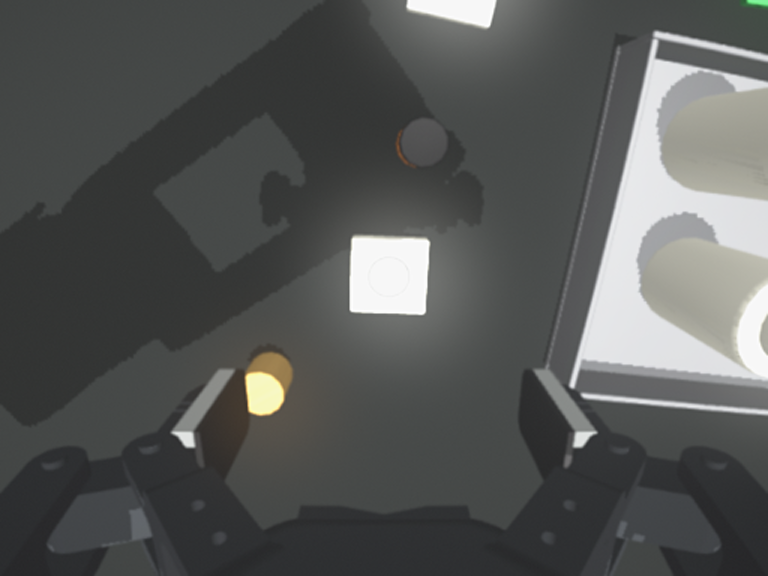

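```bash
python3 - <<'E'
from h import *
import pickle;c=pickle.load(open("w23.pkl","rb"))
print(cast(c,[(265/1.5,394/1.5)],.035), cast(c,[(424/1.5,142/1.5)],.055),cast(c,[(622/1.5,40/1.5),(548/1.5,365/1.5)],.0))
t=camera("top")
print(cast(t,[(250+246/4,130+615/4)],.035),cast(t,[(250+361/4,130+357/4)],.055))
E
```

```text
[[ 0.31347023 -0.25311784  0.035     ]] [[ 0.4853212  -0.33443924  0.055     ]] [[ 0.56600071 -0.45391115  0.        ]
 [ 0.34243234 -0.45328321  0.        ]]
[[ 0.31067259 -0.25166478  0.035     ]] [[ 0.48203223 -0.33525597  0.055     ]]
```

```bash
python3 - <<'E'
from h import *
plan([0.3993,-0.3262,0.003],-85)
E
```

```text
pos [ 0.4036 -0.322   0.1696] yaw -82.94 F [0.  0.9 0.1] w 0.0853 t 17.7 q6 0.64
 call 1 lin [  3.8   4.8 166.6] ang [0.01 0.06 2.06] rows>= 4.0
```

Request:
drive_tool --jaw '[0,0,0,0,0]' --linear '[[2,2.5,35],[3.8,4.8,75],[3.8,4.8,110],[3.8,4.8,138],[3.8,4.8,148]]' --angular '[[0,0,1],[0,0,2],[0,0,2],[0,0,2],[0,0,2]]'

```text
time: 18.12
position: [0.3978, -0.3243, 0.0185]
eef_rot: [-2.318, 2.119, 0.01]
contact_force: [-0.6, 0.9, -0.6]
grip_width: 0.0855
```

Request:
drive_tool --jaw '[0,0,0,0]' --linear '[[0,0,8],[0,0,16],[0,0,18],[0,0,18]]' --angular '[[0,0,0],[0,0,0],[0,0,0],[0,0,0]]'

```text
time: 18.45
position: [0.3998, -0.3281, 0.0044]
eef_rot: [2.317, -2.121, 0.002]
contact_force: [-1.2, -0.0, -0.2]
grip_width: 0.0859
```

```bash
python3 - <<'E'
from h import *
c=camera("wrist"); save(c,"w24.png")
plan([0.3993,-0.3262,0.003],-85)
white(c,.014)
E
```

```text
pos [ 0.3999 -0.3283  0.0048] yaw -84.96 F [ 0.  -0.4  0.2] w 0.0855 t 18.5 q6 0.66
 call 1 lin [-2.1  0.4  1.8] ang [-0.06 -0.09  0.04] rows>= 1.0
px [252. 256.] world mm [ 400.9 -326.2] size [53.9 50.8] ang 5.02
```

View pics/w24.png

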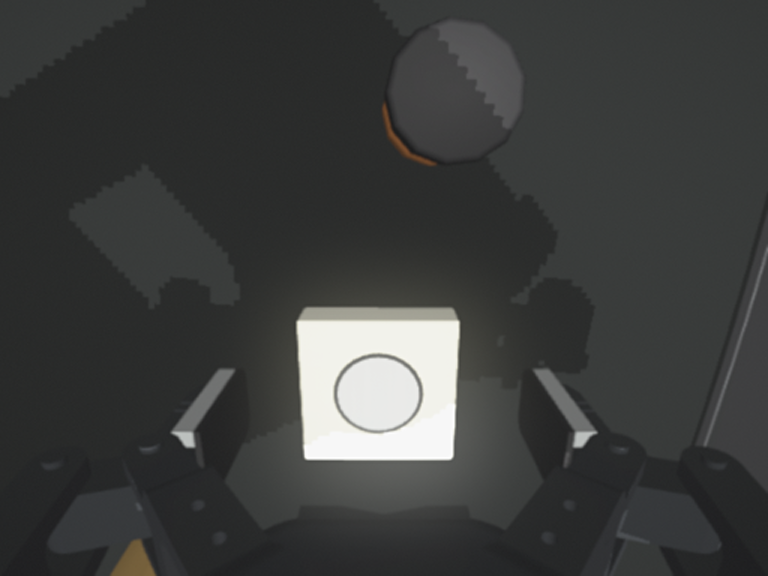

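Request:
drive_tool --jaw '[0,1,1,1,1]' --linear '[[-2,0.5,1.5],[-2,0.5,1.5],[-2,0.5,1.5],[-2,0.5,1.5],[-2,0.5,1.5]]' --angular '[[0,0,0],[0,0,0],[0,0,0],[0,0,0],[0,0,0]]' --force 45

```text
time: 18.92
position: [0.3986, -0.3261, 0.0031]
eef_rot: [2.316, -2.122, 0.001]
contact_force: [-0.7, 1.3, 6.1]
grip_width: 0.0488
```

Request:
drive_tool --jaw '[1,1,1,1,1]' --linear '[[0,0,0],[0,0,0],[0,0,0],[0,0,-10],[0,0,-30]]' --angular '[[0,0,0],[0,0,0],[0,0,0],[0,0,0],[0,0,0]]'

```text
time: 19.33
position: [0.3971, -0.3245, 0.0315]
eef_rot: [-2.316, 2.122, 0.007]
contact_force: [-0.2, -0.1, -1.6]
grip_width: 0.0488
```

```bash
python3 - <<'E'
from h import *
plan([0.578,0.046,0.14],-80,v=30)
c=camera("wrist"); save(c,"w25.png")
E
```

```text
pos [ 0.3971 -0.3245  0.0315] yaw -84.99 F [-0.2 -0.1 -1.6] w 0.0488 t 19.33 q6 0.66
 call 1 lin [-117.9  -70.8  -36. ] ang [ 0.15  0.19 -1.66] rows>= 4.0
 call 2 lin [-115.7  -74.3  -36.2] ang [ 0.    0.   -1.66] rows>= 4.0
 call 3 lin [-113.5  -77.6  -36.2] ang [ 0.    0.   -1.66] rows>= 4.0
```

View pics/w25.png

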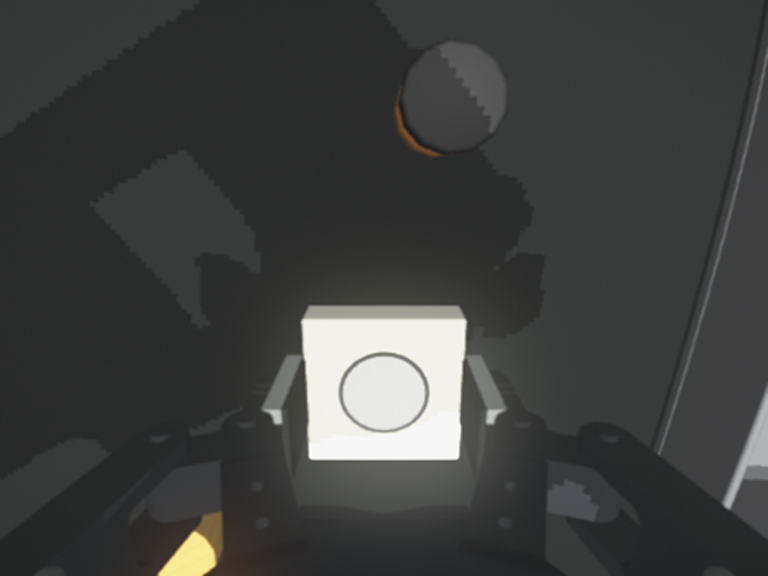

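Request:
drive_tool --jaw '[1,1,1,1,1]' --linear '[[-10,-6,-20],[-35,-21,-32],[-62,-37,-40],[-90,-54,-44],[-118,-71,-46]]' --angular '[[0,0,-0.3],[0,0,-0.6],[0,0,-1],[0,0,-1.3],[0,0,-1.7]]'

```text
time: 19.8
position: [0.4598, -0.2014, 0.0798]
eef_rot: [-2.347, 2.088, -0.004]
contact_force: [0.7, 0.4, -0.0]
grip_width: 0.0489
```

Request:
drive_tool --jaw '[1,1,1,1,1]' --linear '[[-28,-18,-8],[-56,-36,-16],[-85,-54,-24],[-112,-71,-31],[-132,-85,-36]]' --angular '[[0,0,-0.3],[0,0,-0.6],[0,0,-1],[0,0,-1.3],[0,0,-1.7]]'

```text
time: 20.22
position: [0.5287, -0.0587, 0.1156]
eef_rot: [-2.379, 2.05, -0.001]
contact_force: [-0.4, 0.7, -1.0]
grip_width: 0.0487
```

```bash
python3 - <<'E'
from h import *
plan([0.578,0.046,0.135],-80,v=30)
E
```

```text
pos [ 0.5287 -0.0587  0.1156] yaw -81.52 F [-0.4  0.7 -1. ] w 0.0487 t 20.22 q6 1.18
 call 1 lin [-96.2 -64.3 -19.4] ang [-0.07 -0.01 -1.52] rows>= 3.0
```

Request:
drive_tool --jaw '[1,1,1,1,1]' --linear '[[-26,-17,-6],[-52,-35,-12],[-78,-52,-19],[-92,-61,-19],[-96,-64,-19]]' --angular '[[0,0,-0.4],[0,0,-0.8],[0,0,-1.2],[0,0,-1.5],[0,0,-1.5]]'

```text
time: 20.63
position: [0.5786, 0.046, 0.1344]
eef_rot: [-2.406, 2.016, -0.003]
contact_force: [-1.2, 0.1, -1.6]
grip_width: 0.0487
```

Request:
drive_tool --jaw '[1,1,1]' --linear '[[0,0,0],[0,0,0],[0,0,0]]' --angular '[[0,0,0],[0,0,0],[0,0,0]]'

```text
time: 20.88
position: [0.5761, 0.0423, 0.1331]
eef_rot: [2.403, -2.021, -0.001]
contact_force: [-0.1, -0.2, -0.5]
grip_width: 0.0484
```

```bash
python3 - <<'E'
from h import *
plan([0.583,0.0478,0.10],-80,v=30)
c=camera("wrist"); save(c,"w26.png")
import pickle;pickle.dump((c,get_state()),open("w26.pkl","wb"))
E
```

```text
pos [0.5761 0.0423 0.1331] yaw -80.13 F [-0.1 -0.2 -0.5] w 0.0484 t 20.88 q6 1.35
 call 1 lin [-4.2 -7.8 33. ] ang [ 0.08 -0.01 -0.13] rows>= 1.0
```

View pics/w26.png

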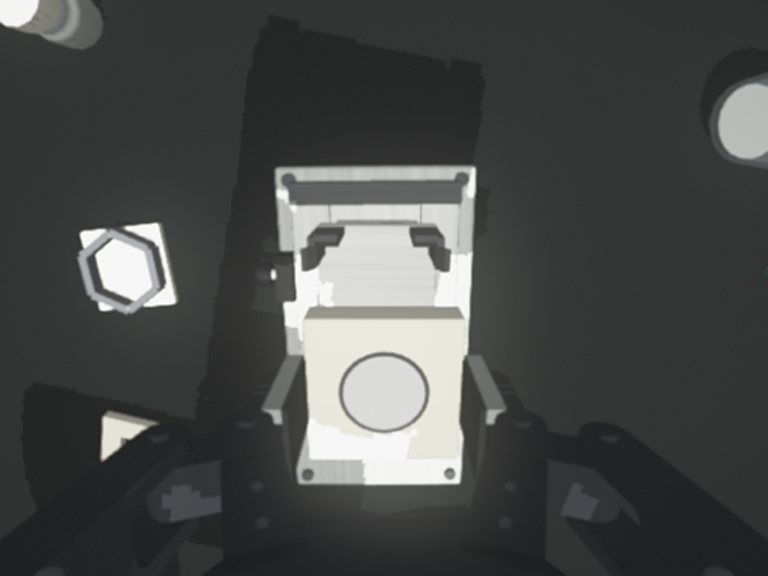

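```bash
python3 - <<'E'
from h import *
import pickle;c,s=pickle.load(open("w26.pkl","rb"))
for z in(.1431,.1445):
  P=cast(c,np.array([(303,321),(466,321),(308,460),(461,460)])/1.5,z)
  R=Rn.from_rotvec(s["eef_rot"]).as_matrix()
  T=(P-s["position"])@R*1000; print(T.round(1),T.mean(0).round(2))
save(c,"w26z.png",165,100,335,215,4.6)
E
```

```text
[[-24.5 -24.4 -10.1]
 [ 25.3 -24.4 -10. ]
 [-25.6  25.8 -10. ]
 [ 26.4  25.9 -10. ]] [  0.41   0.71 -10.02]
[[-24.3 -24.9 -11.5]
 [ 25.1 -24.9 -11.4]
 [-25.3  24.8 -11.4]
 [ 26.1  24.8 -11.4]] [  0.4   -0.07 -11.42]
```

View pics/w26z.png

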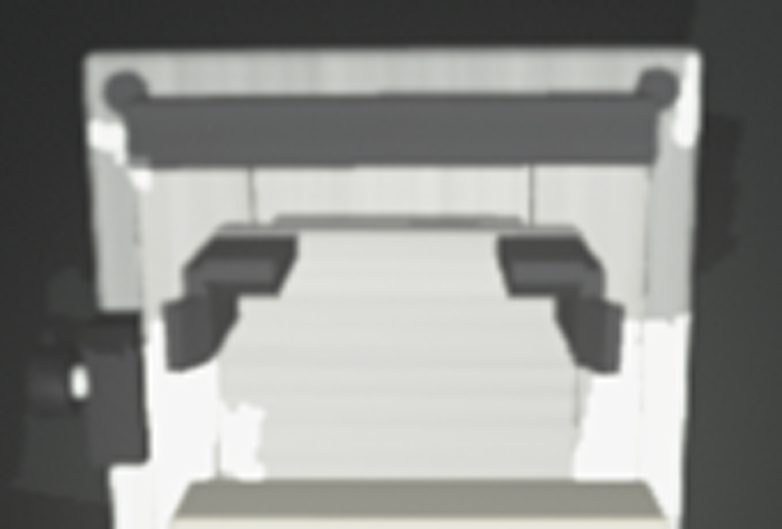

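```bash
python3 - <<'E'
from h import *
import pickle;c,s=pickle.load(open("w26.pkl","rb"))
A=cr(165,100,4.6)
P=cast(c,A([(300,228),(500,229)]),.039)[:,:2];E=cast(c,A([(219,370),(579,372)]),.039)[:,:2]
D=cast(c,A([(87,50),(698,50)]),.012)[:,:2]
u=np.array([np.cos(np.radians(10)),np.sin(np.radians(10))]);v=np.array([-u[1],u[0]])
print("along",(P@u).mean()-.031, "lat",(E@v).mean(),"edges w",np.ptp(E@v), "yaw",np.degrees(np.arctan2(*(P[0]-P[1])[::-1]))-90,
 "dock along",(D@u).mean()-.06,"lat",(D@v).mean(),"yaw",np.degrees(np.arctan2(*(D[0]-D[1])[::-1]))-90)
H=np.array([.583,.0478]);print("H",H@u,H@v)
E
```

```text
along 0.5829468439871486 lat -0.05520625707080421 edges w 0.0618101652663673 yaw 9.530175044600725 dock along 0.582572177786465 lat -0.05397377874665665 yaw 9.789335351944374
H 0.5824433028985965 -0.054163076985836826
```

```bash
python3 - <<'E'
from h import *
plan([0.5833,0.0475,0.09],-80.1,v=30)
E
```

```text
pos [0.5762 0.0422 0.1331] yaw -80.15 F [ 0.3 -0.1 -1.6] w 0.048 t 20.93 q6 1.35
 call 1 lin [-4.  -8.  43.1] ang [ 0.07 -0.01 -0.05] rows>= 2.0
```

Request:
drive_tool --jaw '[1,1,1,1,1]' --linear '[[-2,-4,12],[-4,-8,26],[-4,-8,40],[-4,-8,43],[-4,-8,43]]' --angular '[[0,0,0],[0,0,0],[0,0,0],[0,0,0],[0,0,0]]'

```text
time: 21.35
position: [0.5828, 0.0482, 0.0885]
eef_rot: [2.403, -2.02, -0.004]
contact_force: [0.3, -0.4, -0.0]
grip_width: 0.0484
```

```bash
python3 - <<'E'
from h import *
c=camera("wrist"); save(c,"w27.png",140,110,372,330,3.4)
plan([0.5833,0.0475,0.043],-80.1,v=30)
E
```

```text
pos [0.5835 0.0483 0.0894] yaw -80.12 F [ 0.7  0.6 -2.1] w 0.0484 t 21.4 q6 1.36
 call 1 lin [ 0.7  0.2 46.4] ang [ 0.12  0.02 -0.02] rows>= 2.0
```

View pics/w27.png

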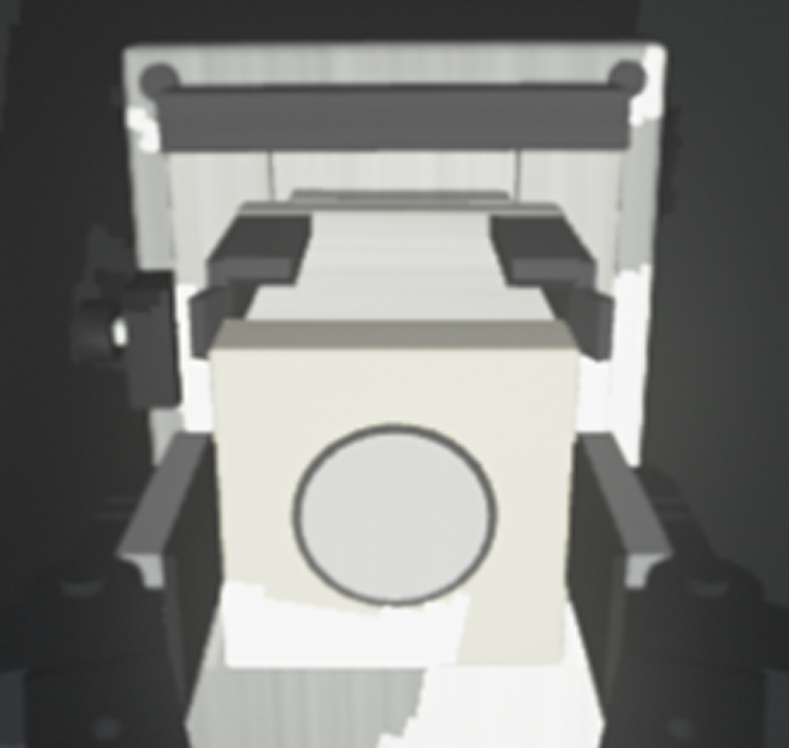

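Request:
drive_tool --jaw '[1,1,1,1,1]' --linear '[[0.9,0.2,4],[0.9,0.2,10],[0.9,0.2,17],[0.9,0.2,24],[0.9,0.2,30]]' --angular '[[0,0,0],[0,0,0],[0,0,0],[0,0,0],[0,0,0]]'

```text
time: 21.82
position: [0.584, 0.0478, 0.0595]
eef_rot: [2.405, -2.021, -0.0]
contact_force: [-0.1, -0.8, 0.6]
grip_width: 0.0485
```

```bash
python3 - <<'E'
from h import *
c=camera("wrist"); save(c,"w28.png",140,110,372,330,3.4)
plan([0.5833,0.0475,0.043],-80.1,v=30)
E
```

```text
pos [0.5833 0.0478 0.0584] yaw -80.09 F [ 0.5  0.2 -1.6] w 0.0487 t 21.87 q6 1.36
 call 1 lin [ 0.3  0.  15.4] ang [0.1  0.02 0.01] rows>= 1.0
```

View pics/w28.png

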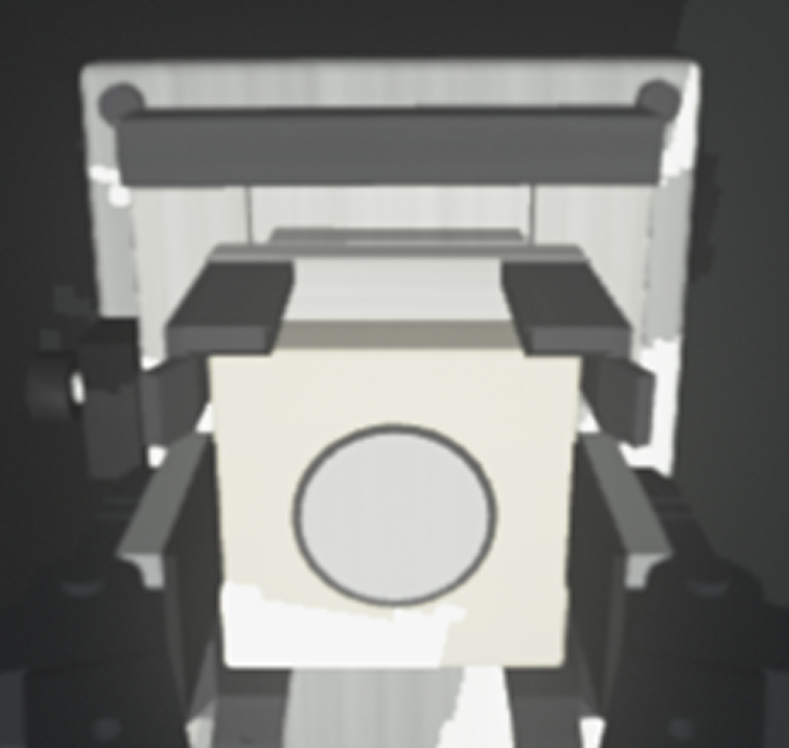

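Request:
drive_tool --jaw '[1,1,1,1,1]' --linear '[[0.4,0,4],[0.4,0,8],[0.4,0,12],[0.4,0,15],[0.4,0,16]]' --angular '[[0,0,0],[0,0,0],[0,0,0],[0,0,0],[0,0,0]]'

```text
time: 22.28
position: [0.5841, 0.0473, 0.0437]
eef_rot: [2.405, -2.021, -0.001]
contact_force: [-1.1, -0.4, -0.6]
grip_width: 0.0485
```

Request:
drive_tool --jaw '[1,1,1]' --linear '[[0,0,1],[0,0,2],[0,0,2]]' --angular '[[0,0,0],[0,0,0],[0,0,0]]'

```text
time: 22.53
position: [0.5841, 0.0473, 0.0422]
eef_rot: [2.405, -2.021, -0.0]
contact_force: [-1.6, -0.1, -0.6]
grip_width: 0.0484
```

Request:
drive_tool --jaw '[1,1,1]' --linear '[[0,0,0.7],[0,0,1.2],[0,0,1.2]]' --angular '[[0,0,0],[0,0,0],[0,0,0]]'

```text
time: 22.78
position: [0.5841, 0.0473, 0.0421]
eef_rot: [2.405, -2.021, 0.0]
contact_force: [-3.9, -0.2, 9.2]
grip_width: 0.0484
```

Request:
drive_tool --jaw '[0.25,0.25,0.25,0.25,0.25]' --linear '[[0,0,-1],[0,0,-1],[0,0,-1],[0,0,-15],[0,0,-45]]' --angular '[[0,0,0],[0,0,0],[0,0,0],[0,0,0],[0,0,0]]'

```text
time: 23.2
position: [0.5816, 0.0474, 0.0833]
eef_rot: [2.402, -2.018, -0.008]
contact_force: [0.3, -0.6, -0.7]
grip_width: 0.0643
```

Request:
drive_tool --jaw '[0.25,0,0,0,0]' --linear '[[0,0,-35],[0,0,-75],[0,0,-90],[0,0,-90],[0,0,-90]]' --angular '[[0,0,0],[0,0,0],[0,0,0],[0,0,0],[0,0,0]]'

```text
time: 23.62
position: [0.5852, 0.0473, 0.1771]
eef_rot: [-2.404, 2.02, -0.004]
contact_force: [-0.8, -0.2, -0.6]
grip_width: 0.0855
```

```bash
python3 - <<'E'
from h import *
c=camera("wrist"); save(c,"w29.png")
plan([0.421,0.20,0.17],-85)
E
```

```text
pos [0.5839 0.0474 0.1756] yaw -80.08 F [-0.3 -0.3 -0.5] w 0.0853 t 23.67 q6 1.36
 call 1 lin [-89.2  67.1   2.8] ang [ 0.02 -0.    2.46] rows>= 3.0
 call 2 lin [-86.2  70.9   2.8] ang [0.   0.   2.46] rows>= 3.0
```

View pics/w29.png

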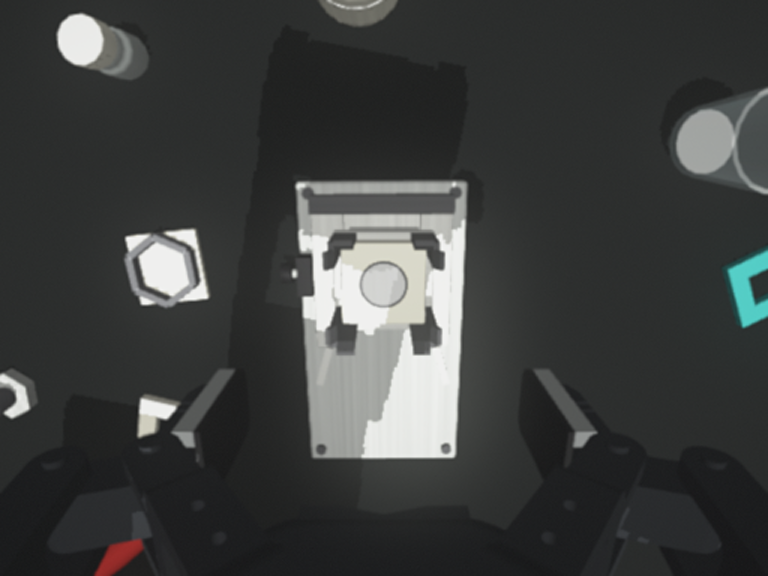

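Request:
drive_tool --jaw '[0,0,0,0,0]' --linear '[[-20,15,1],[-48,36,1],[-76,57,2],[-103,78,2],[-125,95,3]]' --angular '[[0,0,0.5],[0,0,1],[0,0,1.5],[0,0,2],[0,0,2.5]]'

```text
time: 24.08
position: [0.4655, 0.1549, 0.1709]
eef_rot: [2.357, -2.071, -0.005]
contact_force: [0.1, 0.1, 0.6]
grip_width: 0.0853
```

```bash
python3 - <<'E'
from h import *
c=camera("top"); save(c,"t2.png")
plan([0.421,0.19,0.17],-85)
E
```

```text
pos [0.4608 0.1571 0.1703] yaw -82.6 F [-4.2  1.8  0.3] w 0.0852 t 24.13 q6 1.62
 call 1 lin [-37.7  35.2   0.8] ang [0.57 0.11 2.4 ] rows>= 2.0
```

View pics/t2.png

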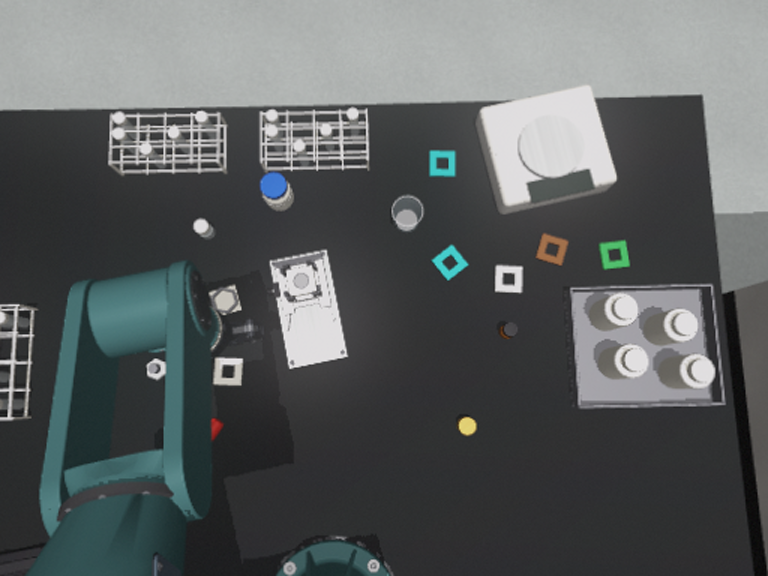

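Request:
drive_tool --jaw '[0,0,0,0,0]' --linear '[[-20,20,0],[-38,32,1],[-38,32,1],[-38,32,1],[-38,32,1]]' --angular '[[0,0,0.5],[0,0,1],[0,0,2.4],[0,0,2.4],[0,0,2.4]]'

```text
time: 24.55
position: [0.4325, 0.1873, 0.1711]
eef_rot: [2.316, -2.12, -0.001]
contact_force: [-0.7, -0.7, -0.3]
grip_width: 0.0851
```

```bash
python3 - <<'E'
from h import *
c=camera("wrist"); save(c,"w30.png")
plan([0.421,0.19,0.17],-85)
white(c,.007)
E
```

```text
pos [0.4329 0.1872 0.1714] yaw -84.96 F [ 0.3 -0.  -0.9] w 0.0852 t 24.6 q6 1.74
 call 1 lin [-3.9 11.6  1.4] ang [ 0.05 -0.03  0.04] rows>= 1.0
px [252. 185.] world mm [424.4 190.4] size [50.7 50.6] ang 86.65
px [124. 166.] world mm [432.9 322.5] size [34.8 35.3] ang 35.65
px [256.  44.] world mm [558.4 197.8] size [40.8 35.7] ang 74.89
px [245.  38.] world mm [558.8 197.7] size [51.1 50.3] ang 16.0
px [418.  83.] world mm [524.7  34.5] size [183.3 113.4] ang 10.09
```

View pics/w30.png

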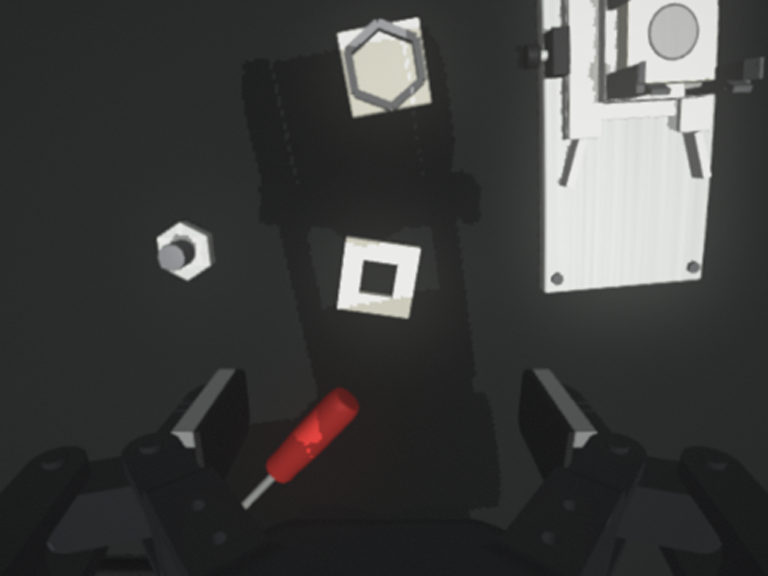

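```bash
python3 - <<'E'
from h import *
plan([0.4242,0.1904,0.022],-93.35)
E
```

```text
pos [0.4329 0.1872 0.1714] yaw -84.96 F [ 0.3 -0.  -0.9] w 0.0852 t 24.6 q6 1.74
 call 1 lin [ -4.1   8.3 149.4] ang [ 0.04 -0.04  8.39] rows>= 4.0
```

Request:
drive_tool --jaw '[0,0,0,0,0]' --linear '[[-2,4,35],[-4,8,72],[-4,8,108],[-4,8,138],[-4,8,149]]' --angular '[[0,0,3],[0,0,6],[0,0,8.4],[0,0,8.4],[0,0,8.4]]'

```text
time: 25.02
position: [0.4226, 0.1895, 0.0194]
eef_rot: [2.15, -2.284, -0.004]
contact_force: [0.3, -0.5, -0.3]
grip_width: 0.0854
```

Request:
drive_tool --jaw '[0,0,0]' --linear '[[0,0,0],[0,0,0],[0,0,0]]' --angular '[[0,0,0],[0,0,0],[0,0,0]]'

```text
time: 25.27
position: [0.4254, 0.1908, 0.0237]
eef_rot: [-2.154, 2.286, -0.001]
contact_force: [0.7, 0.4, -0.2]
grip_width: 0.0855
```

```bash
python3 - <<'E'
from h import *
c=camera("wrist"); save(c,"w31.png")
plan([0.4242,0.1904,0.0015],-93.35)
white(c,.007)
E
```

```text
pos [0.4256 0.1909 0.024 ] yaw -93.41 F [-0.  -0.5 -0.3] w 0.0854 t 25.32 q6 1.9
 call 1 lin [ 0.6  1.4 22.5] ang [-0.12  0.03 -0.06] rows>= 1.0
px [ 30. 237.] world mm [432.3 324.1] size [35.3 35.2] ang 34.46
px [257. 239.] world mm [423.8 190.5] size [50.4 50.1] ang 86.57
px [482.  93.] world mm [485.6  67.6] size [121.2  36.4] ang 7.82
px [271.  11.] world mm [541.5 178. ] size [ 7.6 20.3] ang 15.25
px [211.  15.] world mm [537.2 202.2] size [38.1 20.1] ang 85.86
```

View pics/w31.png

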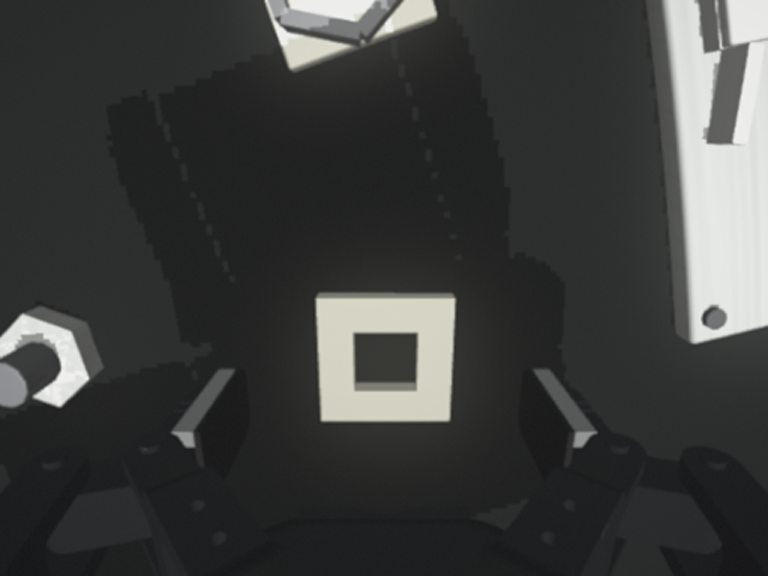

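Request:
drive_tool --jaw '[0,0,0,0,0]' --linear '[[0.5,1.6,10],[0.5,1.6,18],[0.5,1.6,22],[0.5,1.6,22.5],[0.5,1.6,22.5]]' --angular '[[0,0,0],[0,0,0],[0,0,0],[0,0,0],[0,0,0]]'

```text
time: 25.73
position: [0.4226, 0.1906, 0.0007]
eef_rot: [2.155, -2.286, 0.0]
contact_force: [-0.7, 0.1, -0.1]
grip_width: 0.0854
```

Request:
drive_tool --jaw '[1,1,1,1,1]' --linear '[[0,0,0],[0,0,0],[0,0,0],[0,0,0],[0,0,0]]' --angular '[[0,0,0],[0,0,0],[0,0,0],[0,0,0],[0,0,0]]' --force 35

```text
time: 26.15
position: [0.4228, 0.1906, 0.0012]
eef_rot: [-2.155, 2.286, -0.001]
contact_force: [-1.1, -0.2, 7.1]
grip_width: 0.0482
```

Request:
drive_tool --jaw '[1,1,1,1,1]' --linear '[[0,0,0],[0,0,-5],[0,0,-25],[0,0,-50],[0,0,-80]]' --angular '[[0,0,0],[0,0,0],[0,0,0],[0,0,0],[0,0,0]]'

```text
time: 26.57
position: [0.4212, 0.1901, 0.0808]
eef_rot: [2.153, -2.284, -0.002]
contact_force: [0.2, 0.6, 0.7]
grip_width: 0.0483
```

```bash
python3 - <<'E'
from h import *
c=camera("wrist"); save(c,"w32.png")
plan([0.5835,0.0473,0.12],-80.1)
E
```

```text
pos [0.4247 0.1912 0.0859] yaw -93.37 F [-0.1  0.7  3.4] w 0.0483 t 26.62 q6 1.9
 call 1 lin [ 67.2 -83.6 -16.7] ang [-0.29  0.08 -6.63] rows>= 3.0
 call 2 lin [ 76.4 -75.2 -17. ] ang [ 0.    0.   -6.63] rows>= 3.0
```

View pics/w32.png

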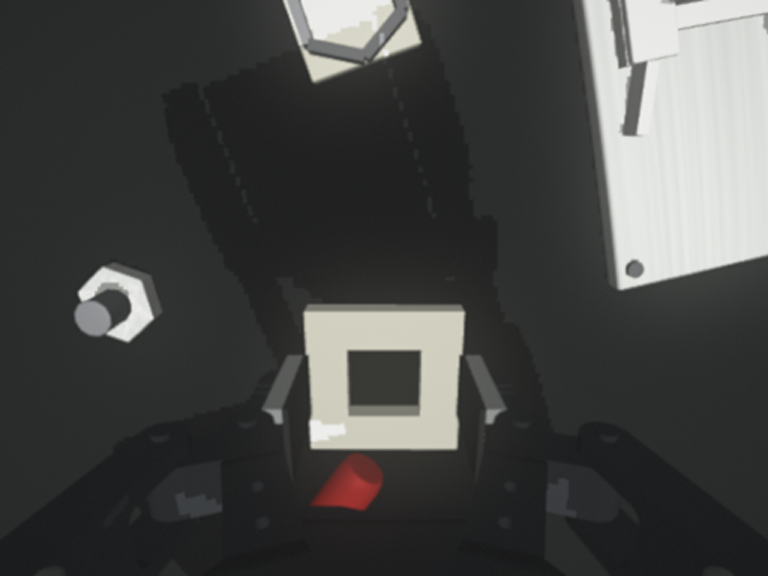

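```bash
cat >> h.py <<'E'
def held(c,s,pts,ztop):
    """pts px (native) of top-face corners; ztop = height of top above TCP (m); prints tool-frame centre"""
    P=cast(c,pts,s["position"][2]+ztop); R=Rn.from_rotvec(s["eef_rot"]).as_matrix()
    T=(P-s["position"])@R*1000; print("tool mm",T[:,:2].round(1).tolist(),"centre",T.mean(0)[:2].round(2))
E
python3 - <<'E'
from h import *
c=camera("wrist");s=get_state()
held(c,s,np.array([(304,312),(464,312),(309,450),(458,450)])/1.5,.0058)
plan([0.5835,0.0473,0.12],-80.1,v=30)
E
```

```text
tool mm [[-25.1, -24.6], [25.7, -24.6], [-26.1, 26.5], [26.3, 26.5]] centre [0.19 0.93]
pos [0.4255 0.1914 0.0843] yaw -93.37 F [ 0.5  1.2 -0.9] w 0.0483 t 26.67 q6 1.9
 call 1 lin [ 67.3 -83.2 -17.4] ang [-0.41  0.11 -6.63] rows>= 3.0
 call 2 lin [ 76.5 -74.8 -17.8] ang [ 0.    0.   -6.63] rows>= 3.0
```

Request:
drive_tool --jaw '[1,1,1,1,1]' --linear '[[8,-9,-8],[22,-26,-14],[38,-45,-18],[53,-64,-20],[69,-83,-22]]' --angular '[[0,0,-1.3],[0,0,-2.6],[0,0,-4],[0,0,-5.3],[0,0,-6.6]]'

```text
time: 27.08
position: [0.5018, 0.1161, 0.1025]
eef_rot: [2.285, -2.156, -0.0]
contact_force: [0.3, 0.1, -0.4]
grip_width: 0.0483
```

Request:
drive_tool --jaw '[1,1,1,1,1]' --linear '[[19,-19,-4],[38,-37,-8],[56,-55,-12],[71,-70,-14],[75,-75,-14]]' --angular '[[0,0,-1.3],[0,0,-2.6],[0,0,-4],[0,0,-5.3],[0,0,-6.6]]'

```text
time: 27.5
position: [0.5836, 0.0437, 0.1168]
eef_rot: [-2.402, 2.023, -0.005]
contact_force: [0.7, -0.2, -0.9]
grip_width: 0.0484
```

```bash
python3 - <<'E'
from h import *
plan([0.584,0.0473,0.092],-80.1)
E
```

```text
pos [0.5836 0.0437 0.1168] yaw -80.21 F [ 0.7 -0.2 -0.9] w 0.0484 t 27.5 q6 1.36
 call 1 lin [-3.5 -1.  24.8] ang [-0.16 -0.09 -0.11] rows>= 1.0
```

Request:
drive_tool --jaw '[1,1,1,1,1]' --linear '[[-3.5,-1,8],[-3.5,-1,16],[-3.5,-1,22],[-3.5,-1,25],[-3.5,-1,25]]' --angular '[[0,0,0],[0,0,0],[0,0,0],[0,0,0],[0,0,0]]'

```text
time: 27.92
position: [0.5788, 0.0504, 0.09]
eef_rot: [2.402, -2.021, -0.004]
contact_force: [-0.3, -0.0, -0.6]
grip_width: 0.048
```

```bash
python3 - <<'E'
from h import *
c=camera("wrist"); save(c,"w33.png",140,110,372,330,3.4)
plan([0.584,0.0473,0.055],-80.1)
E
```

```text
pos [0.5795 0.0503 0.0907] yaw -80.14 F [-0.2  0.6 -0.3] w 0.048 t 27.97 q6 1.37
 call 1 lin [ 3.8 -4.  35.7] ang [ 0.13  0.02 -0.04] rows>= 1.0
```

View pics/w33.png

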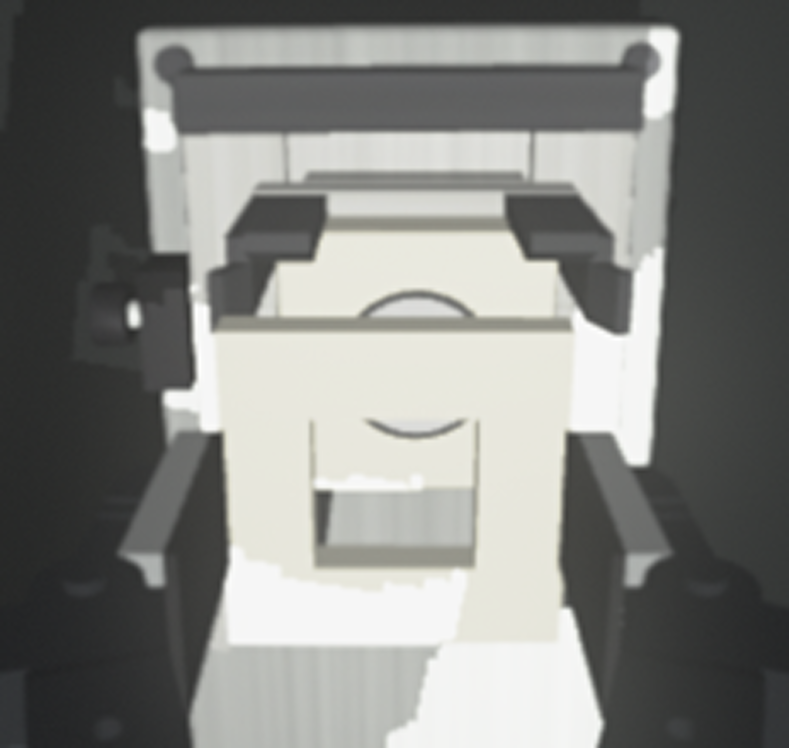

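Request:
drive_tool --jaw '[1,1,1,1,1]' --linear '[[2,-2,0],[3.8,-4,0],[3.8,-4,0],[3.8,-4,0],[3.8,-4,0]]' --angular '[[0,0,0],[0,0,0],[0,0,0],[0,0,0],[0,0,0]]'

```text
time: 28.38
position: [0.5856, 0.0466, 0.0919]
eef_rot: [-2.403, 2.023, -0.001]
contact_force: [-0.1, -0.7, -0.2]
grip_width: 0.0482
```

```bash
python3 - <<'E'
from h import *
c=camera("wrist"); save(c,"w34.png",140,110,372,330,3.4)
plan([0.584,0.0473,0.055],-80.1)
E
```

```text
pos [0.5855 0.0466 0.0917] yaw -80.19 F [-0.8 -0.1 -0.7] w 0.0482 t 28.43 q6 1.36
 call 1 lin [-0.9  1.3 36.7] ang [-0.01 -0.01 -0.09] rows>= 1.0
```

View pics/w34.png

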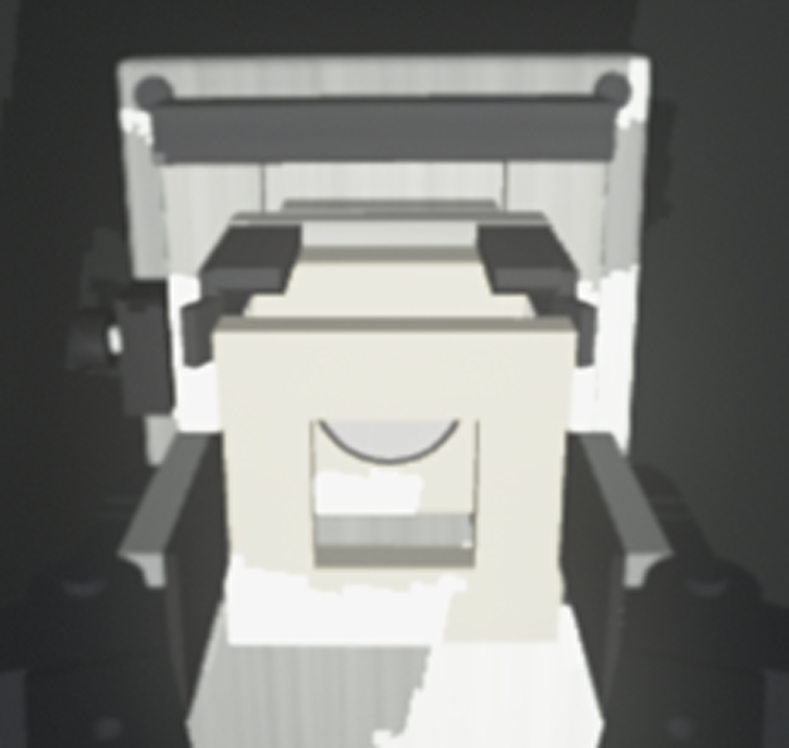

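Request:
drive_tool --jaw '[1,1,1,1,1]' --linear '[[-0.9,1.2,4],[-0.9,1.2,10],[-0.9,1.2,17],[-0.9,1.2,24],[-0.9,1.2,30]]' --angular '[[0,0,0],[0,0,0],[0,0,0],[0,0,0],[0,0,0]]'

```text
time: 28.85
position: [0.5833, 0.0474, 0.0604]
eef_rot: [2.403, -2.022, -0.002]
contact_force: [-0.8, -0.6, 0.7]
grip_width: 0.0484
```

Request:
drive_tool --jaw '[1,1,1]' --linear '[[0,0,2],[0,0,4],[0,0,5]]' --angular '[[0,0,0],[0,0,0],[0,0,0]]'

```text
time: 29.1
position: [0.5833, 0.0473, 0.056]
eef_rot: [2.403, -2.022, -0.002]
contact_force: [-1.6, -0.7, 0.1]
grip_width: 0.0481
```

```bash
python3 - <<'E'
from h import *
c=camera("wrist"); save(c,"w35.png",140,110,372,330,3.4)
plan([0.584,0.0473,0.0542],-80.1)
E
```

```text
pos [0.5834 0.0473 0.0561] yaw -80.17 F [-2.3  0.2  0.1] w 0.0481 t 29.15 q6 1.36
 call 1 lin [ 0.1 -0.6  1.9] ang [ 0.09  0.01 -0.07] rows>= 1.0
```

View pics/w35.png

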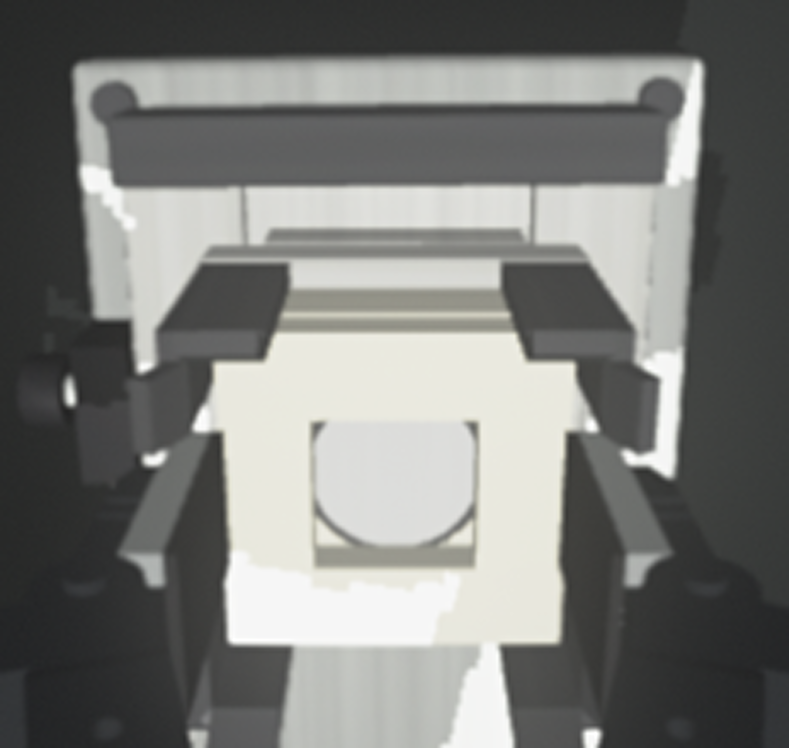

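Request:
drive_tool --jaw '[1,1,1]' --linear '[[0,-0.3,1.2],[0,-0.3,2.4],[0,-0.3,2.8]]' --angular '[[0,0,0],[0,0,0],[0,0,0]]'

```text
time: 29.4
position: [0.5835, 0.0473, 0.0542]
eef_rot: [2.403, -2.022, -0.002]
contact_force: [-7.4, -1.5, 10.1]
grip_width: 0.0482
```

Seated at the expected height. Release and retreat towards spacer B.

Request:
drive_tool --jaw '[0.25,0.25,0.25,0.25,0.25]' --linear '[[0,0,-1],[0,0,-1],[0,0,-1],[0,0,-15],[0,0,-45]]' --angular '[[0,0,0],[0,0,0],[0,0,0],[0,0,0],[0,0,0]]'

```text
time: 29.82
position: [0.5821, 0.0474, 0.0962]
eef_rot: [2.4, -2.021, -0.007]
contact_force: [0.0, -0.6, 0.1]
grip_width: 0.0642
```

Request:
drive_tool --jaw '[0.25,0,0,0,0]' --linear '[[0,0,-35],[0,0,-70],[0,0,-80],[0,0,-80],[0,0,-80]]' --angular '[[0,0,0],[0,0,0],[0,0,0],[0,0,0],[0,0,0]]'

```text
time: 30.23
position: [0.585, 0.0474, 0.1792]
eef_rot: [-2.402, 2.022, -0.002]
contact_force: [-0.2, -0.2, -0.7]
grip_width: 0.0851
```

```bash
python3 - <<'E'
from h import *
c=camera("wrist"); save(c,"w36.png")
plan([0.5835,-0.343,0.17],-83)
E
```

```text
pos [0.5839 0.0474 0.1779] yaw -80.18 F [ 0.3 -0.1 -0. ] w 0.0854 t 30.28 q6 1.36
 call 1 lin [192.3  33.5   4. ] ang [0.05 0.01 1.41] rows>= 5.0
 call 2 lin [193.1  28.7   3.9] ang [0.   0.   1.41] rows>= 5.0
```

View pics/w36.png

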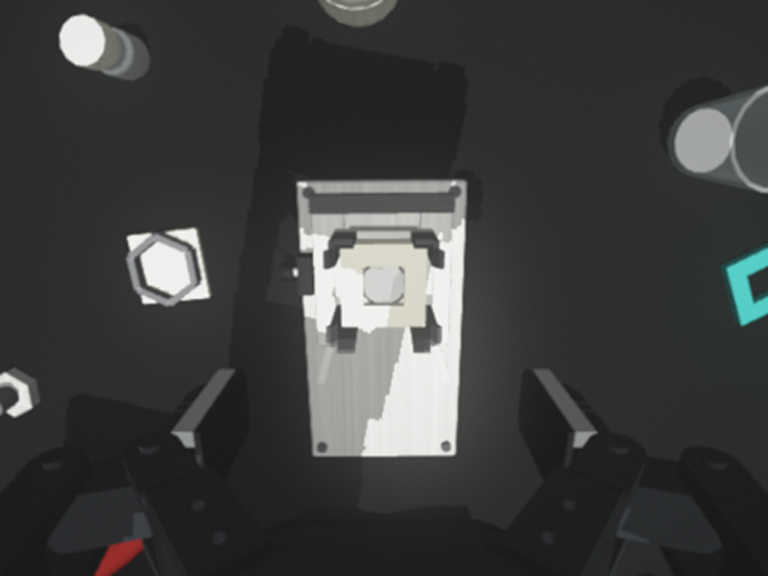

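Request:
drive_tool --jaw '[0,0,0,0,0]' --linear '[[36,6,1],[75,13,2],[114,20,2],[153,27,3],[192,33,4]]' --angular '[[0,0,0.3],[0,0,0.6],[0,0,0.9],[0,0,1.2],[0,0,1.4]]'

```text
time: 30.7
position: [0.5829, -0.1486, 0.1723]
eef_rot: [2.378, -2.051, -0.006]
contact_force: [1.0, 0.6, 0.4]
grip_width: 0.0853
```

Request:
drive_tool --jaw '[0,0,0,0,0]' --linear '[[40,6,1],[80,12,2],[120,18,2],[155,23,3],[180,27,4]]' --angular '[[0,0,0.3],[0,0,0.6],[0,0,0.9],[0,0,1.2],[0,0,1.4]]'

```text
time: 31.12
position: [0.5829, -0.3324, 0.168]
eef_rot: [2.35, -2.083, -0.004]
contact_force: [-0.1, 0.1, 0.1]
grip_width: 0.0851
```

Request:
drive_tool --jaw '[0,0,0]' --linear '[[8,1,0],[8,1,0],[8,1,0]]' --angular '[[0,0,0],[0,0,0],[0,0,0]]'

```text
time: 31.37
position: [0.5833, -0.3363, 0.1689]
eef_rot: [-2.352, 2.082, 0.006]
contact_force: [0.5, 0.3, -1.4]
grip_width: 0.0856
```

```bash
python3 - <<'E'
from h import *
c=camera("wrist"); save(c,"w37.png")
plan([0.5835,-0.343,0.17],-83)
white(c,.007)
E
```

```text
pos [ 0.5836 -0.3356  0.1694] yaw -82.96 F [-0.3  0.4  0.3] w 0.0857 t 31.42 q6 0.82
 call 1 lin [ 7.3  1.  -0.7] ang [0.11 0.15 0.04] rows>= 1.0
px [429. 374.] world mm [ 351.8 -599.7] size [38.4 51.5] ang 2.64
px [441. 259.] world mm [ 502.8 -572.1] size [212.6  95.6] ang 86.51
px [264. 176.] world mm [ 586.2 -344.1] size [52.1 52.4] ang 85.15
px [318.  21.] world mm [ 736.6 -376.3] size [33.  93.1] ang 7.73
px [51. 32.] world mm [ 706.8 -124.1] size [43.1 99. ] ang 4.03
```

View pics/w37.png

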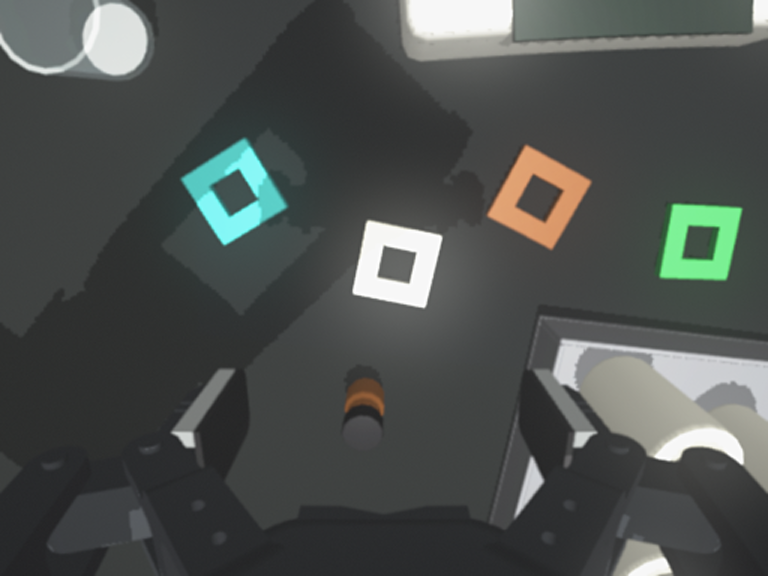

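```bash
python3 - <<'E'
from h import *
plan([0.5858,-0.3441,0.024],-94.85)
E
```

```text
pos [ 0.5836 -0.3356  0.1694] yaw -82.96 F [-0.3  0.4  0.3] w 0.0857 t 31.42 q6 0.82
 call 1 lin [  9.1  -1.5 145.3] ang [ 0.12  0.14 11.89] rows>= 4.0
```

Request:
drive_tool --jaw '[0,0,0,0,0]' --linear '[[4,-1,30],[9,-1.5,70],[9,-1.5,108],[9,-1.5,136],[9,-1.5,145]]' --angular '[[0,0,4],[0,0,8],[0,0,11.9],[0,0,11.9],[0,0,11.9]]'

```text
time: 31.83
position: [0.5838, -0.3416, 0.0208]
eef_rot: [2.126, -2.311, -0.014]
contact_force: [-0.5, 0.6, -1.0]
grip_width: 0.0855
```

Request:
drive_tool --jaw '[0,0,0]' --linear '[[0,0,0],[0,0,0],[0,0,0]]' --angular '[[0,0,0],[0,0,0],[0,0,0]]'

```text
time: 32.08
position: [0.5886, -0.3466, 0.0282]
eef_rot: [-2.126, 2.312, -0.006]
contact_force: [-0.1, -0.9, 0.1]
grip_width: 0.0854
```

```bash
python3 - <<'E'
from h import *
c=camera("wrist"); save(c,"w38.png")
white(c,.007)
plan([0.5858,-0.3441,0.0015],-94.85)
E
```

```text
px [500. 306.] world mm [ 523.1 -507.1] size [39.2 16. ] ang 47.65
px [133. 272.] world mm [ 571.8 -269.7] size [10.7 41.6] ang 56.12
px [252. 236.] world mm [ 586.6 -344.2] size [51.8 53.1] ang 85.12
pos [ 0.5886 -0.3469  0.0285] yaw -94.83 F [ 0.5 -0.1  0.7] w 0.0854 t 32.13 q6 1.02
 call 1 lin [-2.6  3.2 26.9] ang [-0.21 -0.13  0.02] rows>= 1.0
```

View pics/w38.png

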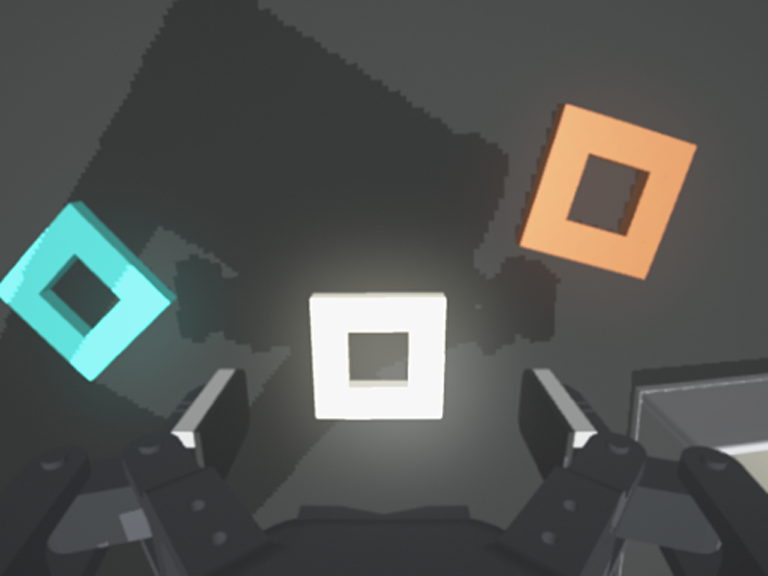

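Request:
drive_tool --jaw '[0,0,0,0,0]' --linear '[[-1.5,1.8,12],[-2.5,3,21],[-2.5,3,26],[-2.5,3,27],[-2.5,3,27]]' --angular '[[0,0,0],[0,0,0],[0,0,0],[0,0,0],[0,0,0]]'

```text
time: 32.55
position: [0.5834, -0.3432, -0.0021]
eef_rot: [2.124, -2.314, -0.003]
contact_force: [-1.4, -0.3, 0.4]
grip_width: 0.0855
```

Request:
drive_tool --jaw '[1,1,1,1,1]' --linear '[[0,0,0],[0,0,0],[0,0,0],[0,0,0],[0,0,0]]' --angular '[[0,0,0],[0,0,0],[0,0,0],[0,0,0],[0,0,0]]' --force 35

```text
time: 32.97
position: [0.5845, -0.3439, -0.0005]
eef_rot: [-2.125, 2.314, -0.002]
contact_force: [0.4, -0.5, 2.9]
grip_width: 0.0484
```

Request:
drive_tool --jaw '[1,1,1,1,1]' --linear '[[0,0,0],[0,0,-5],[0,0,-25],[0,0,-55],[0,0,-90]]' --angular '[[0,0,0],[0,0,0],[0,0,0],[0,0,0],[0,0,0]]'

```text
time: 33.38
position: [0.5823, -0.3423, 0.0877]
eef_rot: [2.124, -2.313, -0.008]
contact_force: [1.1, -0.2, -0.6]
grip_width: 0.0483
```

Request:
drive_tool --jaw '[1,1]' --linear '[[0,0,0],[0,0,0]]' --angular '[[0,0,0],[0,0,0]]'

```text
time: 33.55
position: [0.5857, -0.3447, 0.0917]
eef_rot: [-2.124, 2.313, -0.008]
contact_force: [0.0, -0.3, -1.0]
grip_width: 0.0485
```

```bash
python3 - <<'E'
from h import *
c=camera("wrist"); save(c,"w39.png")
plan([0.5835,0.0473,0.12],-80.1)
E
```

```text
pos [ 0.5844 -0.3437  0.0898] yaw -94.87 F [ 0.2  0.3 -1.3] w 0.0483 t 33.6 q6 1.02
 call 1 lin [-194.8   17.   -15.3] ang [-0.07 -0.06 -7.39] rows>= 5.0
 call 2 lin [-195.3   -8.1  -15.1] ang [ 0.    0.   -7.39] rows>= 5.0
```

View pics/w39.png

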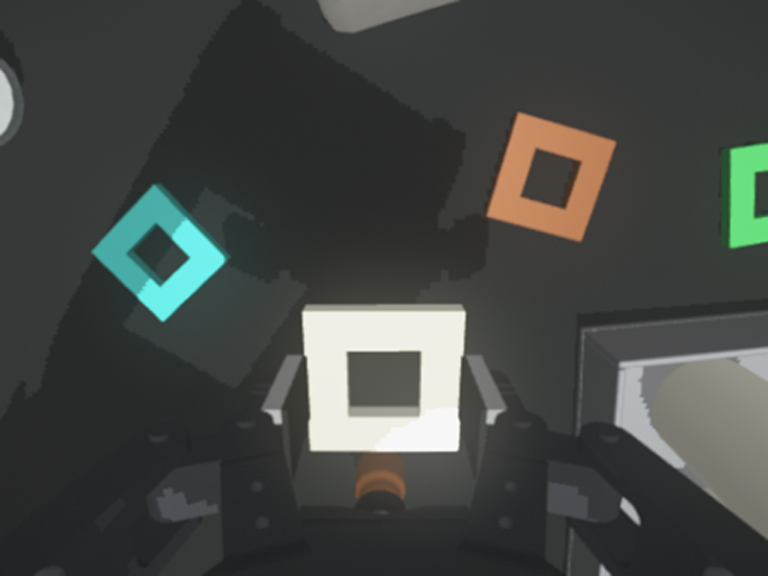

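Request:
drive_tool --jaw '[1,1,1,1,1]' --linear '[[-12,1,-6],[-36,3,-14],[-66,6,-22],[-98,8,-28],[-130,11,-30]]' --angular '[[0,0,-1],[0,0,-2],[0,0,-3],[0,0,-4],[0,0,-5]]'

```text
time: 34.02
position: [0.5833, -0.2109, 0.1184]
eef_rot: [2.225, -2.218, -0.003]
contact_force: [-0.3, 0.1, -0.2]
grip_width: 0.0488
```

Request:
drive_tool --jaw '[1,1,1,1,1]' --linear '[[-32,1,0],[-64,1,0],[-96,1,0],[-126,1,0],[-150,1,0]]' --angular '[[0,0,-1],[0,0,-2],[0,0,-3],[0,0,-4],[0,0,-5]]'

```text
time: 34.43
position: [0.5806, -0.0596, 0.1175]
eef_rot: [2.32, -2.116, -0.006]
contact_force: [0.1, 0.4, -0.1]
grip_width: 0.0485
```

```bash
python3 - <<'E'
from h import *
plan([0.5835,0.0473,0.12],-80.1)
E
```

```text
pos [ 0.5806 -0.0596  0.1175] yaw -84.73 F [ 0.1  0.4 -0.1] w 0.0485 t 34.43 q6 1.26
 call 1 lin [-106.2  -12.7   -2.4] ang [ 0.21  0.11 -4.63] rows>= 3.0
```

Request:
drive_tool --jaw '[1,1,1,1,1]' --linear '[[-25,-3,0],[-50,-6,0],[-75,-9,0],[-95,-12,0],[-103,-12.7,0]]' --angular '[[0,0,-1],[0,0,-2],[0,0,-3],[0,0,-4],[0,0,-4.6]]'

```text
time: 34.85
position: [0.5844, 0.044, 0.1175]
eef_rot: [2.404, -2.02, -0.005]
contact_force: [0.6, -0.6, -0.6]
grip_width: 0.0487
```

Request:
drive_tool --jaw '[1,1,1,1]' --linear '[[0,0,8],[0,0,16],[0,0,18],[0,0,18]]' --angular '[[0,0,0],[0,0,0],[0,0,0],[0,0,0]]'

```text
time: 35.18
position: [0.585, 0.0395, 0.0992]
eef_rot: [2.399, -2.025, -0.003]
contact_force: [-0.0, 0.1, -1.1]
grip_width: 0.0486
```

```bash
python3 - <<'E'
from h import *
c=camera("wrist"); save(c,"w40.png",140,110,372,330,3.4)
plan([0.5835,0.0473,0.065],-80.1)
E
```

```text
pos [0.5856 0.0395 0.0998] yaw -80.36 F [-0.2  0.1 -0.2] w 0.0487 t 35.23 q6 1.35
 call 1 lin [-8.   0.7 34.8] ang [ 0.12  0.01 -0.26] rows>= 1.0
```

View pics/w40.png

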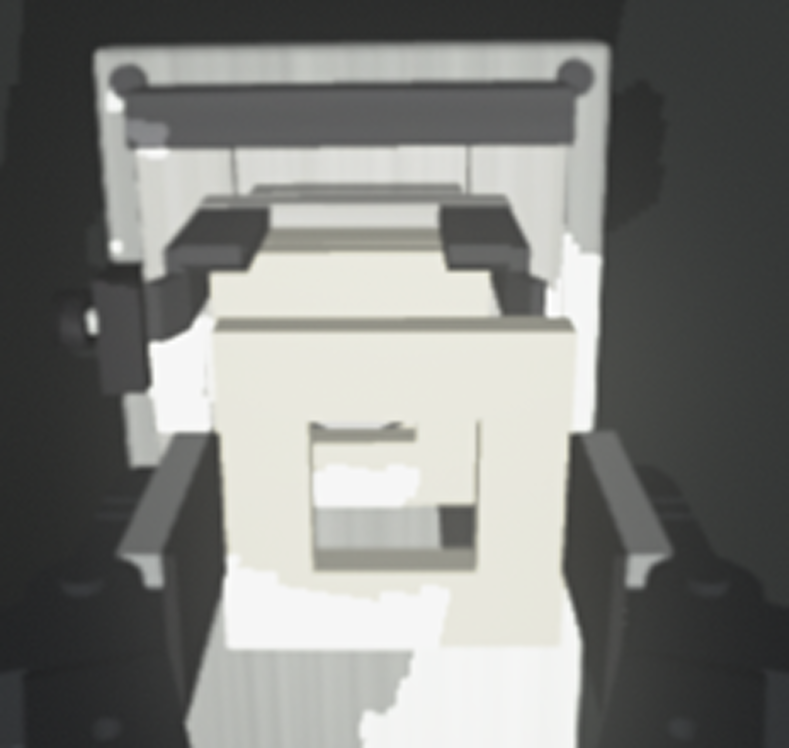

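Request:
drive_tool --jaw '[1,1,1,1,1]' --linear '[[-4,0.4,2],[-7.7,0.7,6],[-7.7,0.7,9],[-7.7,0.7,9],[-7.7,0.7,9]]' --angular '[[0,0,-0.2],[0,0,-0.3],[0,0,-0.3],[0,0,-0.3],[0,0,-0.3]]'

```text
time: 35.65
position: [0.5841, 0.0482, 0.0916]
eef_rot: [2.407, -2.018, -0.0]
contact_force: [0.2, -0.0, -0.3]
grip_width: 0.0486
```

```bash
python3 - <<'E'
from h import *
c=camera("wrist"); save(c,"w41.png",140,110,372,330,3.4)
plan([0.5835,0.0473,0.060],-80.1)
E
```

```text
pos [0.5843 0.0481 0.0918] yaw -79.98 F [-1.1 -1.1 -0.1] w 0.0485 t 35.7 q6 1.36
 call 1 lin [ 0.7  0.9 31.8] ang [ 0.01 -0.01  0.12] rows>= 1.0
```

View pics/w41.png

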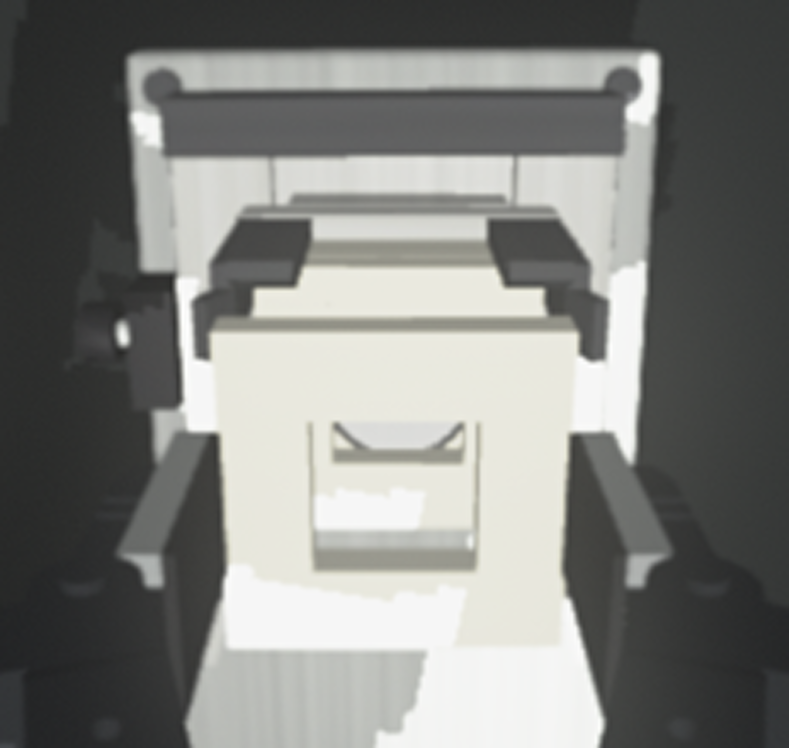

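Request:
drive_tool --jaw '[1,1,1,1,1]' --linear '[[0.7,0.9,4],[0.7,0.9,10],[0.7,0.9,17],[0.7,0.9,23],[0.7,0.9,26]]' --angular '[[0,0,0],[0,0,0],[0,0,0],[0,0,0],[0,0,0]]'

```text
time: 36.12
position: [0.5827, 0.0473, 0.0644]
eef_rot: [2.406, -2.018, -0.002]
contact_force: [0.6, 0.4, 0.3]
grip_width: 0.0487
```

Request:
drive_tool --jaw '[1,1,1,1]' --linear '[[0,0,2],[0,0,4],[0,0,5],[0,0,5]]' --angular '[[0,0,0],[0,0,0],[0,0,0],[0,0,0]]'

```text
time: 36.45
position: [0.5828, 0.0473, 0.0604]
eef_rot: [2.406, -2.018, -0.002]
contact_force: [-1.5, 0.4, -1.0]
grip_width: 0.0485
```

Request:
drive_tool --jaw '[1,1,1]' --linear '[[0,0,1],[0,0,1.8],[0,0,2]]' --angular '[[0,0,0],[0,0,0],[0,0,0]]'

```text
time: 36.7
position: [0.583, 0.0473, 0.0594]
eef_rot: [2.406, -2.018, -0.001]
contact_force: [-6.1, -1.1, 8.8]
grip_width: 0.0486
```

Request:
drive_tool --jaw '[0.25,0.25,0.25,0.25,0.25]' --linear '[[0,0,-1],[0,0,-1],[0,0,-1],[0,0,-15],[0,0,-45]]' --angular '[[0,0,0],[0,0,0],[0,0,0],[0,0,0],[0,0,0]]'

```text
time: 37.12
position: [0.5812, 0.0474, 0.1011]
eef_rot: [2.404, -2.017, -0.008]
contact_force: [0.7, -0.0, -0.1]
grip_width: 0.0638
```

Request:
drive_tool --jaw '[0.25,0,0,0,0]' --linear '[[0,0,-35],[0,0,-65],[0,0,-75],[0,0,-75],[0,0,-75]]' --angular '[[0,0,0],[0,0,0],[0,0,0],[0,0,0],[0,0,0]]'

```text
time: 37.53
position: [0.5838, 0.0473, 0.1787]
eef_rot: [-2.406, 2.019, -0.001]
contact_force: [0.6, -0.5, 0.4]
grip_width: 0.0853
```

```bash
python3 - <<'E'
from h import *
c=camera("wrist"); save(c,"w42.png")
plan([0.5575,0.197,0.17],-75)
E
```

```text
pos [0.5828 0.0473 0.1776] yaw -79.98 F [ 0.1 -0.3 -0.9] w 0.0853 t 37.58 q6 1.36
 call 1 lin [-151.8   -1.1    7.6] ang [ 0.09  0.02 -4.98] rows>= 4.0
```

View pics/w42.png

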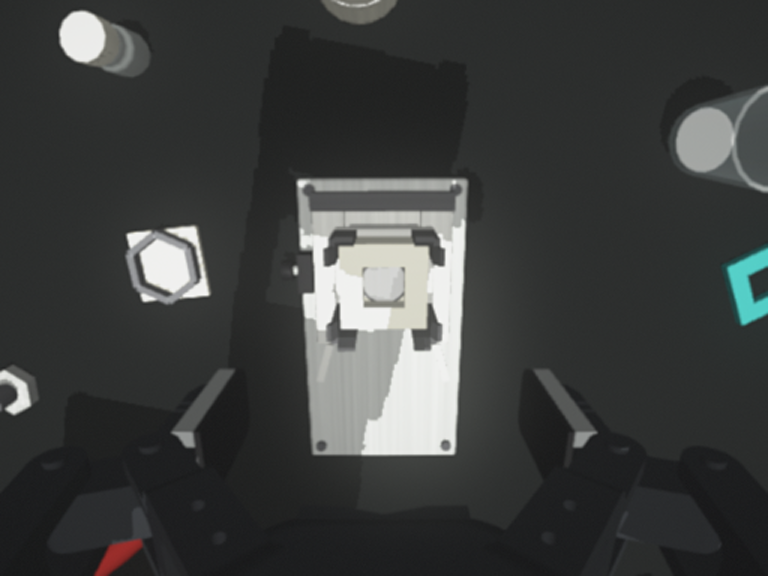

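Both spacers are stacked squarely. Next, the cover.

Request:
drive_tool --jaw '[0,0,0,0,0]' --linear '[[-38,0,2],[-76,-1,4],[-114,-1,6],[-142,-1,7],[-149,-1,7]]' --angular '[[0,0,-1],[0,0,-2],[0,0,-3],[0,0,-4],[0,0,-5]]'

```text
time: 38.0
position: [0.5558, 0.1978, 0.1689]
eef_rot: [2.494, -1.906, -0.007]
contact_force: [-0.1, -0.4, 0.2]
grip_width: 0.0854
```

Request:
drive_tool --jaw '[0,0,0]' --linear '[[0,0,0],[0,0,0],[0,0,0]]' --angular '[[0,0,0],[0,0,0],[0,0,0]]'

```text
time: 38.25
position: [0.5584, 0.193, 0.1708]
eef_rot: [2.49, -1.912, -0.001]
contact_force: [0.0, -0.9, 0.7]
grip_width: 0.0853
```

```bash
python3 - <<'E'
from h import *
c=camera("wrist"); save(c,"w43.png",100,60,400,290,2.6)
import pickle;pickle.dump(c,open("w43.pkl","wb"))
plan([0.5575,0.197,0.17],-75)
white(c,.006)
E
```

```text
pos [0.5586 0.1928 0.1711] yaw -75.07 F [-1.   0.8  0.3] w 0.0854 t 38.3 q6 1.53
 call 1 lin [-4.3 -0.   1.1] ang [ 0.07 -0.03 -0.07] rows>= 1.0
px [112. 256.] world mm [431.4 326.1] size [33.8 34.6] ang 61.26
px [250. 173.] world mm [556.3 197.3] size [52.8 50.1] ang 15.39
px [383. 225.] world mm [527.3  29.2] size [193.2 125.2] ang 10.14
px [393. 143.] world mm [619.   51.6] size [ 46.9 113.8] ang 10.57
px [250.  14.] world mm [703.1 236.4] size [26.3 30.8] ang 14.82
```

View pics/w43.png

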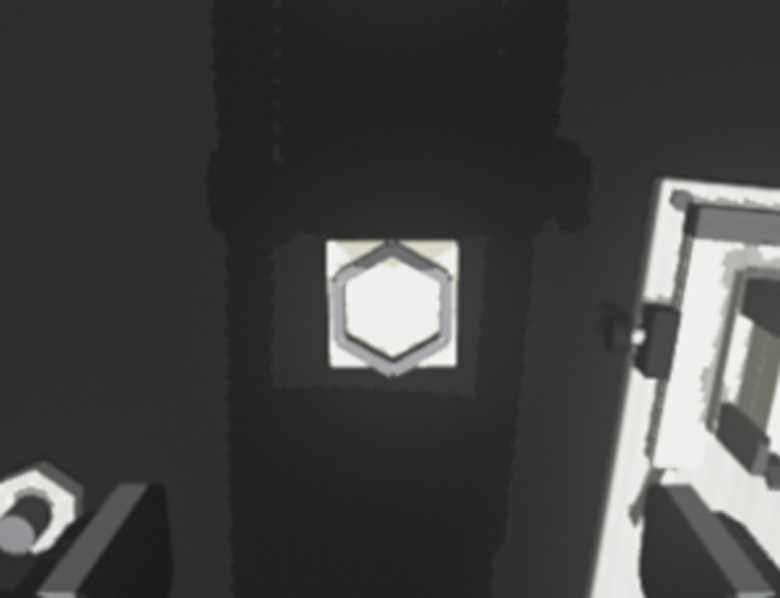

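```bash
python3 - <<'E'
from h import *
import pickle;c=pickle.load(open("w43.pkl","rb"))
A=cr(100,60,2.6)
P=cast(c,A([(327,240),(458,240),(329,367),(457,367)]),.006);print(P.round(4),P.mean(0),np.linalg.norm(P[0]-P[1]),np.linalg.norm(P[0]-P[2]),np.degrees(np.arctan2(*(P[1]-P[0])[1::-1])))
p=P.mean(0)
plan([p[0],p[1],.026],-75.0)
E
```

```text
[[0.5761 0.2285 0.006 ]
 [0.5891 0.1799 0.006 ]
 [0.5265 0.2159 0.006 ]
 [0.5398 0.1662 0.006 ]] [0.55786948 0.19762823 0.006     ] 0.05032698384667189 0.05119774783115147 -75.09806992765704
pos [0.5586 0.1928 0.1711] yaw -75.07 F [-1.   0.8  0.3] w 0.0854 t 38.3 q6 1.53
 call 1 lin [ -4.9  -0.7 145.1] ang [ 0.07 -0.03 -0.07] rows>= 4.0
```

Request:
drive_tool --jaw '[0,0,0,0,0]' --linear '[[-3,-0.5,35],[-4.9,-0.7,72],[-4.9,-0.7,108],[-4.9,-0.7,136],[-4.9,-0.7,145]]' --angular '[[0,0,0],[0,0,0],[0,0,0],[0,0,0],[0,0,0]]'

```text
time: 38.72
position: [0.5552, 0.1969, 0.0227]
eef_rot: [2.486, -1.911, -0.007]
contact_force: [-1.1, 0.8, 0.0]
grip_width: 0.0855
```

Request:
drive_tool --jaw '[0,0,0]' --linear '[[0,0,0],[0,0,0],[0,0,0]]' --angular '[[0,0,0],[0,0,0],[0,0,0]]'

```text
time: 38.97
position: [0.5598, 0.199, 0.0286]
eef_rot: [-2.49, 1.912, -0.003]
contact_force: [0.2, -0.1, -0.9]
grip_width: 0.0855
```

```bash
python3 - <<'E'
from h import *
c=camera("wrist"); save(c,"w44.png")
plan([0.5575,0.1975,0.0002],-75.0)
E
```

```text
pos [0.5599 0.1992 0.0289] yaw -75.01 F [-0.3  0.1 -0.3] w 0.0852 t 39.02 q6 1.53
 call 1 lin [ 1.   2.9 28.7] ang [-0.22 -0.02 -0.01] rows>= 1.0
```

View pics/w44.png

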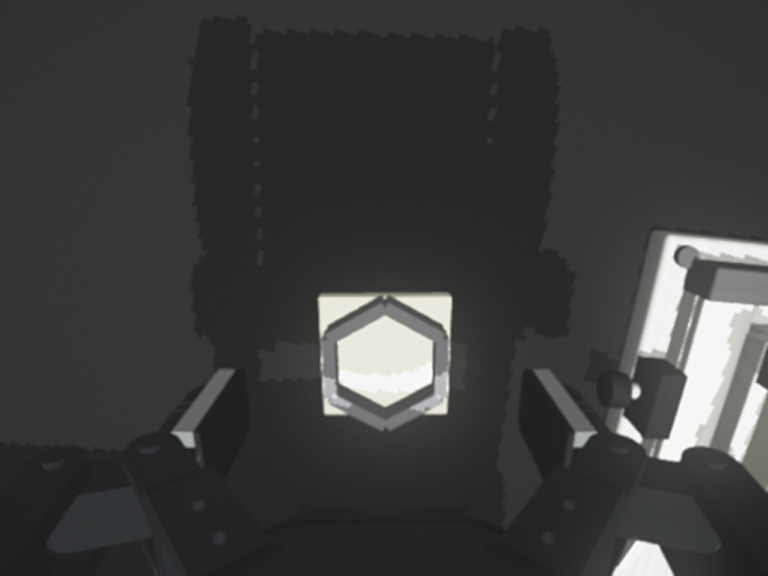

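Request:
drive_tool --jaw '[0,0,0,0,0]' --linear '[[0.6,1.8,12],[0.8,2.5,21],[0.8,2.5,26],[0.8,2.5,27.5],[0.8,2.5,27.5]]' --angular '[[0,0,0],[0,0,0],[0,0,0],[0,0,0],[0,0,0]]'

```text
time: 39.43
position: [0.5557, 0.1977, -0.0008]
eef_rot: [2.492, -1.912, -0.0]
contact_force: [0.5, -0.5, -0.6]
grip_width: 0.0855
```

Request:
drive_tool --jaw '[1,1,1,1,1]' --linear '[[0,0,0],[0,0,0],[0,0,0],[0,0,0],[0,0,0]]' --angular '[[0,0,0],[0,0,0],[0,0,0],[0,0,0],[0,0,0]]' --force 35

```text
time: 39.85
position: [0.5562, 0.1978, -0.0]
eef_rot: [-2.492, 1.912, -0.001]
contact_force: [-1.7, -0.6, 5.7]
grip_width: 0.0484
```

Request:
drive_tool --jaw '[1,1,1,1,1]' --linear '[[0,0,0],[0,0,-5],[0,0,-25],[0,0,-60],[0,0,-100]]' --angular '[[0,0,0],[0,0,0],[0,0,0],[0,0,0],[0,0,0]]'

```text
time: 40.27
position: [0.5537, 0.1972, 0.0985]
eef_rot: [2.489, -1.91, -0.005]
contact_force: [0.7, -0.3, -0.9]
grip_width: 0.0483
```

Request:
drive_tool --jaw '[1,1,1]' --linear '[[0,0,0],[0,0,0],[0,0,0]]' --angular '[[0,0,0],[0,0,0],[0,0,0]]'

```text
time: 40.52
position: [0.5555, 0.1976, 0.0994]
eef_rot: [-2.493, 1.912, -0.0]
contact_force: [-0.2, 0.2, -1.3]
grip_width: 0.0485
```

```bash
python3 - <<'E'
from h import *
c=camera("wrist"); save(c,"w45.png")
plan([0.583,0.0473,0.11],-80.1,v=25)
E
```

```text
pos [0.5548 0.1974 0.0984] yaw -74.98 F [-0.3  0.  -1.3] w 0.0485 t 40.57 q6 1.53
 call 1 lin [76.2  5.8 -5.8] ang [ 0.11 -0.    2.56] rows>= 2.0
 call 2 lin [76.4  2.4 -5.8] ang [0.   0.   2.56] rows>= 2.0
```

View pics/w45.png

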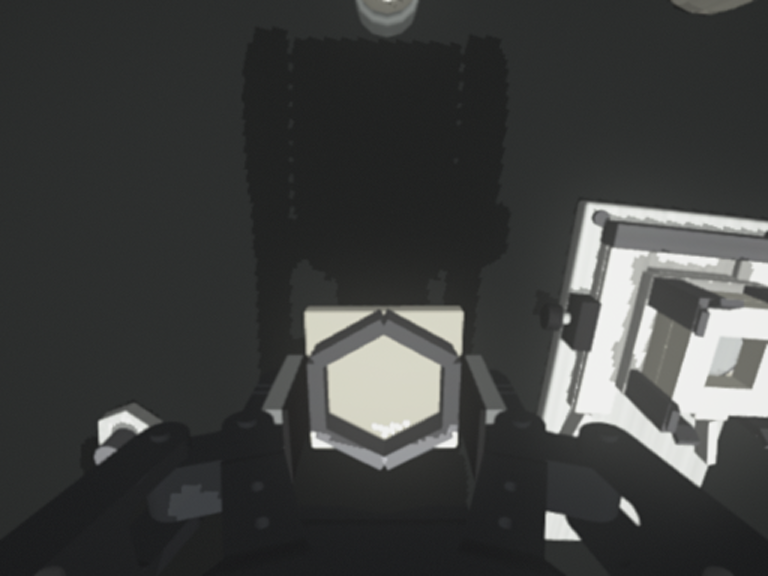

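Request:
drive_tool --jaw '[1,1,1,1,1]' --linear '[[10,1,-4],[27,2,-8],[46,4,-12],[65,5,-13],[83,6,-13]]' --angular '[[0,0,0.5],[0,0,1],[0,0,1.5],[0,0,2],[0,0,2.6]]'

```text
time: 40.98
position: [0.5709, 0.1143, 0.1114]
eef_rot: [2.447, -1.968, -0.002]
contact_force: [0.6, -0.4, -1.5]
grip_width: 0.0482
```

Request:
drive_tool --jaw '[1,1,1,1,1]' --linear '[[19,1,0],[38,2,0],[56,2,0],[66,3,0],[70,3,0]]' --angular '[[0,0,0.5],[0,0,1],[0,0,1.5],[0,0,2],[0,0,2.6]]'

```text
time: 41.4
position: [0.5831, 0.045, 0.1113]
eef_rot: [2.399, -2.025, -0.002]
contact_force: [0.9, -0.4, -0.5]
grip_width: 0.048
```

Request:
drive_tool --jaw '[1,1,1]' --linear '[[0,0,0],[0,0,0],[0,0,0]]' --angular '[[0,0,0],[0,0,0],[0,0,0]]'

```text
time: 41.65
position: [0.5832, 0.0478, 0.1121]
eef_rot: [2.404, -2.022, -0.001]
contact_force: [0.6, 0.3, 0.1]
grip_width: 0.0487
```

```bash
python3 - <<'E'
from h import *
c=camera("wrist"); save(c,"w46.png",140,110,372,330,3.4)
plan([0.583,0.0473,0.09],-80.1,v=25)
E
```

```text
pos [0.5833 0.0478 0.1122] yaw -80.13 F [ 0.4  0.3 -1.3] w 0.048 t 41.7 q6 1.36
 call 1 lin [ 0.5  0.4 22.2] ang [ 0.03  0.01 -0.03] rows>= 1.0
```

View pics/w46.png

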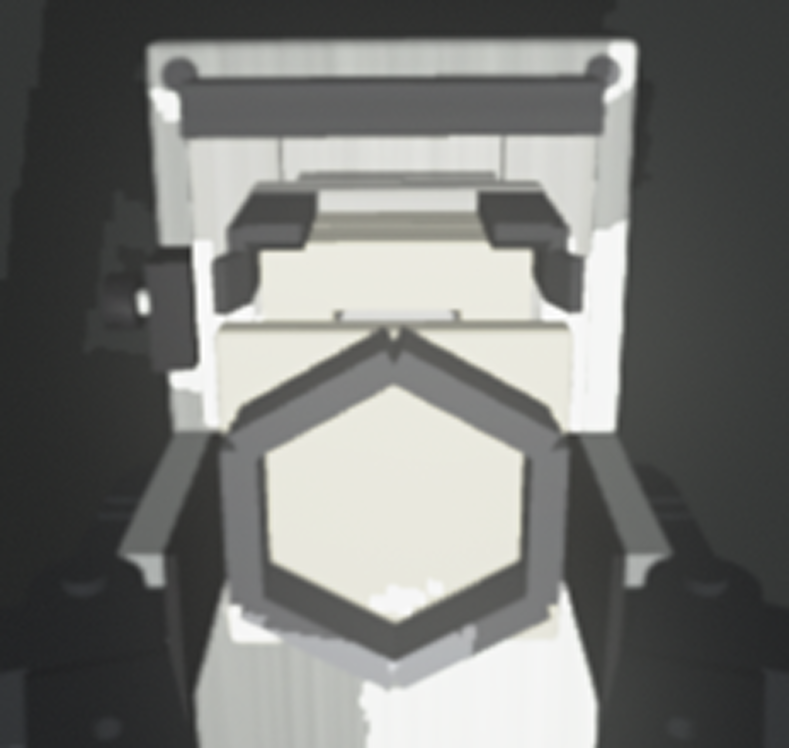

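Request:
drive_tool --jaw '[1,1,1,1,1]' --linear '[[0.6,0.2,6],[0.6,0.2,14],[0.6,0.2,22],[0.6,0.2,25],[0.6,0.2,25]]' --angular '[[0,0,0],[0,0,0],[0,0,0],[0,0,0],[0,0,0]]'

```text
time: 42.12
position: [0.5823, 0.0465, 0.0858]
eef_rot: [2.402, -2.022, -0.003]
contact_force: [-1.0, 0.3, -1.3]
grip_width: 0.0485
```

```bash
python3 - <<'E'
from h import *
c=camera("wrist"); save(c,"w47.png",140,110,372,330,3.4)
plan([0.583,0.0473,0.067],-80.1,v=25)
E
```

```text
pos [0.5828 0.0465 0.0864] yaw -80.17 F [-0.7  1.  -0.3] w 0.0482 t 42.17 q6 1.36
 call 1 lin [-0.8 -0.3 19.4] ang [ 0.1   0.02 -0.07] rows>= 1.0
```

View pics/w47.png

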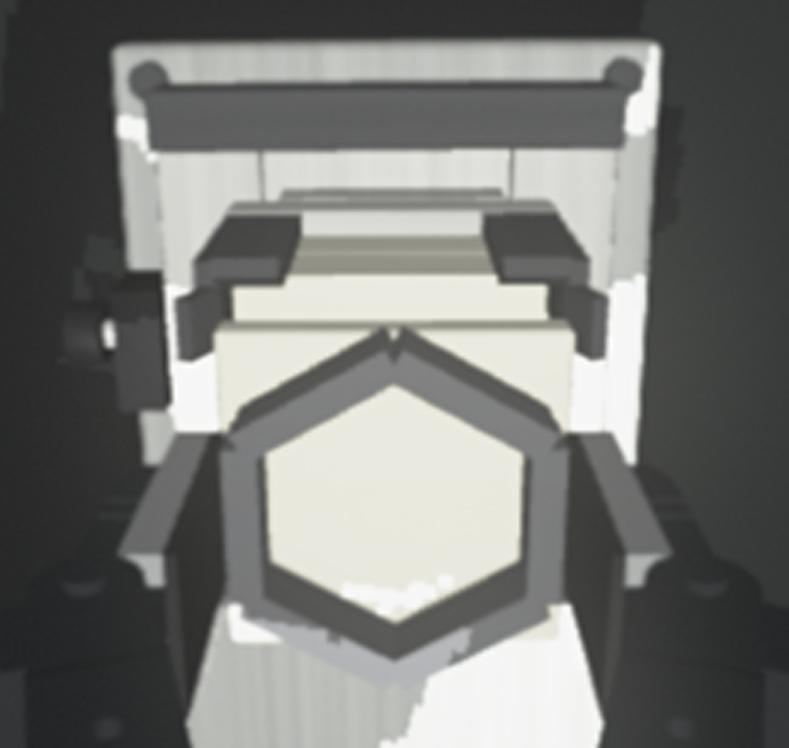

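Request:
drive_tool --jaw '[1,1,1,1,1]' --linear '[[-0.5,-0.2,4],[-0.5,-0.2,8],[-0.5,-0.2,12],[-0.5,-0.2,15],[-0.5,-0.2,17]]' --angular '[[0,0,0],[0,0,0],[0,0,0],[0,0,0],[0,0,0]]'

```text
time: 42.58
position: [0.5833, 0.0468, 0.0698]
eef_rot: [2.403, -2.023, -0.001]
contact_force: [-0.3, -0.3, -0.9]
grip_width: 0.0481
```

Request:
drive_tool --jaw '[1,1,1]' --linear '[[0,0,1],[0,0,2],[0,0,2.5]]' --angular '[[0,0,0],[0,0,0],[0,0,0]]'

```text
time: 42.83
position: [0.5834, 0.0468, 0.0677]
eef_rot: [2.403, -2.023, -0.001]
contact_force: [-1.1, -0.5, -0.4]
grip_width: 0.0477
```

Request:
drive_tool --jaw '[1,1,1]' --linear '[[0,0,1],[0,0,1.7],[0,0,1.7]]' --angular '[[0,0,0],[0,0,0],[0,0,0]]'

```text
time: 43.08
position: [0.5834, 0.0468, 0.0669]
eef_rot: [2.403, -2.023, -0.0]
contact_force: [-3.9, -0.3, 8.5]
grip_width: 0.0482
```

Seated at the expected 67 mm. Release, rise, look.

Request:
drive_tool --jaw '[0.25,0.25,0.25,0.25,0.25]' --linear '[[0,0,-0.8],[0,0,-0.8],[0,0,-0.8],[0,0,-15],[0,0,-45]]' --angular '[[0,0,0],[0,0,0],[0,0,0],[0,0,0],[0,0,0]]'

```text
time: 43.5
position: [0.5809, 0.0469, 0.1082]
eef_rot: [2.4, -2.021, -0.009]
contact_force: [-0.3, 0.3, -0.5]
grip_width: 0.0639
```

Request:
drive_tool --jaw '[0.25,0,0,0,0]' --linear '[[0,0,-35],[0,0,-65],[0,0,-70],[0,0,-70],[0,0,-70]]' --angular '[[0,0,0],[0,0,0],[0,0,0],[0,0,0],[0,0,0]]'

```text
time: 43.92
position: [0.5836, 0.0469, 0.1808]
eef_rot: [-2.403, 2.023, -0.0]
contact_force: [-1.5, 0.2, -1.1]
grip_width: 0.0853
```

```bash
python3 - <<'E'
from h import *
c=camera("wrist"); save(c,"w48.png",130,80,380,290,3.1)
import pickle;pickle.dump(c,open("w48.pkl","wb"))
t=camera("top"); save(t,"t48.png",80,130,272,290,4)
plan([0.43,0.322,0.17],-85)
E
```

```text
pos [0.5824 0.0469 0.1793] yaw -80.18 F [ 0.4 -0.4 -0. ] w 0.0853 t 44.02 q6 1.36
 call 1 lin [-148.5   51.6    4.9] ang [0.18 0.03 2.41] rows>= 4.0
 call 2 lin [-146.2   57.8    4.7] ang [0.   0.   2.41] rows>= 4.0
```

View pics/w48.png

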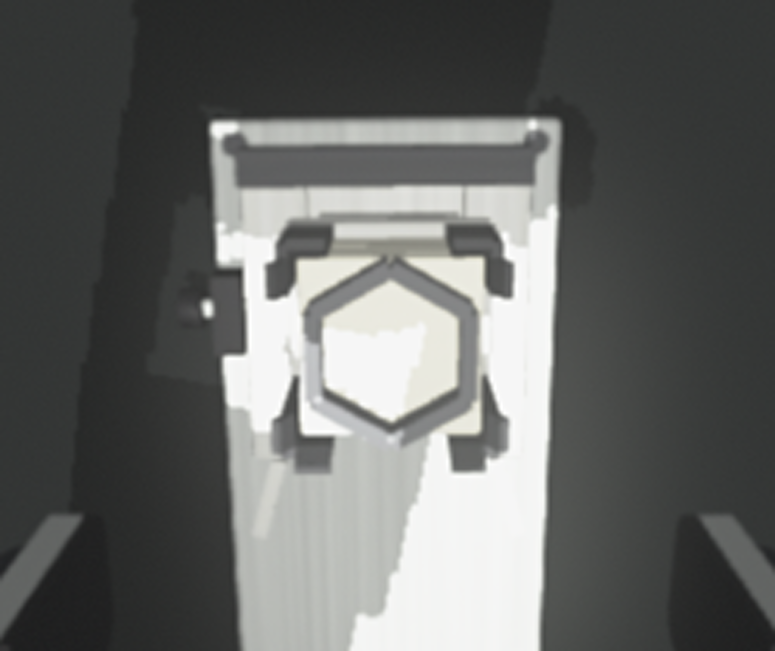

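View pics/t48.png

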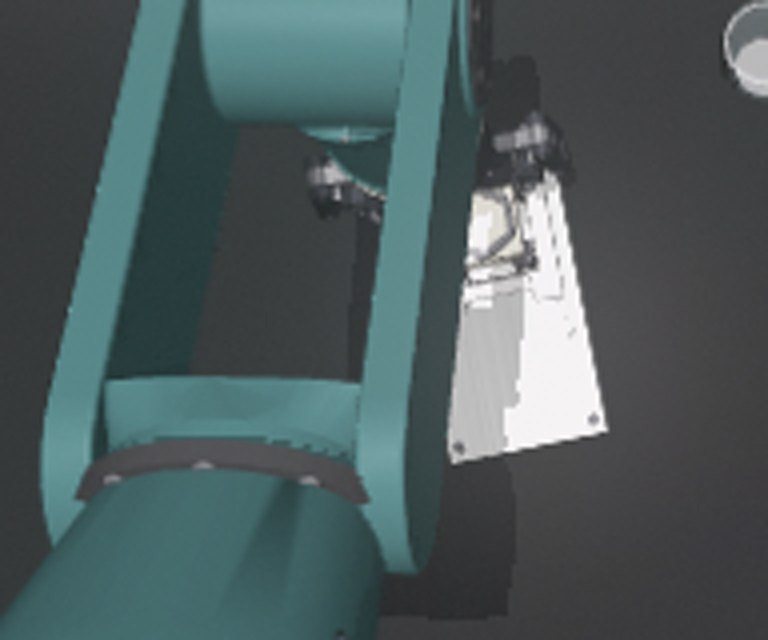

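Request:
drive_tool --jaw '[0,0,0,0,0]' --linear '[[-30,10,0],[-68,24,1],[-105,37,2],[-142,50,3],[-175,61,4]]' --angular '[[0,0,0.5],[0,0,1],[0,0,1.5],[0,0,2],[0,0,2.5]]'

```text
time: 44.43
position: [0.491, 0.2101, 0.1751]
eef_rot: [2.355, -2.074, -0.004]
contact_force: [-0.7, 0.8, -1.3]
grip_width: 0.0851
```

Request:
drive_tool --jaw '[0,0,0,0,0]' --linear '[[-34,13,0],[-70,27,1],[-100,39,2],[-113,45,3],[-113,45,4]]' --angular '[[0,0,0.5],[0,0,1],[0,0,1.5],[0,0,2],[0,0,2.5]]'

```text
time: 44.85
position: [0.4316, 0.3172, 0.1712]
eef_rot: [2.314, -2.12, -0.003]
contact_force: [-0.8, 0.3, -0.2]
grip_width: 0.0853
```

Request:
drive_tool --jaw '[0,0,0]' --linear '[[0,0,0],[0,0,0],[0,0,0]]' --angular '[[0,0,0],[0,0,0],[0,0,0]]'

```text
time: 45.1
position: [0.4351, 0.3142, 0.1725]
eef_rot: [2.311, -2.126, 0.0]
contact_force: [0.6, -0.8, -0.5]
grip_width: 0.0851
```

```bash
python3 - <<'E'
from h import *
c=camera("wrist"); save(c,"w49.png")
import pickle;pickle.dump(c,open("w49.pkl","wb"))
plan([0.43,0.322,0.17],-85)
white(c,.010,lo=120)
E
```

```text
pos [0.4352 0.3142 0.1727] yaw -85.26 F [-0.3 -0.6  0.3] w 0.0856 t 45.15 q6 1.99
 call 1 lin [-8.2  4.5  2.7] ang [ 0.04 -0.04 -0.26] rows>= 1.0
px [377. 272.] world mm [340.8 167.4] size [81.8 22.6] ang 34.42
px [134. 271.] world mm [318.4 442.9] size [22.  82.8] ang 65.0
px [216. 202.] world mm [405.6 353.7] size [71.3 18.9] ang 31.37
px [261. 178.] world mm [433.7 306.2] size [60.9 70.8] ang 14.68
px [ 15. 138.] world mm [432.2 559.7] size [ 56.  246.5] ang 82.08
px [486. 116.] world mm [495.3  92.8] size [259.8  84.6] ang 16.68
```

View pics/w49.png

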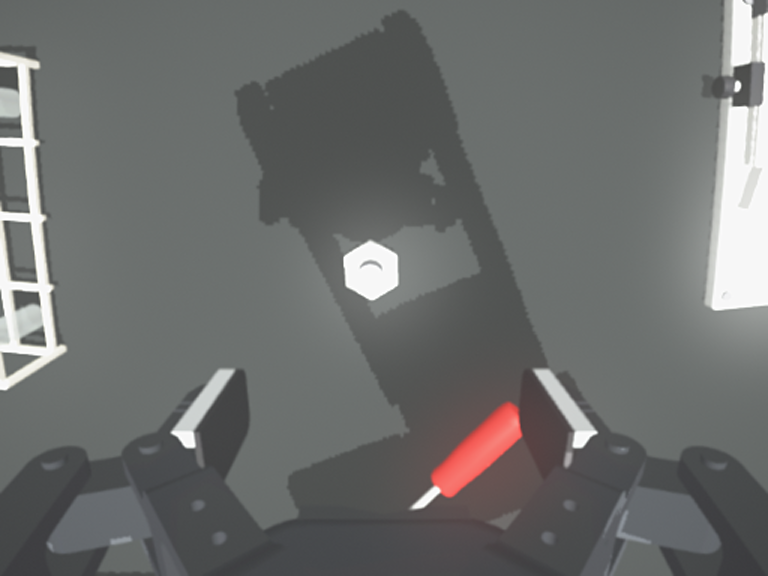

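```bash
python3 - <<'E'
from h import *
import pickle;c=pickle.load(open("w49.pkl","rb"))
save(c,"w49z.png",215,145,285,215,8)
white(c,.010,lo=225,mina=200)
hsv=cv2.cvtColor(c["img"],cv2.COLOR_RGB2HSV); print(hsv[150:212:4,247,2])
E
```

```text
px [247. 180.] world mm [432.2 323. ] size [39.8 35.5] ang 5.15
px [ 15. 152.] world mm [432.1 561.4] size [ 52.5 243.8] ang 82.05
px [500. 100.] world mm [520.3  80.4] size [196.5  43.8] ang 16.02
px [494.  22.] world mm [606.6 101.6] size [38.7 13.8] ang 10.0
[104 107 108 250 247 247 160 248 247 247 247 247 250 133 127 107]
```

View pics/w49z.png

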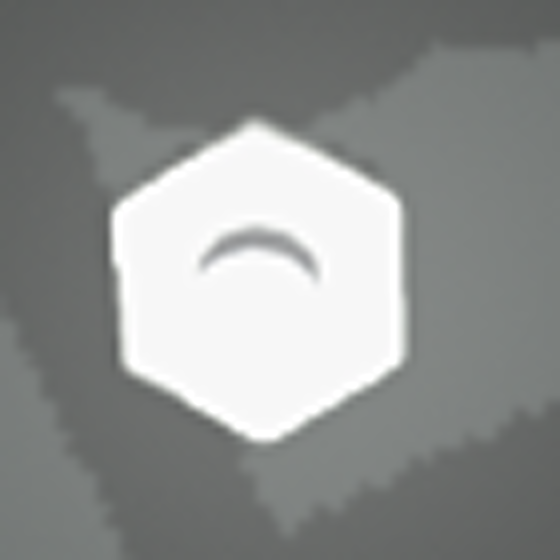

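```bash
python3 - <<'E'
from h import *
plan([0.4318,0.323,0.05],-85.0)
E
```

```text
pos [0.4352 0.3142 0.1727] yaw -85.26 F [-0.3 -0.6  0.3] w 0.0856 t 45.15 q6 1.99
 call 1 lin [ -9.2   2.6 122.7] ang [ 0.04 -0.04 -0.26] rows>= 3.0
```

Request:
drive_tool --jaw '[0.5,0.5,0.5,0.5,0.5]' --linear '[[-5,1.5,30],[-9.2,2.6,65],[-9.2,2.6,97],[-9.2,2.6,117],[-9.2,2.6,120]]' --angular '[[0,0,-0.3],[0,0,-0.3],[0,0,-0.3],[0,0,-0.3],[0,0,-0.3]]'

```text
time: 45.57
position: [0.4294, 0.3218, 0.0496]
eef_rot: [2.312, -2.117, -0.003]
contact_force: [0.0, -0.3, 0.1]
grip_width: 0.0428
```

Request:
drive_tool --jaw '[0.5,0.5,0.5]' --linear '[[0,0,0],[0,0,0],[0,0,0]]' --angular '[[0,0,0],[0,0,0],[0,0,0]]'

```text
time: 45.82
position: [0.4329, 0.3246, 0.0547]
eef_rot: [-2.316, 2.119, -0.002]
contact_force: [0.6, -0.5, 0.5]
grip_width: 0.0427
```

```bash
python3 - <<'E'
from h import *
c=camera("wrist"); save(c,"w50.png")
white(c,.010,lo=150,mina=200)
plan([0.4318,0.323,0.0135],-85.0)
E
```

```text
px [378. 333.] world mm [352.1 224.5] size [31.8 21.7] ang 78.58
px [316. 258.] world mm [409.9 280.5] size [37.6 11.6] ang 20.28
px [195. 257.] world mm [402.4 364.1] size [11.8 37.7] ang 79.25
px [256. 220.] world mm [433.1 323. ] size [37.7 41.5] ang 36.93
pos [0.4328 0.3247 0.0548] yaw -84.9 F [-0.7 -0.6  0.4] w 0.0428 t 45.87 q6 2.0
 call 1 lin [ 1.6  1.2 41.2] ang [-0.17  0.07  0.1 ] rows>= 1.0
```

View pics/w50.png

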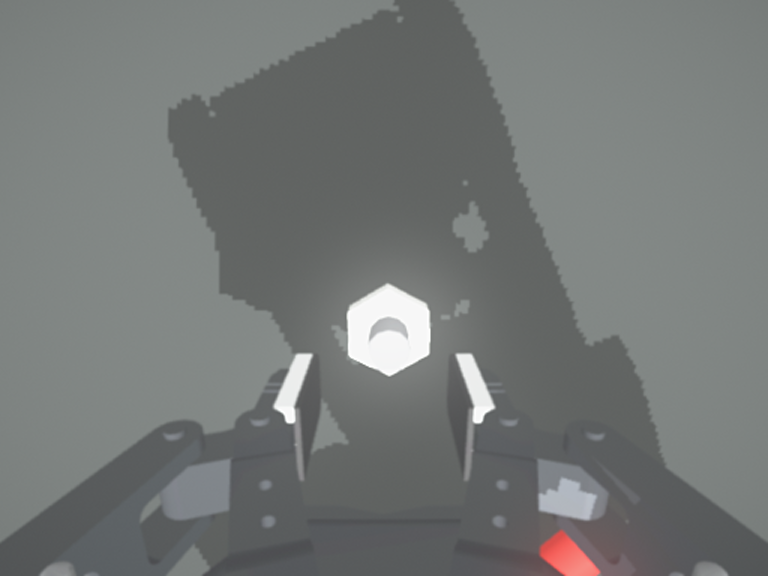

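Request:
drive_tool --jaw '[0.5,0.5,0.5,0.5,0.5]' --linear '[[1.5,0.8,12],[1.5,0.8,25],[1.5,0.8,36],[1.5,0.8,39],[1.5,0.8,39]]' --angular '[[0,0,0],[0,0,0],[0,0,0],[0,0,0],[0,0,0]]'

```text
time: 46.28
position: [0.4304, 0.3225, 0.0138]
eef_rot: [2.318, -2.119, -0.0]
contact_force: [0.2, 0.3, 0.5]
grip_width: 0.0426
```

Request:
drive_tool --jaw '[0.5,0.5]' --linear '[[0,0,0],[0,0,0]]' --angular '[[0,0,0],[0,0,0]]'

```text
time: 46.45
position: [0.4311, 0.323, 0.0147]
eef_rot: [-2.318, 2.119, -0.001]
contact_force: [0.6, -0.4, 0.1]
grip_width: 0.0428
```

```bash
python3 - <<'E'
from h import *
c=camera("wrist"); save(c,"w51.png",140,110,372,330,3.4)
plan([0.4318,0.323,0.0135],-85.0)
E
```

```text
pos [0.4311 0.323  0.0147] yaw -84.88 F [-0.3 -0.3  0.8] w 0.0429 t 46.5 q6 2.0
 call 1 lin [ 0.  -0.7  1.2] ang [-0.06  0.02  0.12] rows>= 1.0
```

View pics/w51.png

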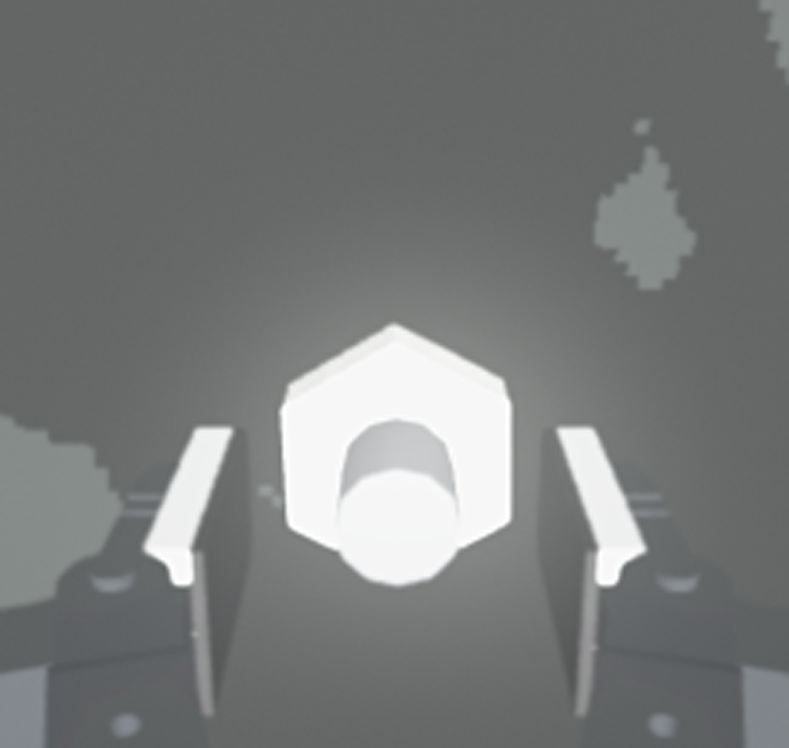

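Request:
drive_tool --jaw '[1,1,1,1,1]' --linear '[[0,-0.5,0.3],[0,-0.5,0.3],[0,-0.5,0.3],[0,-0.5,0.3],[0,-0.5,0.3]]' --angular '[[0,0,0],[0,0,0],[0,0,0],[0,0,0],[0,0,0]]' --force 45

```text
time: 46.92
position: [0.4315, 0.3229, 0.0143]
eef_rot: [-2.318, 2.119, -0.001]
contact_force: [-0.6, -1.0, 5.9]
grip_width: 0.0162
```

Request:
drive_tool --jaw '[1,1,1,1,1]' --linear '[[0,0,0],[0,0,-5],[0,0,-25],[0,0,-60],[0,0,-100]]' --angular '[[0,0,0],[0,0,0],[0,0,0],[0,0,0],[0,0,0]]'

```text
time: 47.33
position: [0.4292, 0.3215, 0.1132]
eef_rot: [2.314, -2.116, -0.003]
contact_force: [0.8, -0.1, -0.8]
grip_width: 0.0163
```

Request:
drive_tool --jaw '[1,1,1]' --linear '[[0,0,0],[0,0,0],[0,0,0]]' --angular '[[0,0,0],[0,0,0],[0,0,0]]'

```text
time: 47.58
position: [0.4307, 0.3224, 0.1136]
eef_rot: [2.318, -2.12, -0.0]
contact_force: [-0.4, 0.3, -1.3]
grip_width: 0.0159
```

```bash
python3 - <<'E'
from h import *
c=camera("wrist"); save(c,"w52.png",140,110,372,330,3.4)
plan([0.583,0.0468,0.13],-80.0,v=27)
E
```

```text
pos [0.4301 0.3221 0.1128] yaw -84.88 F [-0.2  0.  -1.1] w 0.0164 t 47.63 q6 2.0
 call 1 lin [ 95.9 -42.6  -5.7] ang [ 0.12 -0.05 -1.63] rows>= 3.0
 call 2 lin [ 97.1 -39.8  -5.7] ang [ 0.    0.   -1.63] rows>= 3.0
 call 3 lin [ 98.2 -37.1  -5.7] ang [ 0.    0.   -1.63] rows>= 3.0
```

View pics/w52.png

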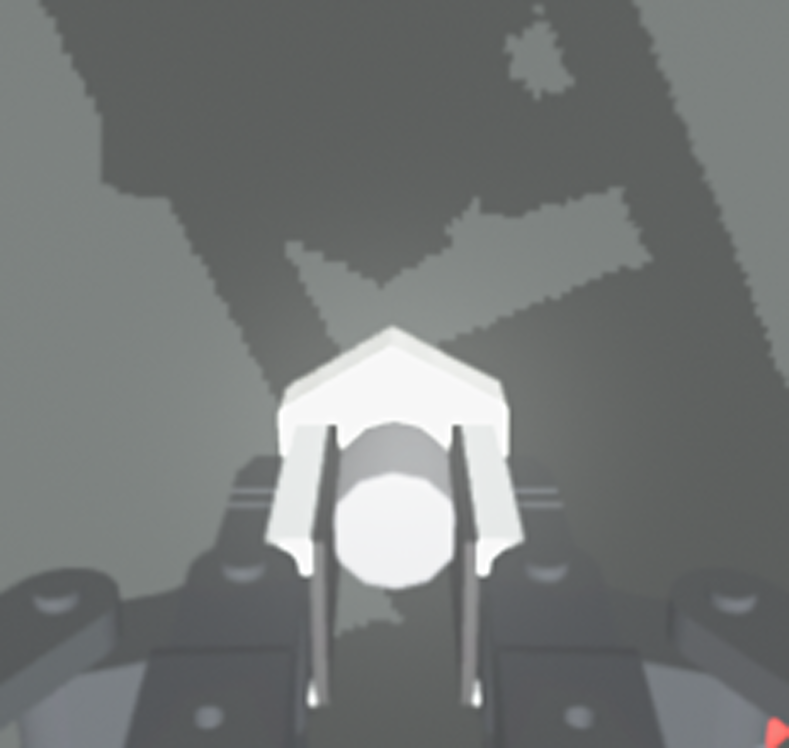

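Request:
drive_tool --jaw '[1,1,1,1,1]' --linear '[[10,-4,-4],[32,-14,-9],[57,-25,-13],[83,-37,-15],[109,-48,-15]]' --angular '[[0,0,-0.3],[0,0,-0.6],[0,0,-0.9],[0,0,-1.2],[0,0,-1.5]]'

```text
time: 48.05
position: [0.4881, 0.2172, 0.1273]
eef_rot: [2.345, -2.087, -0.002]
contact_force: [0.2, 0.1, -0.8]
grip_width: 0.0161
```

Request:
drive_tool --jaw '[1,1,1,1,1]' --linear '[[26,-11,0],[52,-21,0],[78,-32,0],[104,-42,0],[125,-50,0]]' --angular '[[0,0,-0.3],[0,0,-0.6],[0,0,-0.9],[0,0,-1.2],[0,0,-1.5]]'

```text
time: 48.47
position: [0.5522, 0.098, 0.1267]
eef_rot: [2.371, -2.057, -0.004]
contact_force: [0.2, 0.4, -1.0]
grip_width: 0.0159
```

```bash
python3 - <<'E'
from h import *
plan([0.583,0.0468,0.125],-80.6,v=27)
E
```

```text
pos [0.5522 0.098  0.1267] yaw -81.9 F [ 0.2  0.4 -1. ] w 0.0159 t 48.47 q6 1.48
 call 1 lin [ 55.1 -23.3   1.6] ang [ 0.21 -0.   -1.3 ] rows>= 2.0
```

Request:
drive_tool --jaw '[1,1,1,1,1]' --linear '[[18,-8,0],[36,-16,0],[46,-20,0],[50,-22,0],[50,-22,0]]' --angular '[[0,0,-0.5],[0,0,-1],[0,0,-1.3],[0,0,-1.3],[0,0,-1.3]]'

```text
time: 48.88
position: [0.5811, 0.0531, 0.1276]
eef_rot: [2.394, -2.032, -0.003]
contact_force: [0.3, 0.2, -0.5]
grip_width: 0.0159
```

Request:
drive_tool --jaw '[1,1]' --linear '[[0,0,0],[0,0,0]]' --angular '[[0,0,0],[0,0,0]]'

```text
time: 49.05
position: [0.5805, 0.0546, 0.1283]
eef_rot: [2.396, -2.03, -0.002]
contact_force: [-1.2, -0.3, -0.8]
grip_width: 0.0159
```

```bash
python3 - <<'E'
from h import *
c=camera("wrist"); save(c,"w53.png",140,80,372,300,3.4)
import pickle;pickle.dump((c,get_state()),open("w53.pkl","wb"))
plan([0.583,0.0468,0.10],-80.6,v=27)
E
```

```text
pos [0.5807 0.0546 0.1285] yaw -80.53 F [-0.4  0.3 -1.4] w 0.0159 t 49.1 q6 1.38
 call 1 lin [ 8.1 -1.  28.5] ang [0.06 0.02 0.07] rows>= 1.0
```

View pics/w53.png

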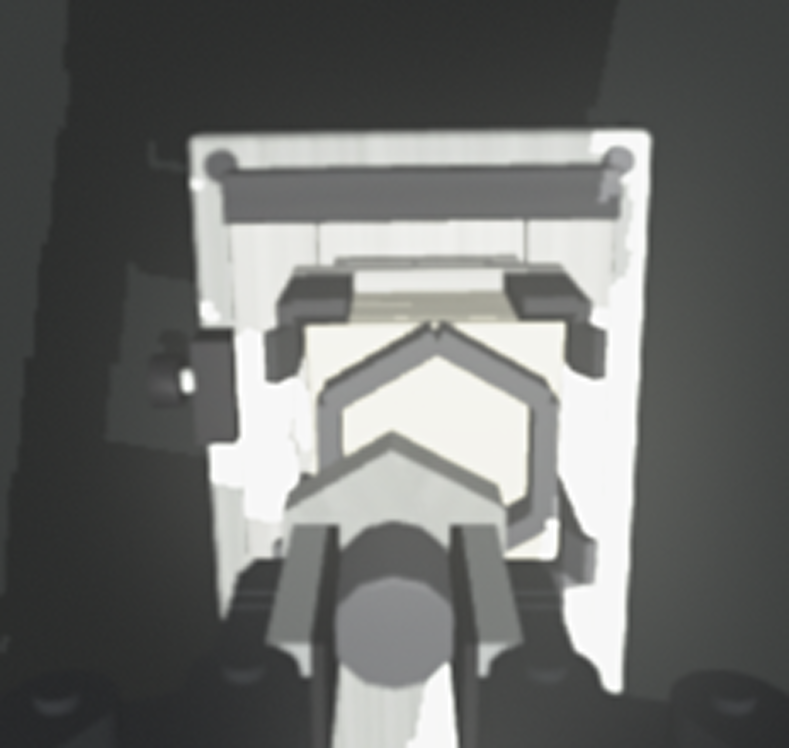

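```bash
python3 - <<'E'
from h import *
import pickle;c,s=pickle.load(open("w53.pkl","rb"))
A=cr(140,80,3.4);R=Rn.from_rotvec(s["eef_rot"]).as_matrix();p=s["position"]
tl=lambda pts,z:((cast(c,A(pts),z)-p)@R*1000)[:,:2].round(2)
print("plug bottom front corner+shoulders",tl([(393,432),(287,500),(500,493)],p[2]-.0143))
print("plug top hex",tl([(393,450),(285,520),(507,515)],p[2]-.0043))
print("knob top c",tl([(394,633)],p[2]+.0157))
print("plate front edge",tl([(305,323),(565,322)],.073))
print("collar outer front corner",tl([(437,325)],.083),"well inner corner",tl([(437,356),(342,407),(531,405)],.083))
w=cast(c,A([(305,323),(565,322)]),.073)[:,:2];print(np.degrees(np.arctan2(*(w[0]-w[1])[::-1]))-90)
E
```

```text
plug bottom front corner+shoulders [[ -0.   -19.71]
 [-17.11  -8.14]
 [ 17.19  -9.34]]
plug top hex [[ 2.000e-02 -2.027e+01]
 [-1.641e+01 -8.980e+00]
 [ 1.729e+01 -9.790e+00]]
knob top c [[ 0.16 -0.97]]
plate front edge [[-17.08 -28.  ]
 [ 33.21 -28.18]]
collar outer front corner [[  8.03 -29.87]] well inner corner [[  8.09 -23.99]
 [ -9.65 -14.1 ]
 [ 25.86 -14.47]]
9.675260525256164
```

Request:
drive_tool --jaw '[1,1,1,1,1]' --linear '[[4,-1.2,4],[8,-2.5,12],[8,-2.5,20],[8,-2.5,25],[8,-2.5,26]]' --angular '[[0,0,0.6],[0,0,1.2],[0,0,1.2],[0,0,1.2],[0,0,1.2]]'

```text
time: 49.52
position: [0.5841, 0.0461, 0.1011]
eef_rot: [2.373, -2.055, -0.004]
contact_force: [0.4, 0.7, -0.7]
grip_width: 0.0162
```

Request:
drive_tool --jaw '[1,1]' --linear '[[0,0,0],[0,0,0]]' --angular '[[0,0,0],[0,0,0]]'

```text
time: 49.68
position: [0.5853, 0.0462, 0.1026]
eef_rot: [2.375, -2.056, -0.001]
contact_force: [-0.3, 0.2, -0.7]
grip_width: 0.0161
```

```bash
python3 - <<'E'
from h import *
c=camera("wrist"); save(c,"w54.png",170,120,340,280,4.6)
import pickle;pickle.dump((c,get_state()),open("w54.pkl","wb"))
plan([0.583,0.0468,0.0873],-80.6,v=27)
E
```

```text
pos [0.5855 0.0462 0.1029] yaw -81.78 F [ 0.2 -1.3 -1. ] w 0.0158 t 49.73 q6 1.39
 call 1 lin [-1.   2.4 15.6] ang [-0.01 -0.   -1.18] rows>= 1.0
```

View pics/w54.png

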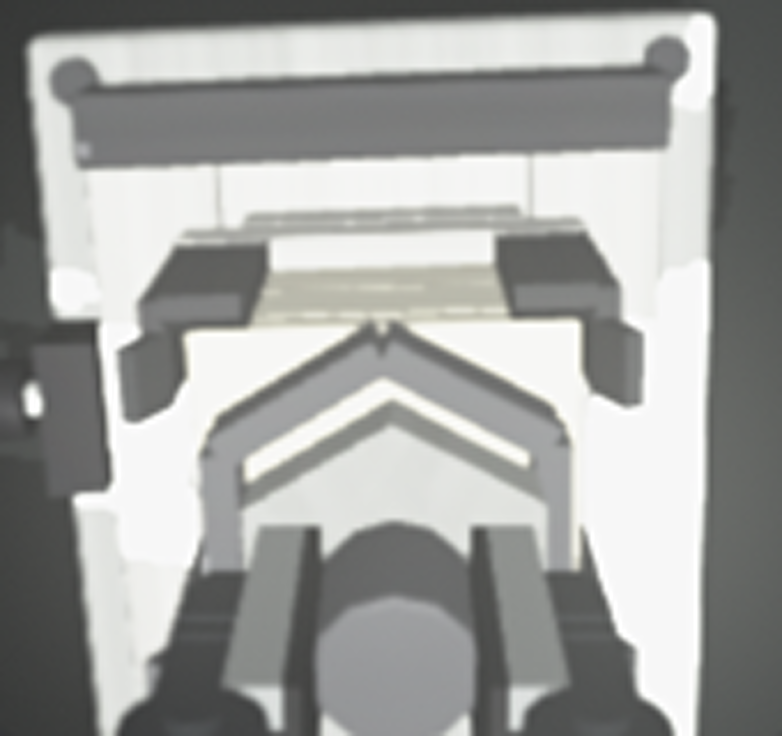

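```bash
python3 - <<'E'
from h import *
import pickle;c,s=pickle.load(open("w54.pkl","rb"))
A=cr(170,120,4.6);R=Rn.from_rotvec(s["eef_rot"]).as_matrix();p=s["position"]
tl=lambda pts,z:((cast(c,A(pts),z)-p)@R*1000)[:,:2].round(2)
print("plug bottom corner, shoulders",tl([(393,401),(243,492),(546,482)],p[2]-.0143))
print("plug top hex corner",tl([(393,427),(243,507),(546,500)],p[2]-.0043))
print("well inner corner",tl([(383,377),(243,457),(532,455)],.083),"sides x",tl([(241,500),(549,520)],.083))
print("plate front edge",tl([(188,331),(580,320)],.073))
E
```

```text
plug bottom corner, shoulders [[ -0.19 -19.63]
 [-18.07  -8.19]
 [ 17.97  -9.46]]
plug top hex corner [[ -0.17 -20.  ]
 [-16.97 -10.5 ]
 [ 16.92 -11.33]]
well inner corner [[ -1.41 -20.79]
 [-18.57 -10.52]
 [ 16.78 -10.77]] sides x [[-19.    -4.84]
 [ 19.13  -2.15]]
plate front edge [[-26.16 -23.7 ]
 [ 23.37 -25.12]]
```

Request:
drive_tool --jaw '[1,1,1,1,1]' --linear '[[-1,0.8,1],[-1,0.8,3],[-1,0.8,5],[-1,0.8,7],[-1,0.8,9]]' --angular '[[0,0,0],[0,0,0],[0,0,0],[0,0,0],[0,0,0]]'

```text
time: 50.15
position: [0.5844, 0.047, 0.0936]
eef_rot: [2.375, -2.056, 0.0]
contact_force: [0.7, -0.9, -1.1]
grip_width: 0.0158
```

```bash
python3 - <<'E'
from h import *
c=camera("wrist"); save(c,"w55.png",170,120,340,280,4.6)
plan([0.583,0.0468,0.0873],-81.7,v=27)
E
```

```text
pos [0.5841 0.047  0.0932] yaw -81.78 F [-0.4 -1.  -1.3] w 0.0159 t 50.2 q6 1.39
 call 1 lin [0.  1.2 5.9] ang [ 0.04  0.   -0.08] rows>= 1.0
```

View pics/w55.png

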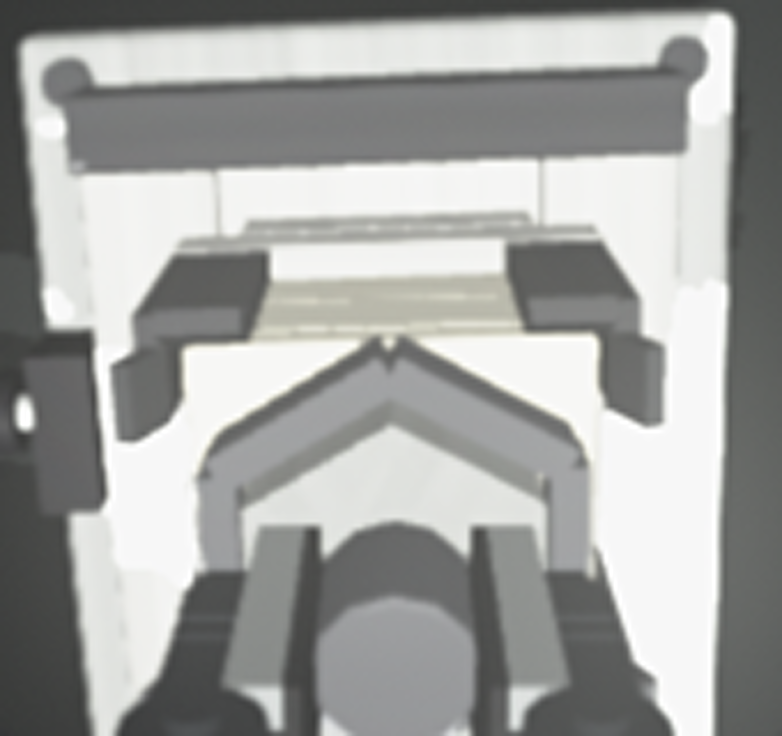

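Request:
drive_tool --jaw '[1,1,1,1,1]' --linear '[[0,0.2,1.5],[0,0.2,3],[0,0.2,4.5],[0,0.2,5.5],[0,0.2,5.5]]' --angular '[[0,0,0],[0,0,0],[0,0,0],[0,0,0],[0,0,0]]'

```text
time: 50.62
position: [0.584, 0.047, 0.088]
eef_rot: [2.375, -2.056, -0.001]
contact_force: [0.6, -0.6, -0.9]
grip_width: 0.0156
```

Request:
drive_tool --jaw '[1,1,1]' --linear '[[0,0,0.7],[0,0,1.3],[0,0,1.3]]' --angular '[[0,0,0],[0,0,0],[0,0,0]]'

```text
time: 50.87
position: [0.5843, 0.047, 0.0874]
eef_rot: [-2.375, 2.056, -0.0]
contact_force: [-1.3, -0.7, 2.5]
grip_width: 0.0159
```

Contact at 87.4 mm, which matches the predicted fully seated height of 87.3 mm. Release and rise.

Request:
drive_tool --jaw '[0.55,0.55,0.55,0.55,0.55]' --linear '[[0,0,0],[0,0,0],[0,0,0],[0,0,-3],[0,0,-20]]' --angular '[[0,0,0],[0,0,0],[0,0,0],[0,0,0],[0,0,0]]'

```text
time: 51.28
position: [0.5821, 0.047, 0.1049]
eef_rot: [2.372, -2.054, -0.006]
contact_force: [-0.0, 0.4, 0.1]
grip_width: 0.0386
```

Request:
drive_tool --jaw '[0.55,0,0,0,0]' --linear '[[0,0,-35],[0,0,-70],[0,0,-85],[0,0,-85],[0,0,-85]]' --angular '[[0,0,0],[0,0,0],[0,0,0],[0,0,0],[0,0,0]]'

```text
time: 51.7
position: [0.5849, 0.0469, 0.1931]
eef_rot: [-2.374, 2.055, -0.003]
contact_force: [-0.5, -0.4, 0.2]
grip_width: 0.0837
```

Request:
drive_tool --jaw '[0,0,0]' --linear '[[0,0,0],[0,0,0],[0,0,0]]' --angular '[[0,0,0],[0,0,0],[0,0,0]]'

```text
time: 51.95
position: [0.5831, 0.047, 0.1904]
eef_rot: [2.373, -2.055, -0.004]
contact_force: [-0.6, 0.4, -0.1]
grip_width: 0.0852
```

```bash
python3 - <<'E'
from h import *
c=camera("wrist"); save(c,"w56.png",130,80,380,290,3.1)
c2=camera("side"); save(c2,"s56.png",150,120,310,240,4.8)
import pickle;pickle.dump((c,c2),open("w56.pkl","wb"))
plan([0.583,0.0468,0.18],-81.7)
E
```

```text
pos [0.5835 0.047  0.1908] yaw -81.78 F [ 1.1 -0.9 -0.2] w 0.0852 t 52.05 q6 1.39
 call 1 lin [ 0.1  0.5 10.8] ang [ 0.13  0.02 -0.08] rows>= 1.0
```

View pics/w56.png

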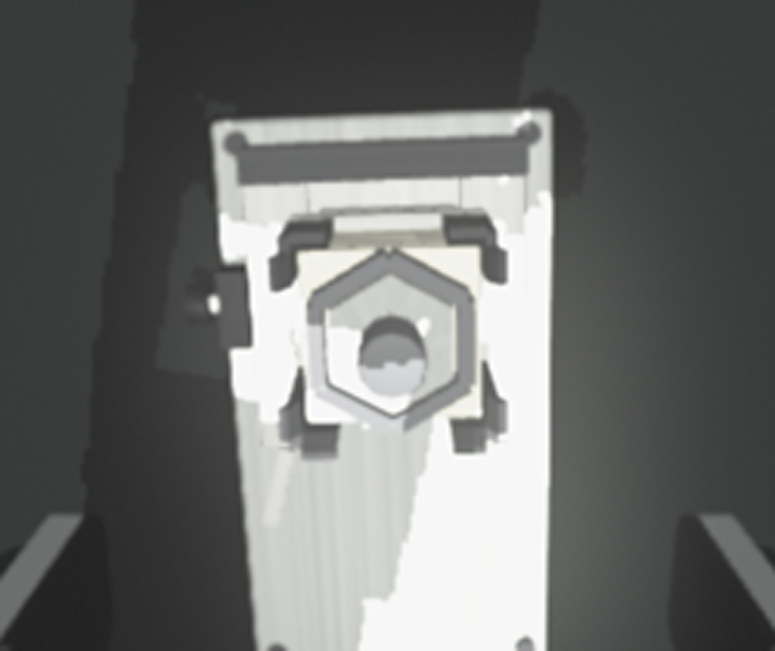

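View pics/s56.png

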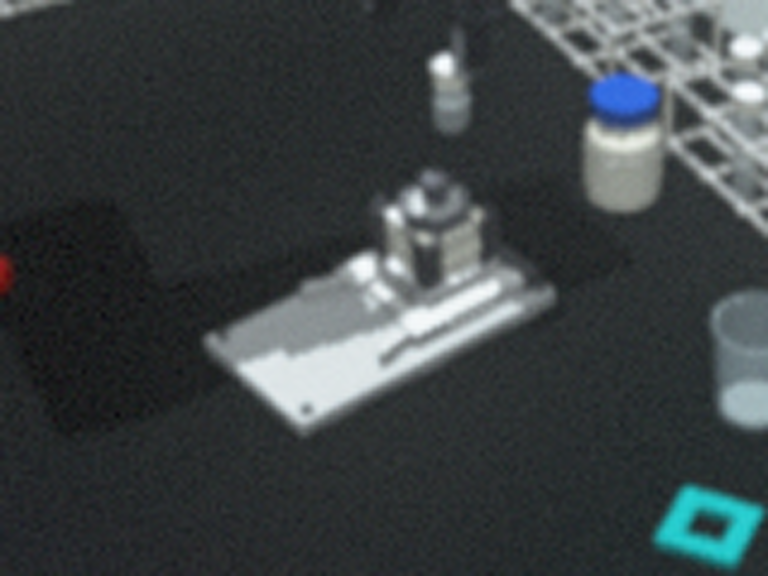

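```bash
python3 - <<'E'
from h import *
import pickle;c,c2=pickle.load(open("w56.pkl","rb"))
A=cr(130,80,3.1)
save(c,"w56z.png",185,105,305,160,6)
u=np.array([np.cos(np.radians(10)),np.sin(np.radians(10))]);v=np.array([-u[1],u[0]])
P=cast(c,A([(335,220),(443,216)]),.039)[:,:2];D=cast(c,A([(212,124),(550,110)]),.012)[:,:2]
print("carrier along",(P@u).mean()-.031,"dock-home along",(D@u).mean()-.06, "stop-gap diff mm",1000*((P@u).mean()-.031-(D@u).mean()+.06))
t=camera("top"); save(t,"t56.png")
E
```

```text
carrier along 0.5815528375242162 dock-home along 0.5819687155065396 stop-gap diff mm -0.41587798232350925
```

View pics/w56z.png

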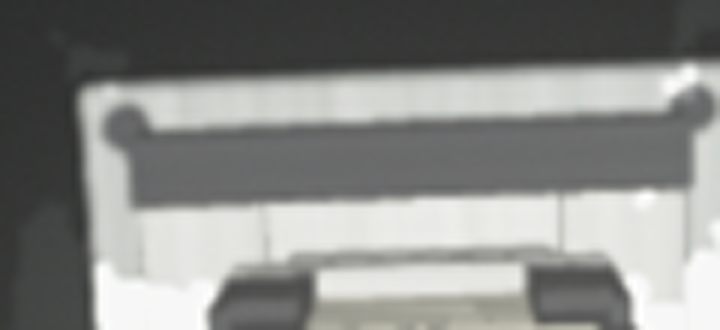

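View pics/t56.png

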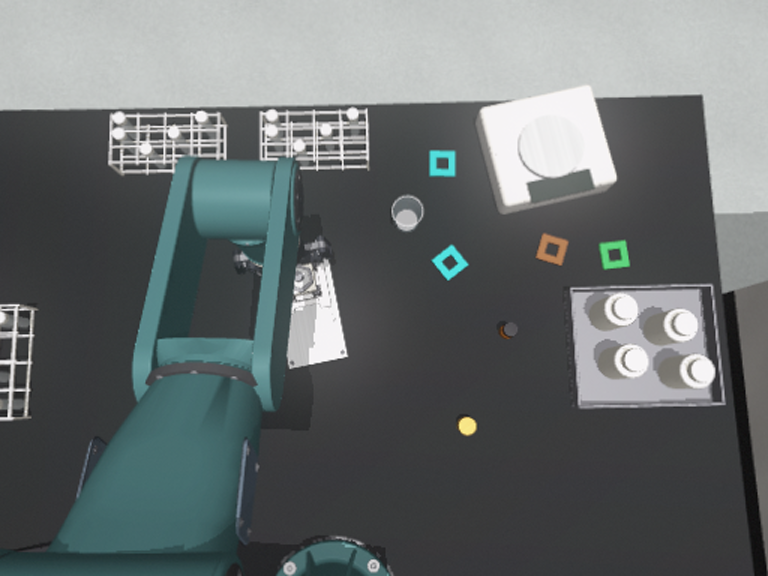

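```bash
python3 - <<'E'
from station import hand_in
print(hand_in())
E
```

```text
the job is handed in; nothing more can be done
None
```

The job is done and handed in at about 52 s of the 210 s allowed. The carrier went onto the apron and along the rails to the stop. After that I stacked the block, both white spacer frames (only two were on the bench), the cover and the hex plug in the pocket, in that order.

**Seating:** each part made contact within about 0.5 mm of its predicted height. The plug stopped at 87.4 mm where 87.3 mm was expected. The last wrist picture shows the stack square in the pocket, with the plug flush in the collar.

**Carrier at home:** it hit the stop hard during the push. The last picture puts it 0.4 mm short of home, which is within measurement error. I could not read the catch travel directly. In the pictures its knob sits about 10 mm out from its block, against about 13 mm while the flange was passing and 11 mm with no carrier there. I take that as snapped in, but I did not do a pull test.

**Trouble on the way:** the first slide with the carrier gripped pressed it into the floor, up to about 33 N upwards on the wrist, until I raised it 1 mm. A first push on the rear of the platform then stalled at up to about 29 N. It went home when I pushed low on the flange instead.

**Bystanders:** the beaker, weight and amber vial look unmoved in the last top view, as do the coloured look-alike frames. The arm hid the jar, the clear vial and the screwdriver there. In the last side view the jar and vial stand where they were, and the visible end of the screwdriver is in place.

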